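Pack and check-weigh a coat hook kit

ROBOT

A 7-joint arm with a two-finger parallel gripper is mounted at the origin on a cart in front of the work surface, level with it; the furniture and walls round the work are solid. World frame = base frame: x ahead of the robot, y to its left, z up, the work surface at z = 0. Lengths are in m, angles in rad, forces in N, time in s.
With the tool pointing down it reaches from about 0.425 to 1.025 m from the base axis. Payload 9.4 kg.
Tool frame: the origin (TCP) lies midway between the tips of the shut fingers; the grasp point (between the pads) lies 19 mm behind it (manip.grip_point_offset is the distance from the TCP to the grasp point, in m); z points along the fingers, x is the direction in which the jaws open and shut, and the axes are right-handed (so a half turn about z gives the same grasp; the last joint's range is limited). The gripper opens to 93 mm and grips with 3 to 60 N. Pads are 15 mm wide; open, the fingers measure 128 mm over their backs; the gripper's body (75 mm by 188 mm) begins 65 mm behind the grasp point.
Start: joints at [1.238, 0.599, -0.003, 1.599, 0.002, 0.943, -0.08], TCP at [0.183, -0.701, 0.219] pointing down, gripper open.
Joint ranges: [-2.57, 2.57], [-0.35, 1.97], [-1.29, 1.29], [0.11, 2.56], [-1.05, 4.19], [0.11, 1.86], [-2.63, 2.63]. Speed limits (rad/s): [2.22, 2.22, 3.01, 3.01, 3.14, 3.14, 3.14].

INTERFACE

Orientations are given as a unit quaternion [x, y, z, w].
In Python, from cell import manip gives the robot as it stands.
- The arm moves only by the tool arm_command, never from a script. Its argument "series" is a list of rows, each a list of 2 entries, a list of its own where there are three numbers: the shift along the tool's x, y, z in m, then the turn about the tool's z in degrees. In form: [[[x, y, z], turn], ...]. A call has 1 to 5 rows; each row is the pose to reach, as a shift and turn from the pose measured when the call began, along the tool's axes at that moment; what a row does not reach only later rows make up. A row lasts 1/12 s, in which the tool goes at most 41.7 mm and 7.16 degrees, less where a joint would pass 70% of its speed; a pose out of reach is approached as far as the arm can. A call with a gripper value outside its range is refused whole. "hand" is the opening, from -1 (shut) to 1 (fully open), set as the call begins (left out, the last holds). The fingers move at their own pace and stop on an object; "force" is the grip in N (left out, the last holds). Time passes only in rows, so rows that repeat a pose let the fingers close. It gives the time, the measured TCP pose, the force and the opening at its end, in the units of the state.
- manip.observe(): the state, without advancing time (a new reading comes with each control period).
- manip.camera(name): name is "side" or "top" or "wrist"; returns (picture, depth): 384x512x3 uint8, blue, green, red; 384x512 float32, m along the optical axis (not along the pixel's ray), 0 where there is no reading.
- manip.camera_info(name): a dict with "fx", "fy", "cx", "cy" (pixels), "D" ([k1, k2, p1, p2, k3] as OpenCV has them; the pictures are not rectified), "world_to_cam" (4x4, takes a point from world to camera coordinates). Camera axes: x right, y up, looking along -z (the intrinsics and any distortion apply to the point x, -y, -z); pixel columns grow to the right and rows downward; lengths in m; the calibration is good to about 2 mm. A picture is of the moment at which its call begins: read the wrist's pose just before it. camera_info takes no time and is no camera call; for the wrist camera it gives the pose at the moment of the call.
- manip.close_job(): hands the job in, once; it reports no verdict.
The state is a dict: "clock": time; "qpos": joint angles; "qvel": joint speeds; "joint_torque": joint torques, N m; "position": TCP position; "ee_rot": TCP orientation; "force": force on the tool from outside, world axes, zero at the start; "torque": the same for the moment, N m; "opening": opening from 0.0 (shut) to 1.0 (fully open).
Only numpy, scipy, OpenCV 4.12 (cv2) and the standard library are available. Lean on these libraries where they do the work, as an engineer would, in place of code of your own. Each camera call takes 0.05 s, during which the arm holds its last target.

TASK

Pack one coat hook kit on the scale: draw the empty divided tote by its handle out of the bay under the shelf until it stands wholly on the scale pan, let go of it, and turn the dial's bezel until its zero mark stands at the pointer. Then, with the tote still on the pan, put every wide coat hook and round knob that lies loose on the bench left of the scale into a tote compartment of its own size, each down on the compartment's floor and the hooks upright; with all of them in, push the tote back under the shelf, fully home against the end stop, and let go. Do not push the other things on the bench about (the flat disc, snap hook blank, file, cutters and mould block).

Things in the scene. Friction and masses are not known exactly. Their poses are not given: they have to be found in the camera images.
- pan_middle (a point): middle of the top face of the pan of a low grey bench scale, 40 mm above the bench. x: across the lane, away from the robot; y: along the lane, to the left; z up. Lane: two guide rails (155 mm apart, 18 mm high above the pan) lead from the pan (y -113 to +113 mm) straight to the bay on the right. Lugs at the rails' left ends stop the tote with its middle 1.5 mm left of this point
- tote: grey divided tray, 150 (x) by 220 (y) by 40 mm high to its flat top, on two runners, 0.18 to 0.26 kg; axes as pan_middle. Origin: under its middle. Fully home in the bay (on the end stop) it is 241 mm along -y from pan_middle; a shelf hangs over y -175 to -365 mm there, 102 mm above pan level (clears a seated hook by 16 mm), its top 120 mm above it
- tote_handle (a point): middle of the tote's handle bar, gripped from above across its 14 mm thickness (along y). The bar is 90 mm long (x), 16 mm high, on two arms 70 mm apart, with a 38 mm gap between it and the tote's left (+y) end; 155 mm from the tote's middle, 34 mm above the tote's underside. Axes as pan_middle
- bezel_middle (a point): middle of the scale's knurled bezel, a ring 63 mm in diameter and 16 mm high lying face up on a flat console 30 mm above the bench, in front of the pan. The point is on its vertical axis, 8 mm above the console. Gripped from above across its diameter; it turns the dial plate either way and stays where it is left (friction 0.04 N m)
- zero_mark (a point): the broad black zero mark of the white dial plate (the other 19 marks are thin; a white notch stands beside it on the rim), 24 mm from the bezel's axis; it turns with the bezel
- pointer_tip (a point): tip of the red pointer of the dial, 24 mm from the bezel's axis, level with the zero mark. It turns clockwise (from above) with the load on the pan, one turn a kilogram (1.1 to 1.7 rad for the empty tote); with nothing on the pan it points along +x of pan_middle. Bezel and pointer turn independently
- hook_pocket_1 (a point): middle of the floor of a hook compartment in the tote's back row: 60 mm (x) by 98 mm (y), 14 mm deep below the tote's top; axes as the tote's. A hook goes in with its length along y, either way round
- large_pocket_1 (a point): middle of the floor of a large knob compartment, at an end of the tote's front row: 50 by 50 mm, 7 mm deep below the tote's top; axes as the tote's
- small_pocket_1 (a point): middle of the floor of a small knob compartment, in the middle of the tote's front row: 43 by 43 mm, 7 mm deep below the tote's top; axes as the tote's
- hook_pocket_2 (a point): middle of the floor of a hook compartment in the tote's back row: 60 mm (x) by 98 mm (y), 14 mm deep below the tote's top; axes as the tote's. A hook goes in with its length along y, either way round
- large_pocket_2 (a point): middle of the floor of a large knob compartment, at an end of the tote's front row: 50 by 50 mm, 7 mm deep below the tote's top; axes as the tote's
- small_pocket_2 (a point): middle of the floor of a small knob compartment, in the middle of the tote's front row: 43 by 43 mm, 7 mm deep below the tote's top; axes as the tote's
- hook_1_mid (a point): wide moulded coat hook standing on its base, 52 mm wide (x), 90 long (local y -43 to +45), 60 high: at its +y end a solid upright block (y +21 to +45 mm, full width, 4 to 54 mm high), at its -y end a thin arm sloping outward (from y -3 at the base to y -40 at the top), between them a 9 mm thick base. Point: on its vertical axis, 30 mm above its underside. 62 g. May be absent
- hook_2_mid (a point): wide moulded coat hook standing on its base, 52 mm wide (x), 90 long (local y -43 to +45), 60 high: at its +y end a solid upright block (y +21 to +45 mm, full width, 4 to 54 mm high), at its -y end a thin arm sloping outward (from y -3 at the base to y -40 at the top), between them a 9 mm thick base. Point: on its vertical axis, 30 mm above its underside. 62 g. May be absent
- knob_large_1_mid (a point): larger moulded round knob, 44 mm across, 22 mm high, flat base, sides upright from 7 to 16 mm above its underside. Point: at its middle, 11 mm above its underside. 22 g. May be absent
- knob_large_2_mid (a point): larger moulded round knob, 44 mm across, 22 mm high, flat base, sides upright from 7 to 16 mm above its underside. Point: at its middle, 11 mm above its underside. 22 g. May be absent
- knob_small_1_mid (a point): smaller moulded round knob, 38 mm across, 18 mm high (21 with its screw boss), flat base, sides upright from 6 to 14 mm above its underside. Point: at its middle, 9 mm above its underside. 22 g. May be absent
- knob_small_2_mid (a point): smaller moulded round knob, 38 mm across, 18 mm high (21 with its screw boss), flat base, sides upright from 6 to 14 mm above its underside. Point: at its middle, 9 mm above its underside. 22 g. May be absent
- disc_green: flat moulded disc, 42 mm across, 8 mm high; bystander
- snap_blank_a: flat moulded snap hook blank, 110 by 51 by 11 mm; bystander. It lies beside a big fixed bench vice that stands behind the loose parts: the vice's front end reaches out to world x = 0.63 m between y = 0.12 and 0.21 m, 60 to 180 mm above the bench, so carry parts round in front of it or over it
- round_file: round file with a wooden handle, 242 mm long, 25 mm thick, at the bench's front edge; bystander
- end_cutters: end cutters lying flat, 162 by 85 by 14 mm; bystander
- mould_small: small aluminium mould block, 36 by 50 by 34 mm; bystander

How it is judged:
By the outcome, as a careful person would: the job done as asked, in the order asked, and still so for the second after the job is handed in, with the robot touching nothing.
Of hook_1, knob_large_1, knob_small_1, knob_large_2, hook_2, knob_small_2 only 3 to 5 are there at a start; the rules pass over those that are not, and their reading is None.
At some moment in a run one of hook_1, knob_large_1, knob_small_1, knob_large_2, hook_2, knob_small_2 may be knocked a few centimetres aside while the robot is not near it.
Once in a run the grip may slacken for a moment while it holds something.
It also fails if it takes over 210 s, if anything falls off the work surface, if the arm or the gripper's body presses on something with over 40 N, if the wrist force passes 120 N, or if a joint passes its speed limit or range.

## Working session

There is one attempt and no reset: what is moved stays moved. The work goes in short steps, Python scripts to look and compute and a tool call to move; the robot and the scene stay as the last step left them, time stands still between calls to the robot, and variables do not carry over. Pictures are saved under pics/ and viewed, and the job is handed in when it is done.

Besides the shell and the picture viewer there is one more tool, called as name(argument=value, ...) on one line, values as JSON. arm_command: Moves the arm, as the interface text tells. Its arguments: {"type":"object","properties":{"series":{"type":"array"},"hand":{"type":"number"},"force":{"type":"number"}},"required":["series"]}

```bash
ls; mkdir -p pics; cat > h.py <<'E'
import numpy as np, cv2
from cell import manip
def pic(name,fn,crop=None,scale=1):
    im,d=manip.camera(name); 
    np.savez('/tmp/%s.npz'%fn,im=im,d=d)
    o=im
    if crop: o=o[crop[1]:crop[3],crop[0]:crop[2]]
    if scale!=1:o=cv2.resize(o,None,fx=scale,fy=scale,interpolation=cv2.INTER_CUBIC)
    cv2.imwrite('pics/%s.png'%fn,o); return im,d
def ray(info,u,v):
    K=np.array([[info['fx'],0,info['cx']],[0,info['fy'],info['cy']],[0,0,1.]])
    p=cv2.undistortPoints(np.array([[[u,v]]],float),K,np.array(info['D'],float))[0,0]
    T=np.linalg.inv(np.array(info['world_to_cam']))
    d=T[:3,:3]@np.array([p[0],-p[1],-1]); return T[:3,3],d
def onz(info,u,v,z):
    o,d=ray(info,u,v); return o+d*(z-o[2])/d[2]
def atdepth(info,u,v,dep):
    o,d=ray(info,u,v); return o+d*dep
def proj(info,p):
    T=np.array(info['world_to_cam']);c=T[:3,:3]@np.array(p,float)+T[:3,3]
    K=np.array([[info['fx'],0,info['cx']],[0,info['fy'],info['cy']],[0,0,1.]])
    return cv2.projectPoints(np.array([[c[0],-c[1],-c[2]]]),np.zeros(3),np.zeros(3),K,np.array(info['D'],float))[0][0,0]
E
python3 - <<'E'
from h import *
s=manip.observe();print({k:np.round(v,3) for k,v in s.items()})
for n in('side','top','wrist'):
    pic(n,n+'0',scale=1.5)
    i=manip.camera_info(n);print(n,i['fx'],i['cx'],i['cy'],i['D'],np.linalg.inv(np.array(i['world_to_cam'])).round(3))
E
```

```text
pics
{'clock': np.float64(0.0), 'qpos': array([ 1.238,  0.6  , -0.003,  1.6  ,  0.002,  0.943, -0.08 ]), 'qvel': array([-0.   , -0.002,  0.   ,  0.001, -0.   , -0.001,  0.   ]), 'joint_torque': array([-0.0000e+00, -7.6509e+01,  1.4970e+00, -2.5235e+01, -5.2000e-02,
        1.7000e-02,  0.0000e+00]), 'position': array([ 0.183, -0.701,  0.218]), 'ee_rot': array([ 0.792, -0.611, -0.001, -0.   ]), 'force': array([-0.231, -0.423,  0.271]), 'torque': array([ 0.005, -0.032,  0.006]), 'opening': np.float64(1.003)}
side 421.9499181915502 256.627256014244 191.32436195126454 [-0.10294377  0.          0.          0.          0.        ] [[-1.    -0.017  0.015  0.502]
 [ 0.021 -0.444  0.896  1.155]
 [-0.009  0.896  0.444  0.652]
 [ 0.     0.     0.     1.   ]]
top 499.5164673671806 257.9034646485203 186.2765242676232 [0.03406409 0.         0.         0.         0.        ] [[ 0.002  0.991 -0.136  0.281]
 [-1.     0.002  0.003 -0.002]
 [ 0.004  0.136  0.991  1.684]
 [ 0.     0.     0.     1.   ]]
wrist 287.1348712106609 257.5902568181768 186.92622092904566 [-0.00957066  0.          0.          0.          0.        ] [[ 0.252  0.923  0.29   0.265]
 [-0.968  0.241  0.073 -0.68 ]
 [-0.003 -0.299  0.954  0.384]
 [ 0.     0.     0.     1.   ]]
```

View pics/top0.png

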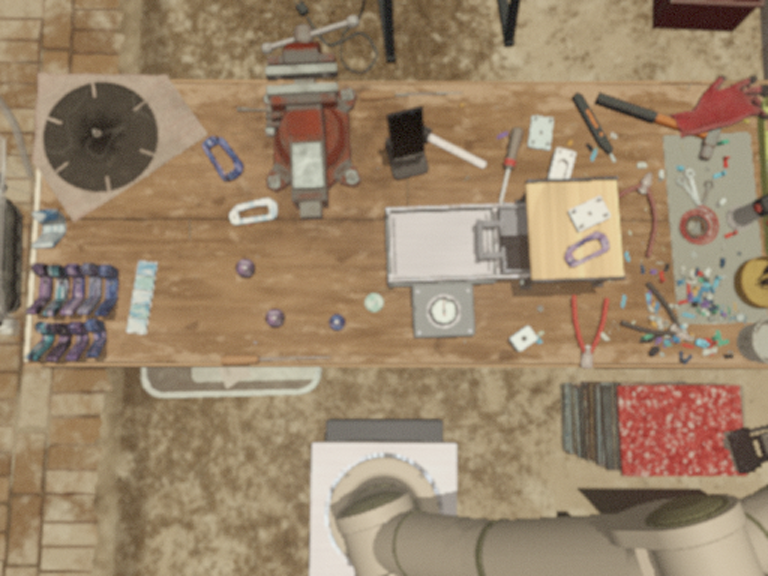

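View pics/side0.png

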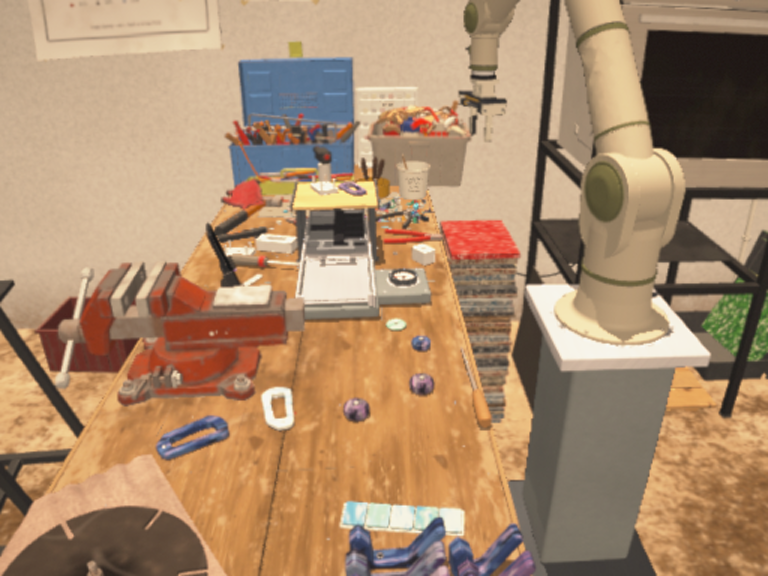

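View pics/wrist0.png

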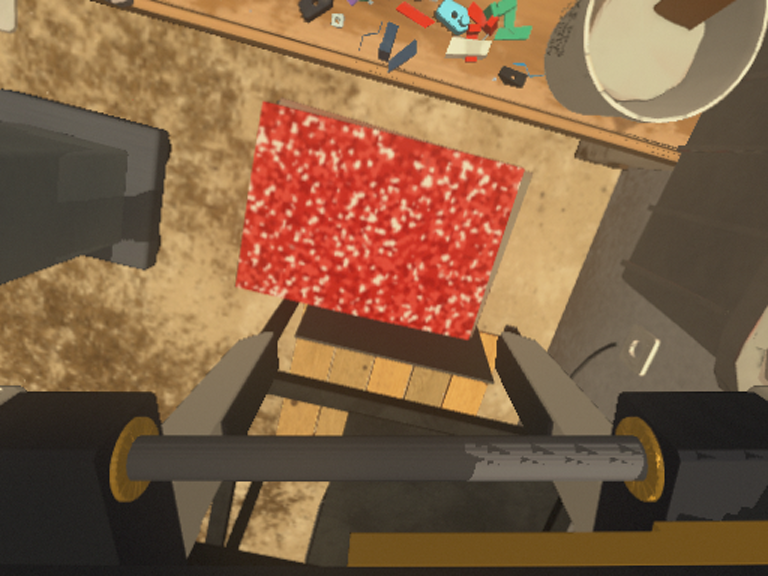

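```bash
python3 - <<'E'
from h import *
im=np.load('/tmp/top0.npz')['im'];d=np.load('/tmp/top0.npz')['d']
cv2.imwrite('pics/top0a.png',cv2.resize(im[80:250,10:250],None,fx=3.3,fy=3.3,interpolation=cv2.INTER_CUBIC))
cv2.imwrite('pics/top0b.png',cv2.resize(im[110:240,240:430],None,fx=4,fy=4,interpolation=cv2.INTER_CUBIC))
i=manip.camera_info('top')
for n,(u,v) in dict(vicefront=(310,215),knobA=(245,268),knobB=(275,317),knobC=(337,322),disc=(373,302),blank=(253,211),rack=(70,285),rack2=(70,340),lb=(48,228),car=(223,158),dial=(443,312),hand=(487,240)).items():
    u/=1.5;v/=1.5;dd=d[int(v),int(u)]
    print(n,atdepth(i,u,v,dd).round(3),onz(i,u,v,0.015).round(3))
E
```

```text
vicefront [0.632 0.156 0.127] [0.657 0.167 0.015]
knobA [0.534 0.31  0.019] [0.535 0.311 0.015]
knobB [0.423 0.239 0.031] [0.425 0.241 0.015]
knobC [0.413 0.103 0.019] [0.414 0.103 0.015]
disc [0.459 0.023 0.012] [0.459 0.023 0.015]
blank [ 0.67   0.3   -0.002] [0.666 0.296 0.015]
rack [ 0.498  0.707 -0.006] [0.496 0.698 0.015]
rack2 [0.374 0.694 0.007] [0.373 0.691 0.015]
lb [0.626 0.757 0.009] [0.625 0.755 0.015]
car [ 0.794  0.371 -0.   ] [0.79  0.368 0.015]
dial [ 0.434 -0.131  0.043] [ 0.437 -0.134  0.015]
hand [ 0.596 -0.231  0.04 ] [ 0.601 -0.234  0.015]
```

View pics/top0a.png

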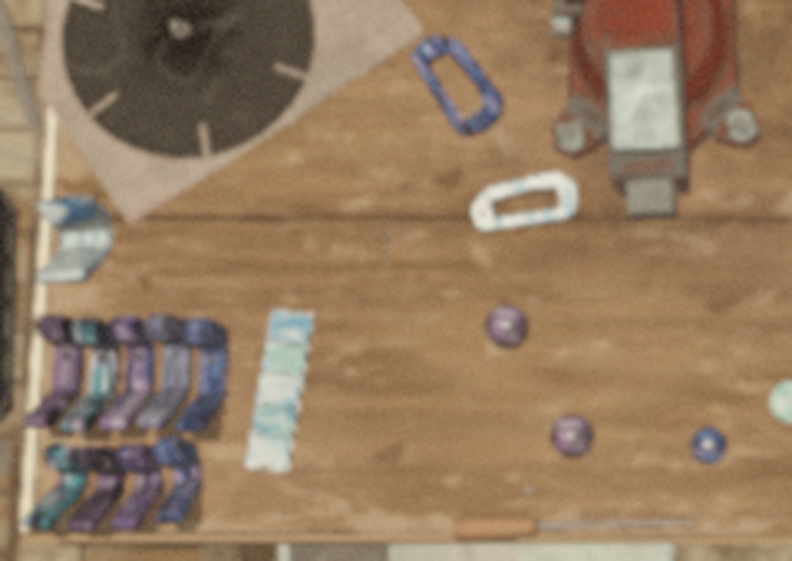

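View pics/top0b.png

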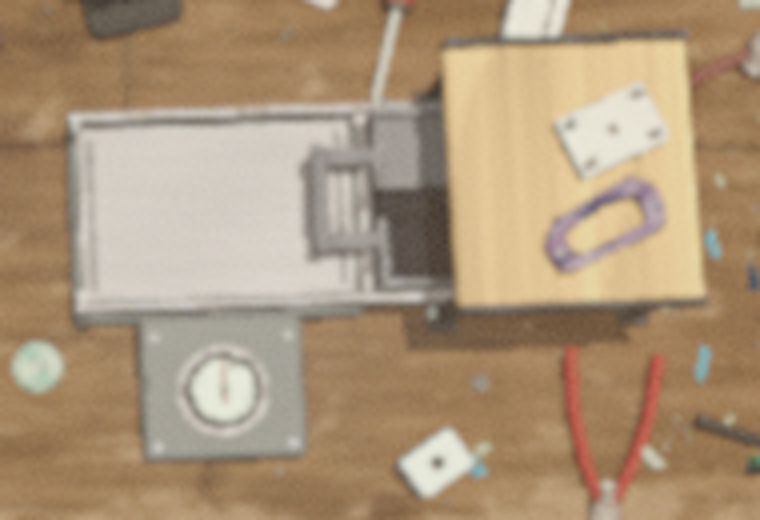

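```bash
python3 - <<'E'
from h import *
z=np.load('/tmp/top0.npz');im=z['im'];d=z['d']
i=manip.camera_info('top')
H=np.zeros(d.shape)
for v in range(120,250,2):
  for u in range(15,90,2):
    H[v,u]=atdepth(i,u,v,d[v,u])[2]
np.set_printoptions(linewidth=250)
print((H[130:245:2,18:90:2]*1000).astype(int))
im=np.load('/tmp/side0.npz')['im']
cv2.imwrite('pics/side0a.png',cv2.resize(im[220:384,90:360],None,fx=2.9,fy=2.9,interpolation=cv2.INTER_CUBIC))
E
```

```text
[[0 0 0 ... 0 0 0]
 [0 0 0 ... 0 0 0]
 [0 0 0 ... 0 0 0]
 ...
 [0 0 0 ... 0 0 0]
 [0 0 0 ... 0 0 0]
 [0 0 0 ... 0 0 0]]
```

View pics/side0a.png

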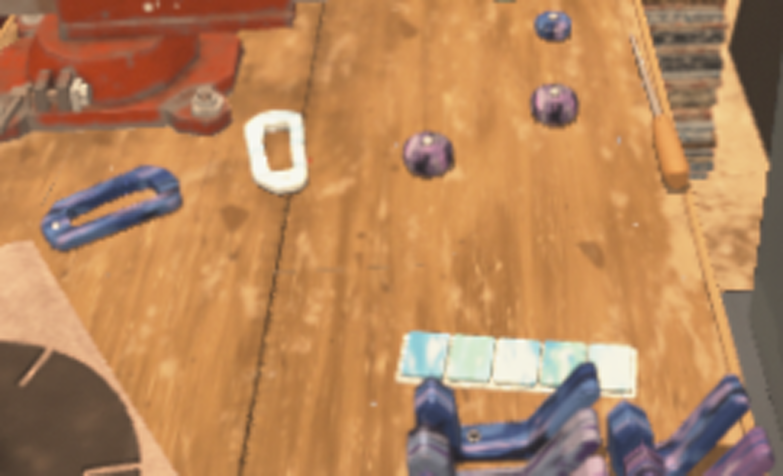

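```bash
python3 - <<'E'
from h import *
z=np.load('/tmp/top0.npz');im=z['im'];d=z['d']
i=manip.camera_info('top')
for v in range(132,245,3):
    print(v,' '.join('%4d'%(atdepth(i,u,v,d[v,u])[2]*1000) if d[v,u]>0 else '   .' for u in range(18,90,3)))
for u,v in [(31,152),(20,178),(76,178),(20,205),(76,205)]: print(onz(i,u,v,.03).round(3))
E
```

```text
132 -737 -729    2   -2    0   -2   -4    9    1   -3    1   -1    3    5   -1    7   10    4    0    0   -1    2   -5   -5
135 -738 -748    0    0   -3    6    7    1    6    5    2    9    5   -2    0    4    2    1   -8   -4   -1   -8    6   -1
138 -738 -721    0   -1    0    2   -2    0    0   16    3   -1    8   13    4    9   -2    0   -1    5   -2    0   -4   -3
141 -720 -730   56   55   53   58   55   31   -1    1    4    4    6    0   -5   -1   -5    0    6    0    0    0   -6    2
144 -722 -728   46   54   49   55   56   39   16   -4    6    4    9    5    0    0    1   -6   -7   -2   -2   -2   -2   -3
147 -726 -730    0   33   34   48   36   31    8   -1   12    2   -5    7   -1    2   -4   -1   -2   -4    1   -4   -2    8
150 -739 -725    1   -5   13   20    8   10   12   -7   -4    0   -1   -4   -3    0    1   -3    1    2    0   -5   -2   -3
153 -727 -742   -3   12   11   10   17    8   10    5    0    3   -4   -2   -2   -2   -7    0   -4    0   -2   -4   -4    4
156 -726 -731   -2   -2   20   15   25   24   15    0    2   -6    4    1    2    3    3   -2    0   -4    0
[... 3011 characters left out ...]
  36   29   13   33   32   26   18   30   37   36   -1   41   41   40    1   -4    2    3   -3   -4    4
234   -1   48   43   47   32   43   41   50   35    3   47   48   38   -1   60   64   54   -1    1   -4    0    4   -2    0
237   64   62    .   46    4   58   63   54   -5   63   58   57    4   65   59   66   -3    6   -2    2   -2    0   -6    4
240   -6    0   54    5   -2   59   67   -3   -1   64   59   57   -6   -7   -2   -6   -3    0   -2   -8    3    3    1   -2
243    0   -3   -4   -6   11    0    2   -9    0    0   -1   -4   -2    0   -2    4   -2    2   -4    0    0    5   -1    0
[0.622 0.751 0.03 ]
[0.534 0.782 0.03 ]
[0.534 0.598 0.03 ]
[0.444 0.776 0.03 ]
[0.444 0.593 0.03 ]
```

```bash
cat >> h.py <<'E'
from scipy.spatial.transform import Rotation as Ro
def state():
    s=manip.observe(); R=Ro.from_quat(s['ee_rot']).as_matrix()
    return s,np.array(s['position']),R
def plan(target,yaw=None):
    s,p,R=state()
    cur=np.degrees(np.arctan2(R[1,0],R[0,0]))
    t=R.T@(np.array(target,float)-p)
    turn=0 if yaw is None else -((yaw-cur+180)%360-180)
    print('t=%.2f pos'%s['clock'],p.round(4),'yaw %.1f'%cur,'F',np.round(s['force'],1),'open %.3f'%s['opening'],'tilt',R[2].round(3),'q',np.round(s['qpos'],2))
    print('  tool shift mm',(t*1000).round(1),'turn %.1f'%turn,'rows>=%d'%max(np.ceil(np.linalg.norm(t)/.0417),np.ceil(abs(turn)/7.16)))
E
python3 -c "
from h import *
plan([0.58,-0.2,0.27],0)"
```

```text
t=0.15 pos [ 0.1833 -0.701   0.2179] yaw -75.3 F [-0.2 -0.4 -0.3] open 1.002 tilt [-0.001  0.    -1.   ] q [ 1.24  0.6  -0.    1.6   0.    0.94 -0.08]
  tool shift mm [-384.4 -510.5  -51.7] turn -75.3 rows>=16
```

arm_command(series=[[[-0.023,-0.03,-0.01],-5],[[-0.046,-0.06,-0.02],-10],[[-0.07,-0.092,-0.03],-15],[[-0.094,-0.124,-0.04],-20],[[-0.118,-0.156,-0.05],-25]])

```text
clock: 0.57
position: [0.3052, -0.5458, 0.2683]
ee_rot: [0.906, -0.423, -0.001, -0.0]
force: [1.1, 0.1, -0.6]
opening: 1.0
```

```bash
python3 -c "
from h import *
plan([0.58,-0.2,0.27],0)"
```

```text
t=0.57 pos [ 0.3052 -0.5458  0.2683] yaw -50.1 F [ 1.1  0.1 -0.6] open 1.000 tilt [-0.001 -0.    -1.   ] q [ 1.07  0.43 -0.14  1.78  0.07  0.94  0.02]
  tool shift mm [ -89.1 -432.6   -1.4] turn -50.1 rows>=11
```

Tracking is good.

arm_command(series=[[[-0.008,-0.04,0],-5],[[-0.016,-0.08,0],-10],[[-0.024,-0.12,0],-15],[[-0.032,-0.16,0],-20],[[-0.04,-0.2,0],-25]])

```text
clock: 0.98
position: [0.4337, -0.3851, 0.2685]
ee_rot: [0.977, -0.215, -0.001, -0.001]
force: [1.5, -0.5, 0.1]
opening: 0.998
```

```bash
python3 -c "
from h import *
plan([0.58,-0.2,0.27],0)"
```

```text
t=0.98 pos [ 0.4337 -0.3851  0.2685] yaw -24.9 F [ 1.5 -0.5  0.1] open 0.998 tilt [-0.001 -0.001 -1.   ] q [ 0.84  0.39 -0.29  1.87  0.14  0.91  0.05]
  tool shift mm [  54.9 -229.5   -1.4] turn -24.9 rows>=6
```

arm_command(series=[[[0.01,-0.04,0],-5],[[0.02,-0.08,0],-10],[[0.03,-0.12,0],-15],[[0.04,-0.16,0],-20],[[0.048,-0.2,0],-25]])

```text
clock: 1.4
position: [0.5624, -0.2221, 0.2686]
ee_rot: [1.0, 0.003, -0.0, -0.001]
force: [0.7, -0.5, 0.8]
opening: 0.997
```

arm_command(series=[[[0,-0.02,0],0],[[0,-0.02,0],0]], hand=-1)

```text
clock: 1.57
position: [0.5639, -0.1957, 0.2685]
ee_rot: [1.0, 0.007, -0.0, -0.002]
force: [0.4, 0.3, -0.1]
opening: 0.905
```

```bash
python3 -c "
from h import *
plan([0.58,-0.2,0.27],0)
pic('wrist','w1',scale=1.5);pic('top','top1')"
```

```text
t=1.57 pos [ 0.5639 -0.1957  0.2685] yaw 0.8 F [ 0.4  0.3 -0.1] open 0.905 tilt [-0.    -0.004 -1.   ] q [ 0.55  0.42 -0.44  1.83  0.21  0.94  0.03]
  tool shift mm [16.   4.5 -1.5] turn 0.8 rows>=1
```

View pics/w1.png

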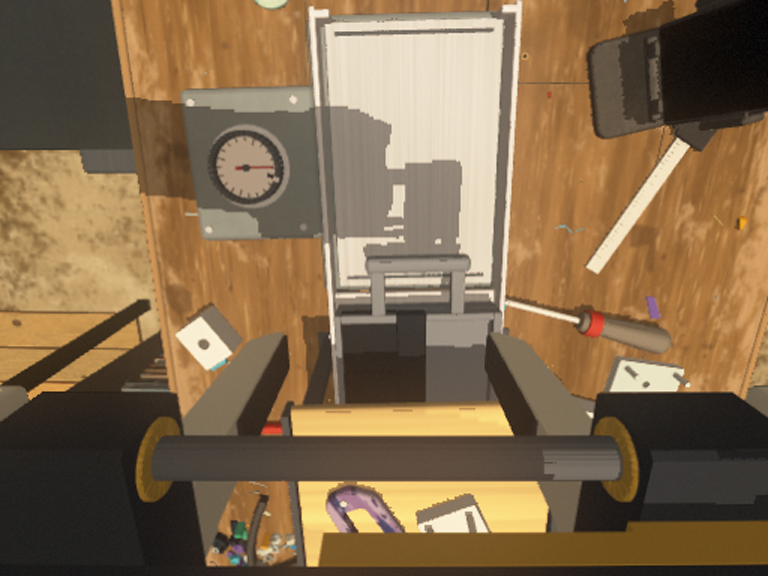

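```bash
python3 - <<'E'
from h import *
i=manip.camera_info('wrist')
P=lambda n,u,v,z:print(n,onz(i,u/1.5,v/1.5,z).round(4))
P('barL',367,264,.082);P('barR',470,262,.082)
P('barL topedge',367,257,.082)
P('railL far',318,14,.058);P('railL near',331,290,.058)
P('railR far',511,10,.058);P('railR near',502,290,.058)
P('pan corner far', 333,30,.04);P('pan',497,30,.04)
P('dial c',248,167,.044)
for n,u,v in (('armL',377,290),('armR',457,290),('toteend',425,312)):P(n,u,v,.08)
z=np.load('/tmp/w1.npz')['im']
cv2.imwrite('pics/dial1.png',cv2.resize(z[75:150,130:205],None,fx=8,fy=8,interpolation=cv2.INTER_CUBIC))
cv2.imwrite('pics/bar1.png',cv2.resize(z[160:235,215:345],None,fx=6,fy=6,interpolation=cv2.INTER_CUBIC))
E
```

```text
barL [ 0.5458 -0.2132  0.082 ]
barR [ 0.633  -0.2107  0.082 ]
barL topedge [ 0.5459 -0.2071  0.082 ]
railL far [ 0.5081 -0.0205  0.058 ]
railL near [ 0.5114 -0.2447  0.058 ]
railR far [ 0.6566 -0.0167  0.058 ]
railR near [ 0.669  -0.2435  0.058 ]
pan corner far [ 0.5173 -0.0273  0.04  ]
pan [ 0.651  -0.0263  0.04  ]
dial c [ 0.4399 -0.1359  0.044 ]
armL [ 0.5543 -0.237   0.08  ]
armR [ 0.6237 -0.2365  0.08  ]
toteend [ 0.5966 -0.2571  0.08  ]
```

View pics/dial1.png

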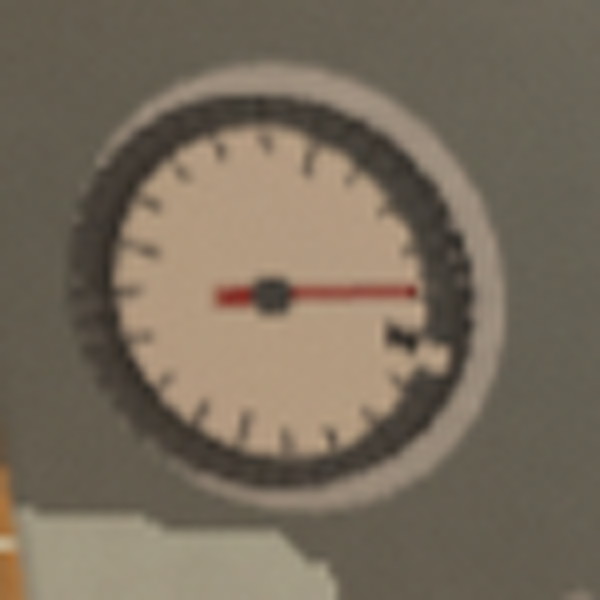

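View pics/bar1.png

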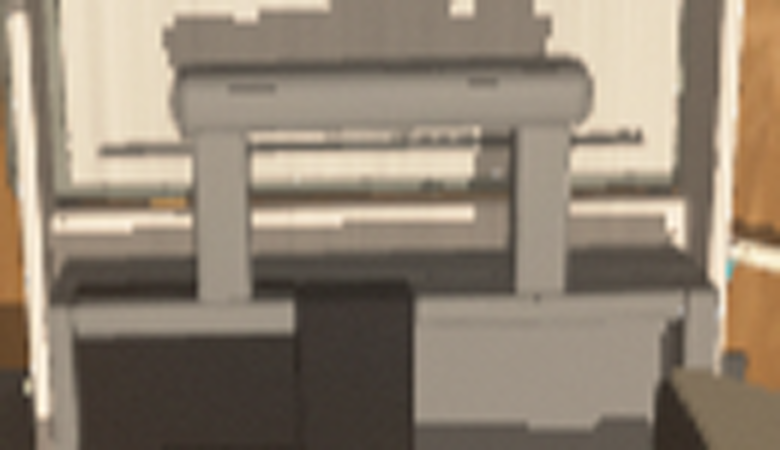

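arm_command(series=[[[0.014,0.02,0.03],0.4],[[0.026,0.041,0.06],0.8],[[0.026,0.041,0.09],0.8],[[0.026,0.041,0.12],0.8],[[0.026,0.041,0.12],0.8]])

```text
clock: 2.08
position: [0.5844, -0.2439, 0.1428]
ee_rot: [1.0, -0.005, -0.005, -0.001]
force: [-1.0, 0.0, 0.1]
opening: 0.463
```

```bash
python3 -c "
from h import *
plan([0.59,-0.237,0.058],0)
pic('wrist','w2',scale=1.5)"
```

```text
t=2.08 pos [ 0.5844 -0.2439  0.1428] yaw -0.5 F [-1.   0.   0.1] open 0.463 tilt [-0.01  -0.003 -1.   ] q [ 0.55  0.6  -0.37  1.86  0.31  0.74  0.  ]
  tool shift mm [ 6.3 -6.7 84.7] turn -0.5 rows>=3
```

View pics/w2.png

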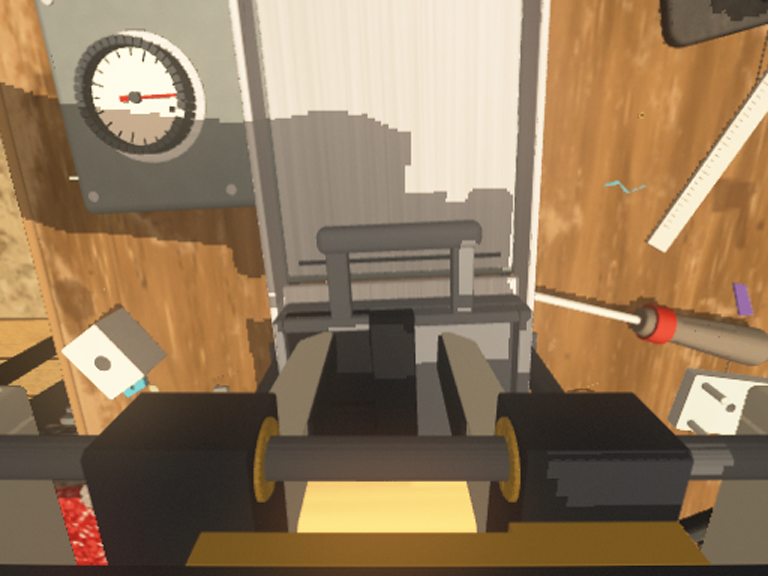

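arm_command(series=[[[0.003,-0.004,0],-0.5],[[0.006,-0.007,0],-0.5],[[0.006,-0.007,0],-0.5],[[0.006,-0.007,0],-0.5],[[0.006,-0.007,0],-0.5]])

```text
clock: 2.55
position: [0.5924, -0.2366, 0.147]
ee_rot: [1.0, 0.0, -0.003, -0.001]
force: [-0.1, -0.2, 1.0]
opening: 0.057
```

```bash
python3 -c "
from h import *
plan([0.59,-0.237,0.058],0)
im,_=pic('wrist','w3',scale=1.5)
"
```

```text
t=2.55 pos [ 0.5924 -0.2366  0.147 ] yaw 0.0 F [-0.1 -0.2  1. ] open 0.057 tilt [-0.005 -0.001 -1.   ] q [ 0.54  0.6  -0.37  1.85  0.31  0.75 -0.  ]
  tool shift mm [-1.9  0.5 89. ] turn 0.0 rows>=3
```

View pics/w3.png

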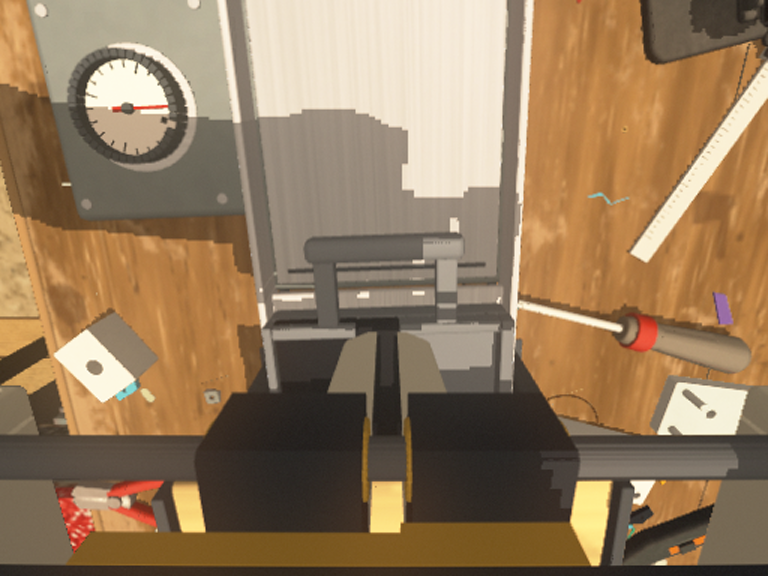

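```bash
python3 - <<'E'
from h import *
i=manip.camera_info('wrist')
P=lambda n,u,v,z:print(n,onz(i,u/1.5,v/1.5,z).round(4))
P('barL',304,250,.074);P('barR',464,247,.074);P('bar front top',384,260,.082);P('tote edge',384,325,.08);P('armL inner',337,290,.074);P('armR inner',436,290,.074)
E
```

```text
barL [ 0.5452 -0.2095  0.074 ]
barR [ 0.6361 -0.2076  0.074 ]
bar front top [ 0.5908 -0.2132  0.082 ]
tote edge [ 0.5907 -0.253   0.08  ]
armL inner [ 0.5632 -0.2335  0.074 ]
armR inner [ 0.6211 -0.2334  0.074 ]
```

arm_command(series=[[[-0.003,0,0.03],0],[[-0.003,0,0.06],0],[[-0.003,0,0.06],0]])

```text
clock: 2.85
position: [0.5862, -0.2362, 0.0828]
ee_rot: [1.0, 0.0, -0.006, -0.002]
force: [-0.7, -0.5, -0.1]
opening: 0.007
```

arm_command(series=[[[0.003,-0.001,0.012],0],[[0.005,-0.002,0.024],0],[[0.005,-0.002,0.024],0]])

```text
clock: 3.1
position: [0.5909, -0.2334, 0.0573]
ee_rot: [1.0, 0.001, -0.007, -0.002]
force: [0.1, -0.5, 0.0]
opening: 0.005
```

```bash
python3 -c "
from h import *
plan([0.59,-0.237,0.058],0)
im,_=pic('wrist','w4',scale=1.5)
"
```

```text
t=3.10 pos [ 0.5909 -0.2334  0.0573] yaw 0.1 F [ 0.1 -0.5  0. ] open 0.005 tilt [-0.013 -0.004 -1.   ] q [ 0.49  0.72 -0.32  1.9   0.37  0.59 -0.06]
  tool shift mm [-0.9  3.6 -0.7] turn 0.1 rows>=1
```

View pics/w4.png

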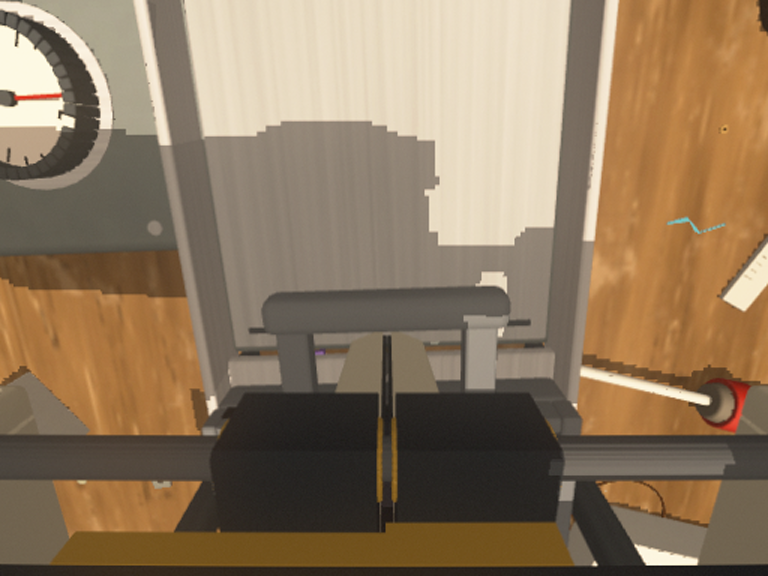

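arm_command(series=[[[0,-0.018,0],0],[[0,-0.038,0],0],[[-0.001,-0.058,0],0],[[-0.001,-0.078,0],0],[[-0.001,-0.098,0],0]])

```text
clock: 3.57
position: [0.5905, -0.1352, 0.0597]
ee_rot: [1.0, 0.0, -0.005, -0.002]
force: [0.7, -1.2, -2.3]
opening: 0.007
```

arm_command(series=[[[0,-0.02,0],0],[[0,-0.04,0],0],[[-0.001,-0.06,0],0],[[-0.001,-0.08,0],0],[[-0.001,-0.1,0],0]])

```text
clock: 3.98
position: [0.5891, -0.0353, 0.0609]
ee_rot: [1.0, 0.0, -0.006, -0.001]
force: [-1.8, -3.0, -0.3]
opening: 0.003
```

```bash
python3 -c "
from h import *
plan([0.59,0.019,0.058],0)
im,_=pic('wrist','w5',scale=1.5)
"
```

```text
t=3.98 pos [ 0.5891 -0.0353  0.0609] yaw 0.0 F [-1.8 -3.  -0.3] open 0.003 tilt [-0.011 -0.002 -1.   ] q [ 0.15  0.67 -0.28  2.01  0.34  0.52 -0.37]
  tool shift mm [  0.9 -54.3   3. ] turn 0.0 rows>=2
```

View pics/w5.png

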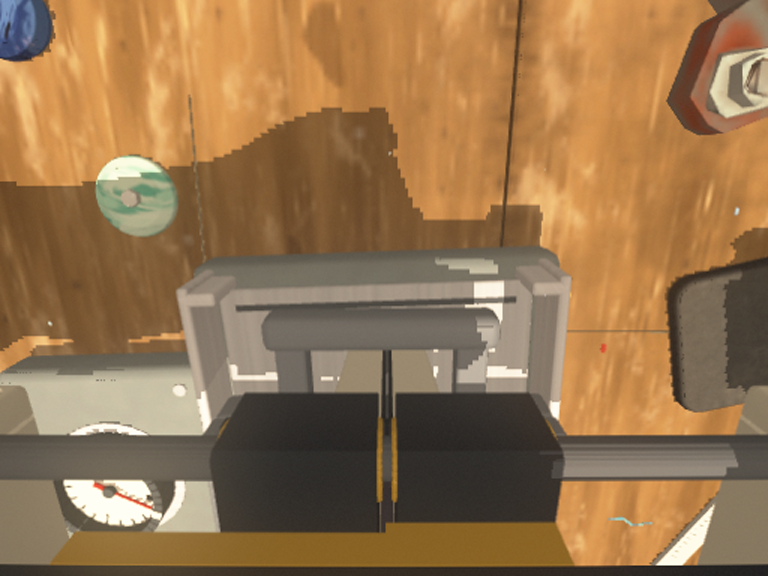

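arm_command(series=[[[0,-0.012,0],0],[[0,-0.024,0],0],[[0,-0.034,0],0],[[0,-0.038,0],0],[[0,-0.038,0],0]])

```text
clock: 4.45
position: [0.5898, 0.0092, 0.0617]
ee_rot: [1.0, 0.003, -0.005, -0.003]
force: [0.2, -0.2, 0.2]
opening: 0.007
```

```bash
python3 -c "
from h import *
plan([0.59,0.019,0.058],0)
im,_=pic('wrist','w6',scale=1.5)
i=manip.camera_info('wrist')
"
```

```text
t=4.45 pos [0.5898 0.0092 0.0617] yaw 0.3 F [ 0.2 -0.2  0.2] open 0.007 tilt [-0.009 -0.006 -1.   ] q [ 0.08  0.67 -0.27  2.01  0.33  0.51 -0.43]
  tool shift mm [ 0.3 -9.8  3.7] turn 0.3 rows>=1
```

View pics/w6.png

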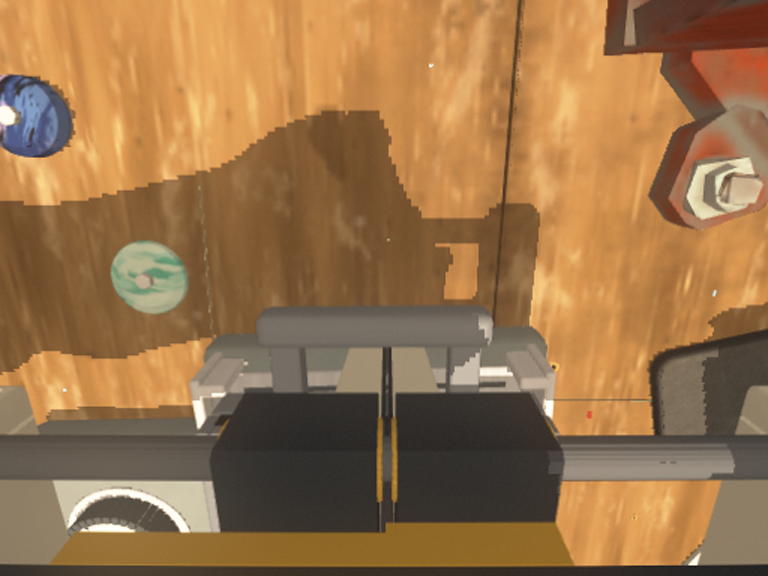

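arm_command(series=[[[0,-0.003,0],0],[[0,-0.006,0],0],[[0,-0.008,0],0]])

```text
clock: 4.75
position: [0.5892, 0.0149, 0.0614]
ee_rot: [1.0, 0.002, -0.005, -0.002]
force: [-1.7, -7.7, -1.0]
opening: 0.005
```

arm_command(series=[[[0,-0.002,0],0],[[0,-0.004,0],0],[[0,-0.004,0],0]])

```text
clock: 5.0
position: [0.5889, 0.0152, 0.0612]
ee_rot: [1.0, 0.001, -0.006, 0.0]
force: [-0.0, -11.0, 0.0]
opening: 0.004
```

arm_command(series=[[[0,0.005,0],0],[[0,0.008,0],0],[[0,0.008,-0.03],0],[[0,0.008,-0.07],0],[[0,0.03,-0.11],0]])

```text
clock: 5.42
position: [0.5901, -0.0082, 0.1689]
ee_rot: [1.0, 0.003, -0.006, -0.002]
force: [0.7, 0.6, -0.5]
opening: 0.004
```

arm_command(series=[[[-0.03,0.03,-0.02],0],[[-0.06,0.06,-0.04],0],[[-0.09,0.09,-0.06],0],[[-0.12,0.13,-0.06],0],[[-0.12,0.13,-0.06],0]], hand=1)

```text
clock: 5.83
position: [0.4691, -0.1424, 0.2312]
ee_rot: [1.0, 0.002, -0.006, -0.001]
force: [-0.5, -0.6, -0.1]
opening: 0.314
```

```bash
python3 -c "
from h import *
plan([0.44,-0.136,0.1],0)
im,_=pic('wrist','w7',scale=1.5)
im,_=pic('top','t7',crop=(150,110,430,250),scale=2.8)
"
```

```text
t=5.83 pos [ 0.4691 -0.1424  0.2312] yaw 0.2 F [-0.5 -0.6 -0.1] open 0.314 tilt [-0.012 -0.001 -1.   ] q [ 0.48  0.33 -0.39  2.09  0.18  0.77 -0.02]
  tool shift mm [-27.5  -6.4 131.6] turn 0.2 rows>=4
```

View pics/w7.png

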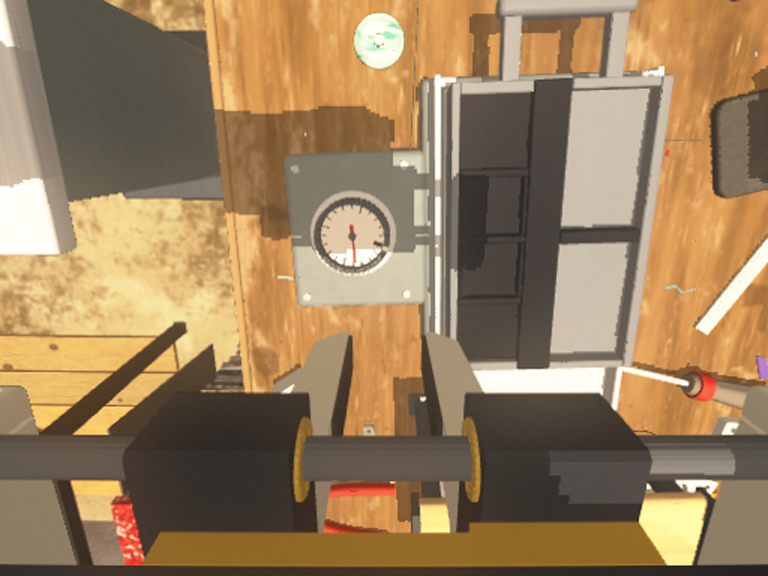

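View pics/t7.png

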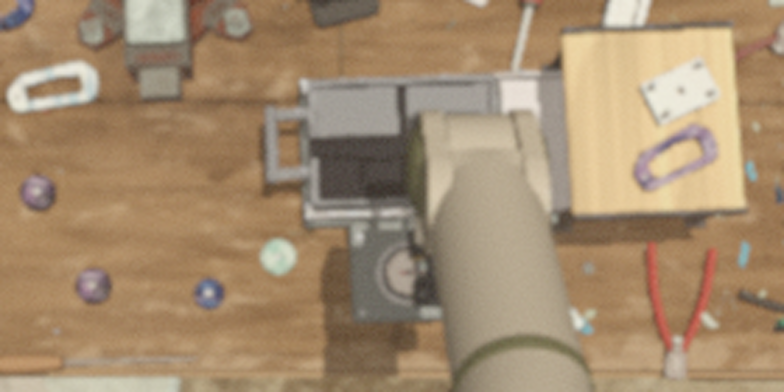

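```bash
cat > dial.py <<'E'
from h import *
import sys
def dial(fn,box):
    z=np.load('/tmp/%s.npz'%fn)['im']; x0,y0,x1,y1=box
    cv2.imwrite('pics/%s_d.png'%fn,cv2.resize(z[y0:y1,x0:x1],None,fx=8,fy=8,interpolation=cv2.INTER_CUBIC))
E
python3 - <<'E'
from dial import *
dial('w7',(195,115,275,195))
i=manip.camera_info('wrist')
P=lambda n,u,v,z:print(n,onz(i,u/1.5,v/1.5,z).round(4))
P('tote c1',448,80,.08);P('c2',672,76,.08);P('c3',444,368,.08);P('c4',636,364,.08);P('wall',530,80,.08);P('wall2',520,366,.08);P('mid',640,236,.08)
P('hookdiv',605,236,.08)
E
```

```text
tote c1 [ 0.5093 -0.016   0.08  ]
c2 [ 0.6591 -0.0132  0.08  ]
c3 [ 0.5152 -0.2325  0.08  ]
c4 [ 0.6715 -0.2278  0.08  ]
wall [ 0.5643 -0.0159  0.08  ]
wall2 [ 0.5772 -0.2302  0.08  ]
mid [ 0.6563 -0.122   0.08  ]
hookdiv [ 0.6303 -0.1221  0.08  ]
```

View pics/w7_d.png

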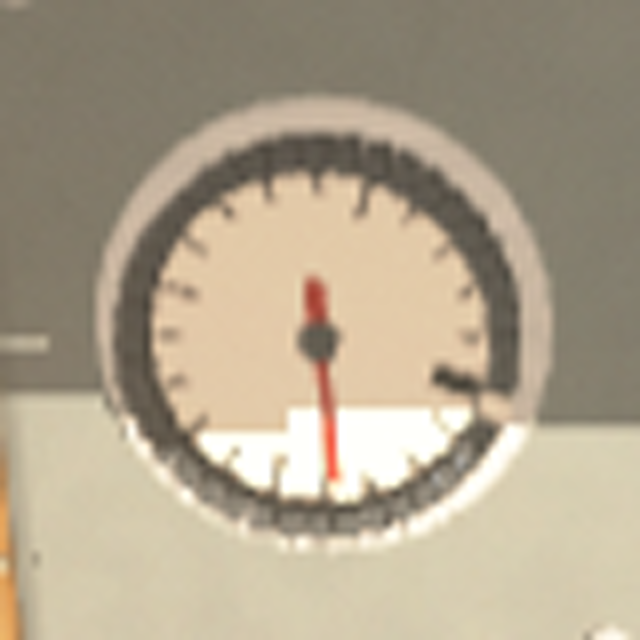

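```bash
python3 - <<'E'
from dial import *
i=manip.camera_info('wrist')
def P(n,u,v,z):
    p=onz(i,195+u/8,115+v/8,z);print(n,p.round(4));return p
l=P('bezL',115,335,.046);r=P('bezR',520,335,.046);t=P('t',318,132,.046);b=P('b',318,535,.046);print((l+r)/2,(t+b)/2)
c=P('pivot',318,340,.042);tip=P('tip',335,478,.042);z=P('zero',458,380,.042)
a=lambda p:np.degrees(np.arctan2(p[1]-c[1],p[0]-c[0]))
print(a(tip),a(z),np.linalg.norm(tip-c),np.linalg.norm(z-c))
E
```

```text
bezL [ 0.4075 -0.1291  0.046 ]
bezR [ 0.4704 -0.1289  0.046 ]
t [ 0.4398 -0.0979  0.046 ]
b [ 0.4383 -0.1613  0.046 ]
[ 0.43892925 -0.12903899  0.046     ] [ 0.43903476 -0.12963214  0.046     ]
pivot [ 0.4387 -0.1306  0.042 ]
tip [ 0.4409 -0.153   0.042 ]
zero [ 0.4606 -0.137   0.042 ]
-84.36322990112654 -16.087207739345523 0.022479209267431608 0.022842494969986523
```

arm_command(series=[[[-0.01,-0.004,0.03],-7],[[-0.02,-0.008,0.06],-14],[[-0.03,-0.013,0.09],-21],[[-0.03,-0.013,0.11],-28],[[-0.03,-0.013,0.11],-34]], hand=0.7)

```text
clock: 6.35
position: [0.4368, -0.1274, 0.1179]
ee_rot: [0.955, 0.297, -0.007, -0.005]
force: [-0.0, -0.6, 0.5]
opening: 0.76
```

```bash
python3 -c "
from h import *
plan([0.439,-0.1295,0.034],34)
im,_=pic('wrist','w8',scale=1.5)
"
```

```text
t=6.35 pos [ 0.4368 -0.1274  0.1179] yaw 34.6 F [-0.  -0.6  0.5] open 0.760 tilt [-0.011 -0.013 -1.   ] q [ 0.49  0.49 -0.45  2.26  0.44  0.49  0.29]
  tool shift mm [ 1.5  4.1 83.9] turn 0.6 rows>=3
```

View pics/w8.png

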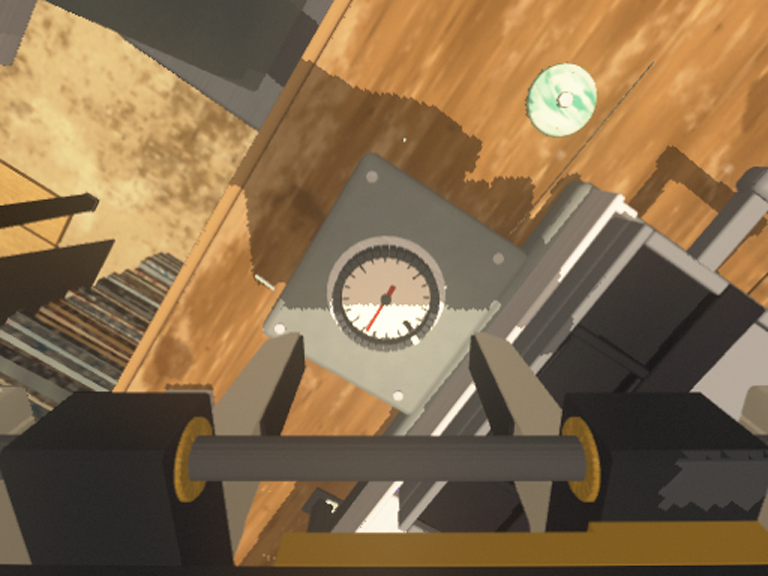

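arm_command(series=[[[0.001,0.004,0.03],0.5],[[0.0015,0.004,0.055],0.5],[[0.0015,0.004,0.07],0.5],[[0.0015,0.004,0.07],0.5]])

```text
clock: 6.73
position: [0.4402, -0.1285, 0.047]
ee_rot: [0.955, 0.295, -0.008, -0.005]
force: [0.5, 0.2, -0.0]
opening: 0.846
```

```bash
python3 -c "
from h import *
plan([0.439,-0.1295,0.034],34)
im,_=pic('wrist','w9',scale=1.5)
"
```

```text
t=6.73 pos [ 0.4402 -0.1285  0.047 ] yaw 34.4 F [ 0.5  0.2 -0. ] open 0.846 tilt [-0.012 -0.014 -1.   ] q [ 0.37  0.61 -0.3   2.31  0.58  0.31  0.16]
  tool shift mm [-1.4  0.3 13. ] turn 0.4 rows>=1
```

View pics/w9.png

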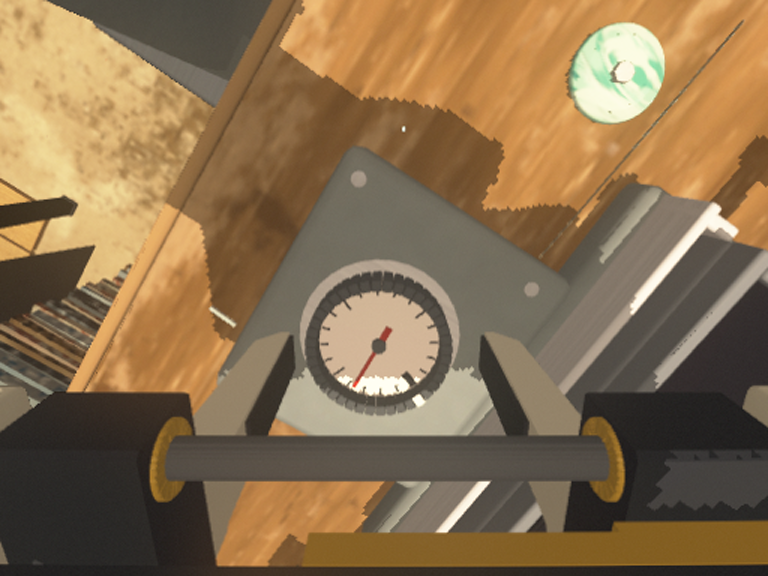

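arm_command(series=[[[-0.0014,0,0.007],0],[[-0.0014,0,0.013],0],[[-0.0014,0,0.013],0]])

```text
clock: 7.03
position: [0.4394, -0.1293, 0.0352]
ee_rot: [0.955, 0.295, -0.007, -0.005]
force: [-0.7, 0.3, 0.7]
opening: 0.85
```

arm_command(series=[[[0,0,0],0],[[0,0,0],0],[[0,0,0],0],[[0,0,0],0]], hand=-1, force=15)

```text
clock: 7.37
position: [0.4373, -0.1307, 0.0355]
ee_rot: [0.956, 0.295, -0.009, -0.004]
force: [-4.9, -3.3, 4.0]
opening: 0.67
```

```bash
python3 -c "
from h import *
plan([0.439,-0.1295,0.034],34)
im,_=pic('wrist','w10',scale=1.5)
"
```

```text
t=7.37 pos [ 0.4373 -0.1307  0.0355] yaw 34.3 F [-4.9 -3.3  4. ] open 0.670 tilt [-0.015 -0.013 -1.   ] q [ 0.35  0.63 -0.26  2.32  0.6   0.28  0.15]
  tool shift mm [ 2.1 -0.   1.4] turn 0.3 rows>=1
```

View pics/w10.png

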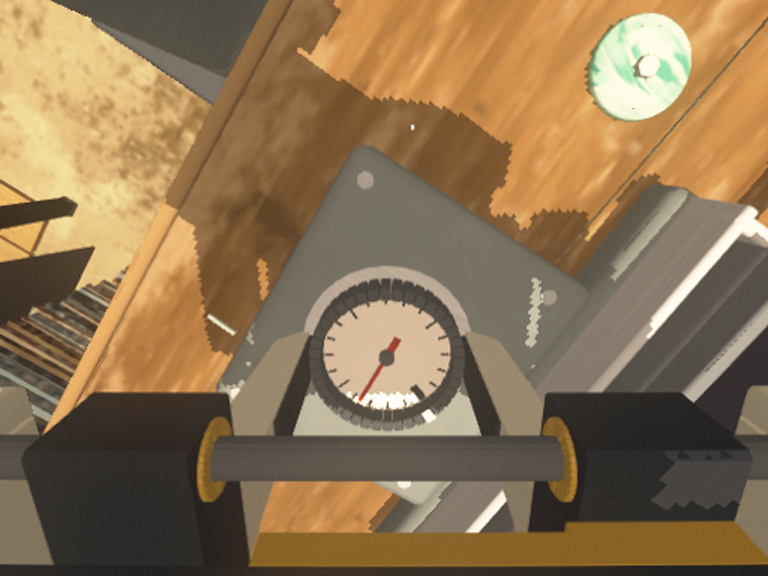

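arm_command(series=[[[0,0,0],6.8],[[0,0,0],13.6],[[0,0,0],20.4],[[0,0,0],27.2],[[0,0,0],34]])

```text
clock: 7.83
position: [0.4375, -0.1307, 0.0356]
ee_rot: [1.0, -0.001, -0.01, -0.001]
force: [-0.0, 0.1, -5.8]
opening: 0.676
```

```bash
python3 -c "
from h import *
plan([0.4373,-0.1307,0.034],-34)
im,_=pic('wrist','w11',crop=(180,160,340,300),scale=4)
"
```

```text
t=7.83 pos [ 0.4375 -0.1307  0.0356] yaw -0.1 F [-0.   0.1 -5.8] open 0.676 tilt [-0.019 -0.003 -1.   ] q [ 0.26  0.62 -0.14  2.33  0.36  0.23 -0.2 ]
  tool shift mm [-0.2 -0.   1.6] turn 33.9 rows>=5
```

View pics/w11.png

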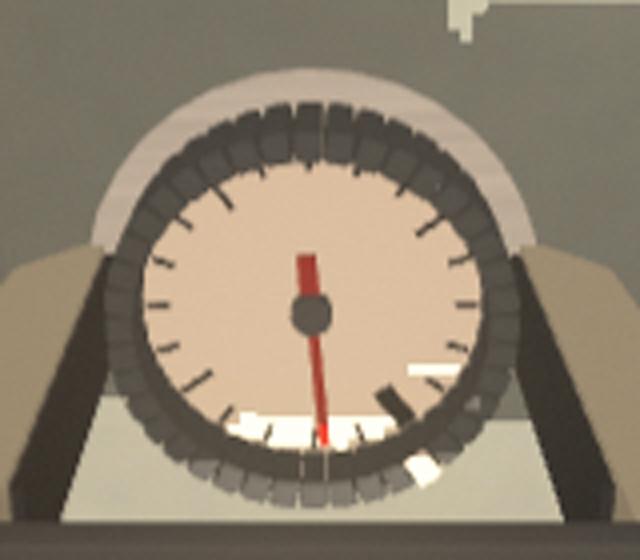

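```bash
cat >> dial.py <<'E'
def ang(box,f,c,tip,z,i=None):
    i=i or manip.camera_info('wrist')
    q=[onz(i,box[0]+u/f,box[1]+v/f,.042) for u,v in (c,tip,z)]
    a=lambda p:np.degrees(np.arctan2(p[1]-q[0][1],p[0]-q[0][0]))
    print('tip %.1f zero %.1f'%(a(q[1]),a(q[2])),'turn cw %.1f'%(a(q[2])-a(q[1])),[round(float(np.linalg.norm(p-q[0])),4) for p in q[1:]])
E
python3 - <<'E'
from dial import *
ang((180,160),4,(312,313),(323,442),(395,403))
E
```

```text
tip -86.2 zero -50.6 turn cw 35.6 [0.0229, 0.0204]
```

arm_command(series=[[[0,0,0],7],[[0,0,0],14],[[0,0,0],21],[[0,0,0],28],[[0,0,0],35]])

```text
clock: 8.3
position: [0.4377, -0.1308, 0.0356]
ee_rot: [0.952, -0.307, -0.009, 0.001]
force: [-0.1, -1.4, -7.4]
opening: 0.673
```

arm_command(series=[[[0,0,0],0],[[0,0,0],0]])

```text
clock: 8.47
position: [0.4377, -0.1308, 0.0356]
ee_rot: [0.953, -0.304, -0.009, 0.001]
force: [0.5, -1.0, -6.4]
opening: 0.673
```

```bash
python3 -c "
from h import *
plan([0.4373,-0.1307,0.034],-34)
im,_=pic('wrist','w12',crop=(180,160,340,300),scale=5)
"
```

```text
t=8.47 pos [ 0.4377 -0.1308  0.0356] yaw -35.4 F [ 0.5 -1.  -6.4] open 0.673 tilt [-0.017  0.009 -1.   ] q [ 0.19  0.62 -0.03  2.33  0.08  0.21 -0.54]
  tool shift mm [-0.3  0.1  1.6] turn -1.4 rows>=1
```

View pics/w12.png

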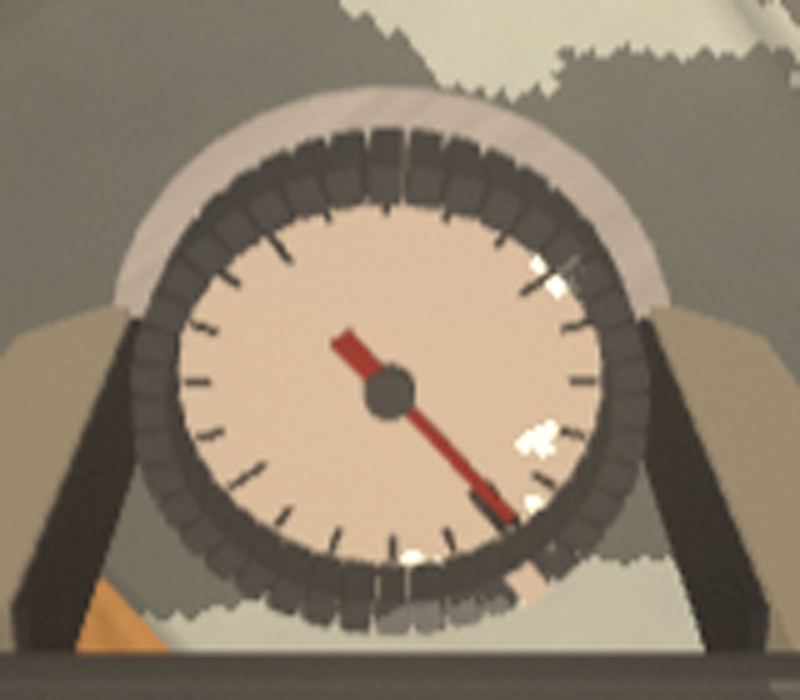

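```bash
python3 - <<'E'
from dial import *
z=np.load('/tmp/w12.npz')['im']
cv2.imwrite('pics/w12z.png',cv2.resize(z[250:285,265:305],None,fx=18,fy=18,interpolation=cv2.INTER_CUBIC))
ang((180,160),5,(390,390),(512,518),(492,507))
E
```

```text
tip -84.7 zero -87.2 turn cw -2.5 [0.0237, 0.0209]
```

View pics/w12z.png

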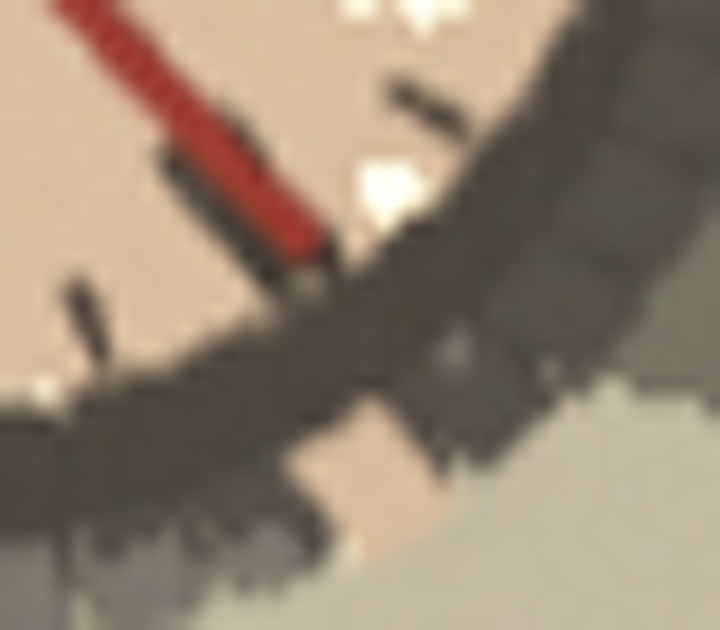

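arm_command(series=[[[0,0,0],-1.2],[[0,0,0],-1.2],[[0,0,0],-1.2]])

```text
clock: 8.77
position: [0.4377, -0.1308, 0.0356]
ee_rot: [0.956, -0.293, -0.009, 0.001]
force: [0.5, -0.3, -6.7]
opening: 0.671
```

arm_command(series=[[[0,0,0],0],[[0,0,0],0],[[0,0,-0.005],0],[[0,0,-0.03],0],[[0,0,-0.06],0]], hand=0.65)

```text
clock: 9.18
position: [0.4377, -0.1306, 0.0954]
ee_rot: [0.956, -0.293, -0.011, 0.001]
force: [0.4, 0.1, -0.1]
opening: 0.826
```

arm_command(series=[[[0,0,-0.03],0],[[0,0.01,-0.06],0],[[0,0.02,-0.07],0],[[0,0.02,-0.07],0]], hand=1)

```text
clock: 9.52
position: [0.4281, -0.1492, 0.1682]
ee_rot: [0.956, -0.294, -0.009, 0.002]
force: [0.8, -0.7, -0.3]
opening: 0.995
```

```bash
python3 -c "
from h import *
plan([0.4373,-0.1307,0.034],-34)
im,_=pic('wrist','w13',scale=1.5)
"
```

```text
t=9.52 pos [ 0.4281 -0.1492  0.1682] yaw -34.2 F [ 0.8 -0.7 -0.3] open 0.995 tilt [-0.016  0.008 -1.   ] q [ 0.27  0.37 -0.08  2.24  0.06  0.56 -0.45]
  tool shift mm [ -0.6 -21.6 134. ] turn -0.2 rows>=4
```

View pics/w13.png

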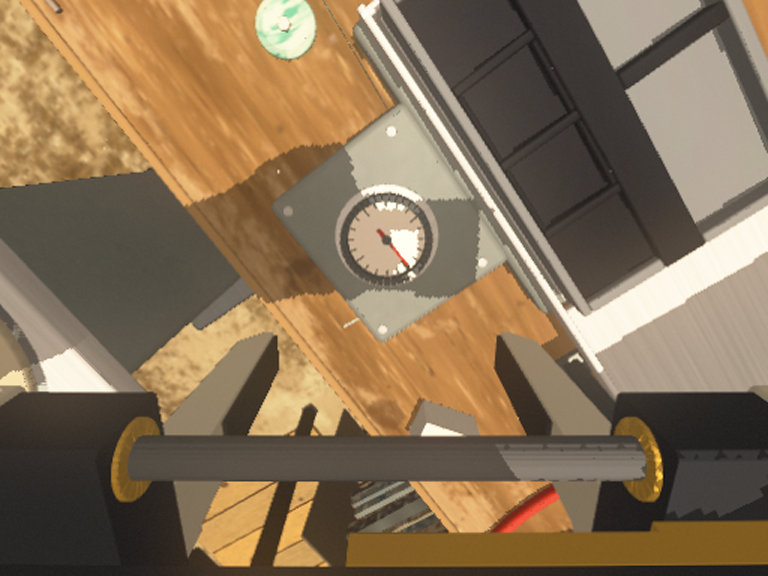

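```bash
python3 - <<'E'
from dial import *
z=np.load('/tmp/w13.npz')['im']
cv2.imwrite('pics/w13z.png',cv2.resize(z[120:200,218:298],None,fx=8,fy=8,interpolation=cv2.INTER_CUBIC))
E
```

```text
(no output)
```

View pics/w13z.png

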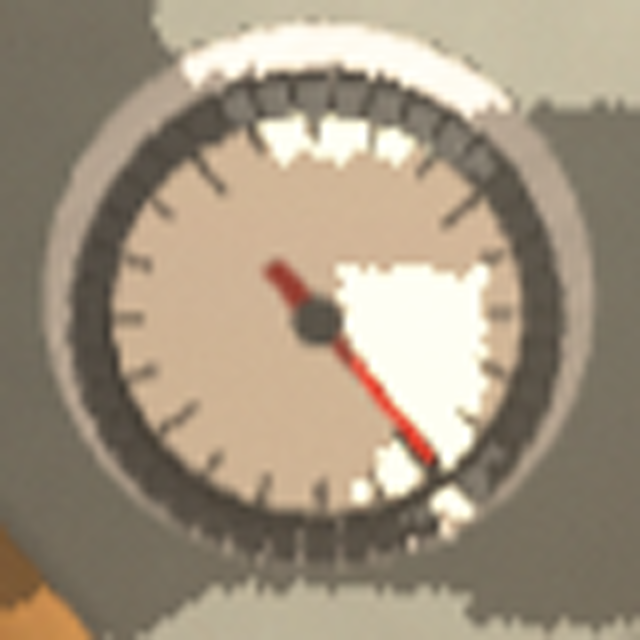

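```bash
python3 - <<'E'
from dial import *
i=manip.camera_info('wrist')
pts=[(208,172),(160,207),(138,263),(128,318),(143,373),(180,418),(213,463),(262,490),(320,492),(500,312),(492,258),(462,208),(425,165)]
W=lambda u,v:onz(i,218+u/8,120+v/8,.042)[:2]
from scipy.optimize import least_squares
X=np.array([W(*p) for p in pts])
def f(q):
    d=X-q[:2];r=np.hypot(*d.T);a=np.degrees(np.arctan2(d[:,1],d[:,0]))-q[2]
    a=(a+9)%18-9
    return np.r_[a*0.4]
for a0 in (-4,0,4,8):
    s=least_squares(f,[*W(318,320),a0],x_scale=[1e-3,1e-3,1]);print(s.x,s.cost,f(s.x).round(2))
d=X-s.x[:2];print(np.hypot(*d.T).round(4),W(318,320))
for c in (s.x[:2],W(318,320)):
    t=W(430,460)-c;n=W(453,508)-c;print('tip',np.degrees(np.arctan2(t[1],t[0])),'notch',np.degrees(np.arctan2(n[1],n[0])))
E
```

```text
[ 0.43847997 -0.12930338  2.86767426] 0.07614959789634945 [-0.11 -0.03  0.19 -0.04 -0.12  0.13  0.1  -0.12 -0.07  0.13 -0.12  0.09
 -0.03]
[ 0.43847997 -0.12930338  2.86767423] 0.07614959789634602 [-0.11 -0.03  0.19 -0.04 -0.12  0.13  0.1  -0.12 -0.07  0.13 -0.12  0.09
 -0.03]
[ 0.43847997 -0.12930338  2.86767426] 0.07614959789635048 [-0.11 -0.03  0.19 -0.04 -0.12  0.13  0.1  -0.12 -0.07  0.13 -0.12  0.09
 -0.03]
[ 0.43847997 -0.12930338  2.86767426] 0.0761495978963494 [-0.11 -0.03  0.19 -0.04 -0.12  0.13  0.1  -0.12 -0.07  0.13 -0.12  0.09
 -0.03]
[0.023  0.0244 0.0239 0.0244 0.0239 0.0226 0.0241 0.0246 0.0237 0.0235
 0.0235 0.0231 0.0237] [ 0.43824391 -0.1298379 ]
tip -86.6364635028418 notch -89.41344879741017
tip -85.99198072976503 notch -88.96524976710312
```

```bash
python3 -c "
from h import *
i=manip.camera_info('wrist')
a=onz(i,218+275/8,120+270/8,.044);b=onz(i,218+430/8,120+460/8,.044);d=b-a;print(np.degrees(np.arctan2(d[1],d[0])))
plan([0.44,0.09,0.17],0)"
```

```text
-85.45539517900362
t=9.57 pos [ 0.4281 -0.1484  0.1666] yaw -34.2 F [-0.1  0.  -0.5] open 0.995 tilt [-0.018  0.009 -1.   ] q [ 0.27  0.37 -0.08  2.24  0.06  0.56 -0.45]
  tool shift mm [-124.  -203.9   -2.9] turn -34.2 rows>=6
```

arm_command(series=[[[-0.02,-0.034,0],-6],[[-0.04,-0.068,0],-12],[[-0.062,-0.102,0],-18],[[-0.083,-0.136,0],-24],[[-0.104,-0.17,0],-30]])

```text
clock: 9.98
position: [0.4364, 0.0528, 0.1655]
ee_rot: [0.999, -0.034, -0.011, -0.001]
force: [1.8, -0.2, -1.2]
opening: 1.002
```

arm_command(series=[[[0.003,-0.02,0],-2],[[0.006,-0.038,0],-4],[[0.006,-0.038,0],-4]])

```text
clock: 10.23
position: [0.445, 0.0948, 0.1639]
ee_rot: [1.0, 0.005, -0.012, -0.003]
force: [0.1, 0.5, 0.5]
opening: 1.004
```

```bash
python3 -c "
from h import *
plan([0.44,0.09,0.17],0)
pic('wrist','w14',scale=1.5)
pic('top','t14',crop=(10,80,290,250),scale=2.8)"
```

```text
t=10.23 pos [0.445  0.0948 0.1639] yaw 0.6 F [0.1 0.5 0.5] open 1.004 tilt [-0.024 -0.005 -1.   ] q [-0.12  0.39 -0.27  2.23  0.16  0.57 -0.5 ]
  tool shift mm [-5.2  4.7 -6. ] turn 0.6 rows>=1
```

View pics/w14.png

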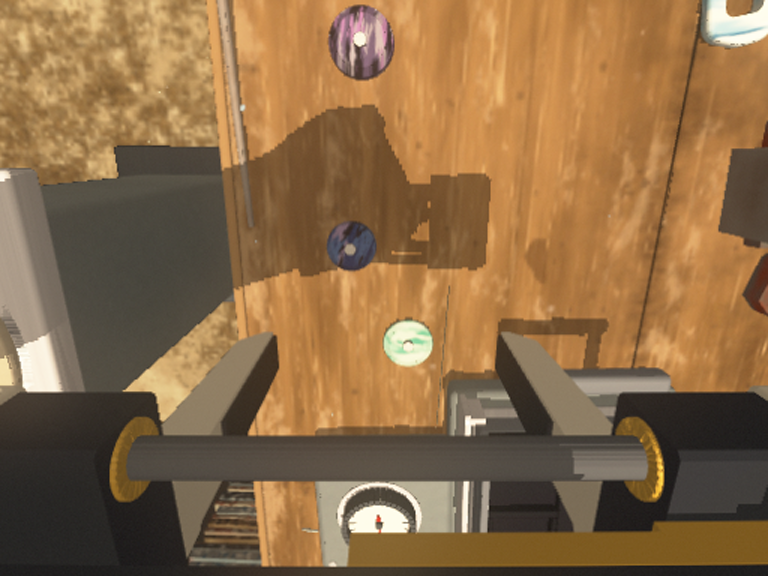

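View pics/t14.png

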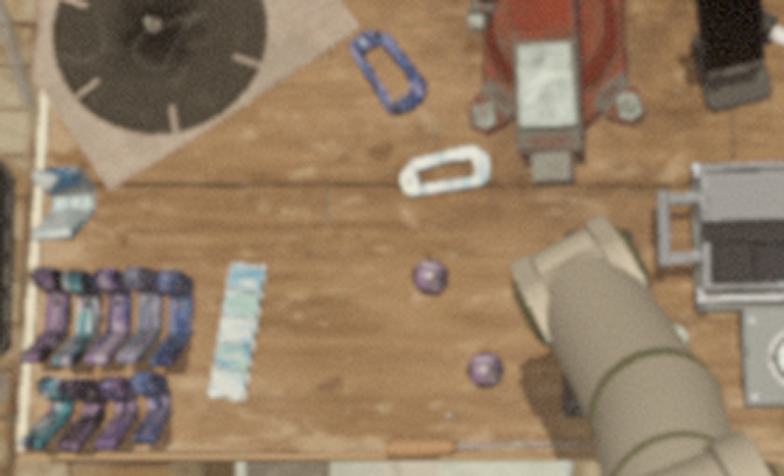

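```bash
cat >> h.py <<'E'
def knob(fn,info,approx,z=.010,win=45):
    """segment a dark blue/purple knob near approx px (full-res px); returns world centre, diameter"""
    im=np.load('/tmp/%s.npz'%fn)['im']; hsv=cv2.cvtColor(im,cv2.COLOR_BGR2HSV)
    m=((hsv[...,0]>100)&(hsv[...,0]<175)&(hsv[...,1]>25)).astype(np.uint8)
    m=cv2.morphologyEx(m,cv2.MORPH_CLOSE,np.ones((7,7)))
    m=cv2.morphologyEx(m,cv2.MORPH_OPEN,np.ones((5,5)))
    cs,_=cv2.findContours(m,cv2.RETR_EXTERNAL,cv2.CHAIN_APPROX_NONE)
    best=None
    for c in cs:
        if cv2.contourArea(c)<30: continue
        (u,v),(a,b),t=cv2.fitEllipse(c) if len(c)>=5 else ((0,0),(0,0),0)
        if np.hypot(u-approx[0],v-approx[1])<win and (best is None or cv2.contourArea(c)>cv2.contourArea(best)): best=c
    h=cv2.convexHull(best)
    W=np.array([onz(info,*p,z)[:2] for p in h[:,0]+0.0])
    A=np.c_[2*W,np.ones(len(W))];s=np.linalg.lstsq(A,(W**2).sum(1),rcond=None)[0]
    r=np.sqrt(s[2]+s[0]**2+s[1]**2)
    (u,v),ax,t=cv2.fitEllipse(h)
    print('knob px',round(u,1),round(v,1),np.round(ax,1),'world',s[:2].round(4),'diam %.4f'%(2*r),'res',np.abs(np.hypot(*(W-s[:2]).T)-r).max().round(4))
    return s[:2]
E
python3 -c "
from h import *
i=manip.camera_info('wrist')
knob('w14',i,(234,164));knob('w14',i,(241,28))
plan([0.414,0.105,.09],0)"
```

```text
knob px 233.7 163.7 [30.9 31.8] world [0.4131 0.102 ] diam 0.0362 res 0.0008
knob px 241.8 25.8 [38.  45.5] world [0.4236 0.2422] diam 0.0402 res 0.0024
t=10.33 pos [0.4441 0.0907 0.164 ] yaw 0.2 F [ 0.2 -0.1 -0.2] open 1.003 tilt [-0.025 -0.003 -1.   ] q [-0.12  0.38 -0.27  2.23  0.16  0.57 -0.5 ]
  tool shift mm [-28.2 -14.2  74.8] turn 0.2 rows>=2
```

```bash
python3 -c "
from h import *
i=manip.camera_info('wrist')
print(onz(i,250/1.5,225/1.5,.004),onz(i,232/1.5,60/1.5,.006),onz(i,408/1.5,343/1.5,.008))"
```

```text
[0.33524021 0.11657177 0.004     ] [0.33365859 0.23136311 0.006     ] [0.45831608 0.02083454 0.008     ]
```

arm_command(series=[[[-0.016,-0.006,0.03],0],[[-0.031,-0.012,0.06],0],[[-0.031,-0.012,0.09],0],[[-0.031,-0.012,0.09],0]], hand=0.3)

```text
clock: 10.67
position: [0.4076, 0.1012, 0.0709]
ee_rot: [1.0, 0.001, -0.016, 0.0]
force: [0.3, 0.4, 0.7]
opening: 0.762
```

```bash
python3 -c "
from h import *
plan([0.413,0.102,.0085],0)
pic('wrist','w15',scale=1.5)
i=manip.camera_info('wrist')
knob('w15',i,(257,210),win=80)
"
```

```text
t=10.67 pos [0.4076 0.1012 0.0709] yaw 0.1 F [0.3 0.4 0.7] open 0.762 tilt [-0.032 -0.    -0.999] q [-0.25  0.53 -0.17  2.38  0.27  0.28 -0.65]
  tool shift mm [ 7.4 -0.8 62.2] turn 0.1 rows>=2
knob px 267.8 195.3 [43.  44.1] world [0.4157 0.1057] diam 0.0377 res 0.0006
```

View pics/w15.png

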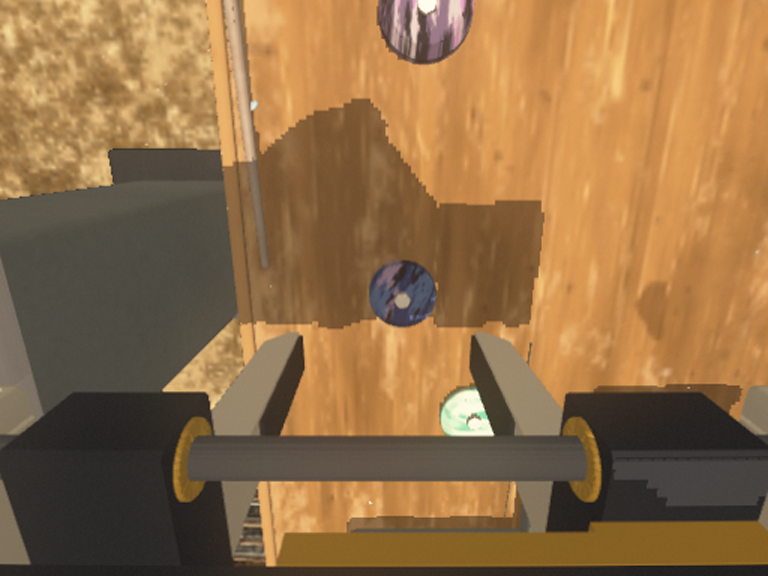

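arm_command(series=[[[0.004,-0.001,0.02],0],[[0.008,-0.003,0.04],0],[[0.008,-0.003,0.045],0],[[0.008,-0.003,0.045],0]])

```text
clock: 11.05
position: [0.4156, 0.1037, 0.0277]
ee_rot: [1.0, 0.001, -0.016, 0.0]
force: [0.1, -0.2, -0.7]
opening: 0.649
```

```bash
python3 -c "
from h import *
plan([0.415,0.105,.0085],0)
pic('wrist','w16',scale=1.5)
i=manip.camera_info('wrist')
knob('w16',i,(257,230),win=80)
"
```

```text
t=11.05 pos [0.4156 0.1037 0.0277] yaw 0.1 F [ 0.1 -0.2 -0.7] open 0.649 tilt [-0.032  0.001 -0.999] q [-0.3   0.63 -0.1   2.38  0.3   0.17 -0.68]
  tool shift mm [ 0.  -1.3 19.2] turn 0.1 rows>=1
knob px 256.4 218.7 [51.9 53.2] world [0.4145 0.1059] diam 0.0381 res 0.0007
```

View pics/w16.png

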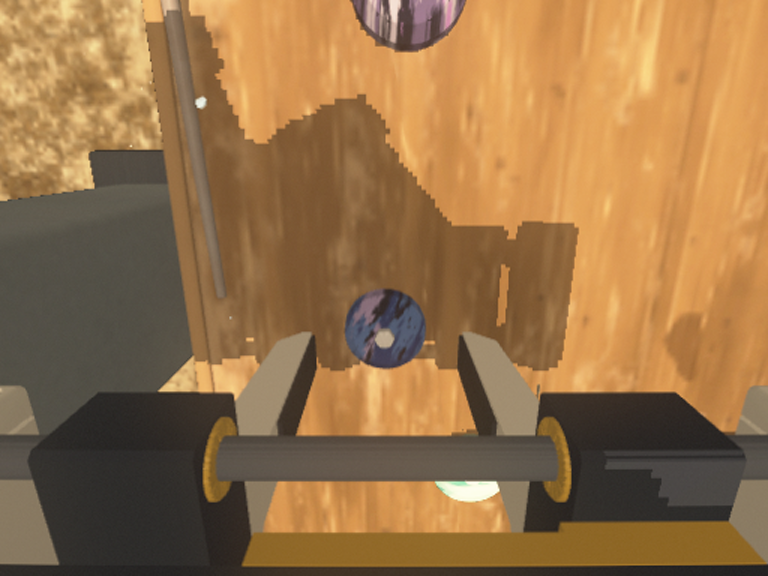

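arm_command(series=[[[0,-0.001,0.01],0],[[0,-0.002,0.019],0],[[0,-0.002,0.019],0]])

```text
clock: 11.35
position: [0.4152, 0.1056, 0.01]
ee_rot: [1.0, 0.0, -0.015, 0.0]
force: [-1.1, -0.6, 0.3]
opening: 0.646
```

```bash
python3 -c "
from h import *
plan([0.4145,0.1055,.0085],0)"
```

```text
t=11.35 pos [0.4152 0.1056 0.01  ] yaw 0.0 F [-1.1 -0.6  0.3] open 0.646 tilt [-0.031  0.    -1.   ] q [-0.32  0.67 -0.08  2.39  0.33  0.11 -0.71]
  tool shift mm [-0.7  0.1  1.5] turn 0.0 rows>=1
```

arm_command(series=[[[-0.0005,0,0.001],0],[[-0.0005,0,0.001],0],[[-0.0005,0,0.001],0],[[-0.0005,0,0.001],0],[[-0.0005,0,0.001],0]], hand=-1, force=25)

```text
clock: 11.77
position: [0.4149, 0.1055, 0.0095]
ee_rot: [1.0, 0.0, -0.015, 0.0]
force: [-0.4, -0.2, 6.0]
opening: 0.369
```

arm_command(series=[[[0.004,0,-0.01],0],[[0.008,0,-0.03],0],[[0.012,0,-0.05],0],[[0.02,0,-0.08],0],[[0.03,0,-0.11],0]])

```text
clock: 12.18
position: [0.4472, 0.1053, 0.1196]
ee_rot: [1.0, 0.001, -0.016, 0.001]
force: [0.7, -0.3, -0.6]
opening: 0.371
```

```bash
python3 -c "
from h import *
plan([0.55,-0.12,.2],0)
pic('wrist','w17',scale=1.5)
"
```

```text
t=12.18 pos [0.4472 0.1053 0.1196] yaw 0.1 F [ 0.7 -0.3 -0.6] open 0.371 tilt [-0.032  0.001 -0.999] q [-0.14  0.47 -0.28  2.25  0.25  0.48 -0.62]
  tool shift mm [ 99.9 225.5 -83.4] turn 0.1 rows>=7
```

View pics/w17.png

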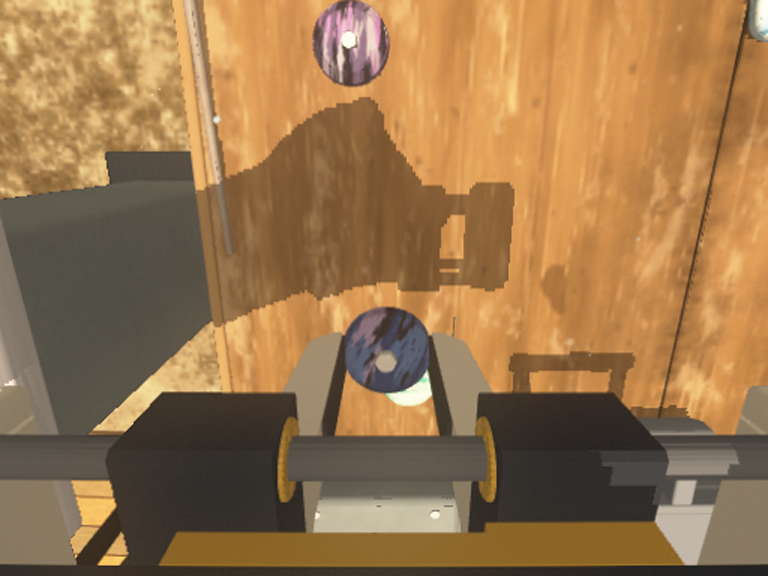

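arm_command(series=[[[0.012,0.03,-0.025],0],[[0.024,0.065,-0.05],0],[[0.036,0.1,-0.07],0],[[0.048,0.14,-0.08],0],[[0.05,0.18,-0.08],0]])

```text
clock: 12.65
position: [0.5057, -0.0692, 0.2052]
ee_rot: [1.0, 0.0, -0.009, -0.001]
force: [1.7, 0.0, -1.3]
opening: 0.375
```

arm_command(series=[[[0.01,0.03,0],0],[[0.02,0.06,0],0],[[0.02,0.06,0],0]])

```text
clock: 12.9
position: [0.5266, -0.1361, 0.2046]
ee_rot: [1.0, -0.003, -0.009, 0.001]
force: [0.1, -0.7, -0.0]
opening: 0.37
```

```bash
python3 -c "
from h import *
plan([0.55,-0.12,.2],0)
pic('wrist','w18',scale=1.5)
"
```

```text
t=12.90 pos [ 0.5266 -0.1361  0.2046] yaw -0.4 F [ 0.1 -0.7 -0. ] open 0.370 tilt [-0.017  0.001 -1.   ] q [ 0.37  0.42 -0.31  2.    0.19  0.76 -0.06]
  tool shift mm [ 23.3 -16.3   4.2] turn -0.4 rows>=1
```

View pics/w18.png

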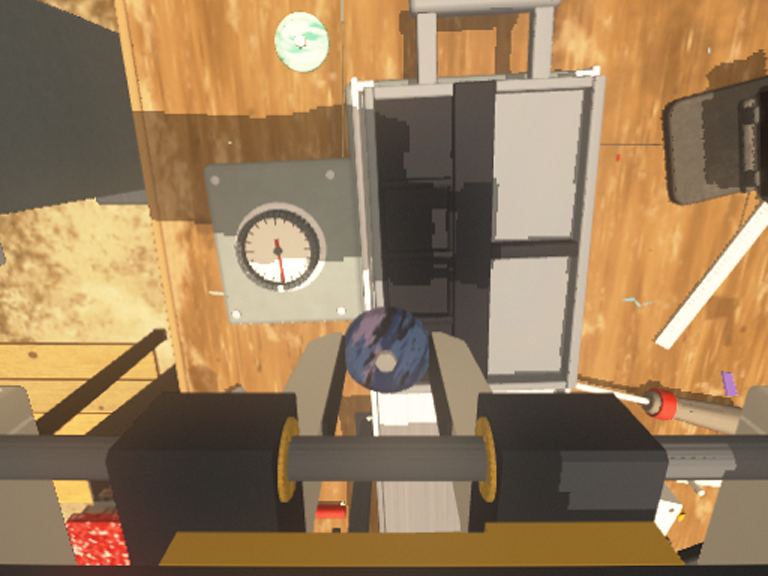

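```bash
python3 - <<'E'
from h import *
z=np.load('/tmp/w18.npz')['im'][40:270,220:410]
g=(255*(z/255.)**0.45).astype(np.uint8)
cv2.imwrite('pics/w18z.png',cv2.resize(g[:,:130],None,fx=5,fy=5,interpolation=cv2.INTER_CUBIC)[:,:][:600*2][:1150])
o=cv2.resize(g[0:160],None,fx=4,fy=3.7,interpolation=cv2.INTER_CUBIC)
o=cv2.resize(g[0:150],None,fx=4,fy=4,interpolation=cv2.INTER_CUBIC);cv2.imwrite('pics/w18z.png',o)
E
```

```text
(no output)
```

View pics/w18z.png

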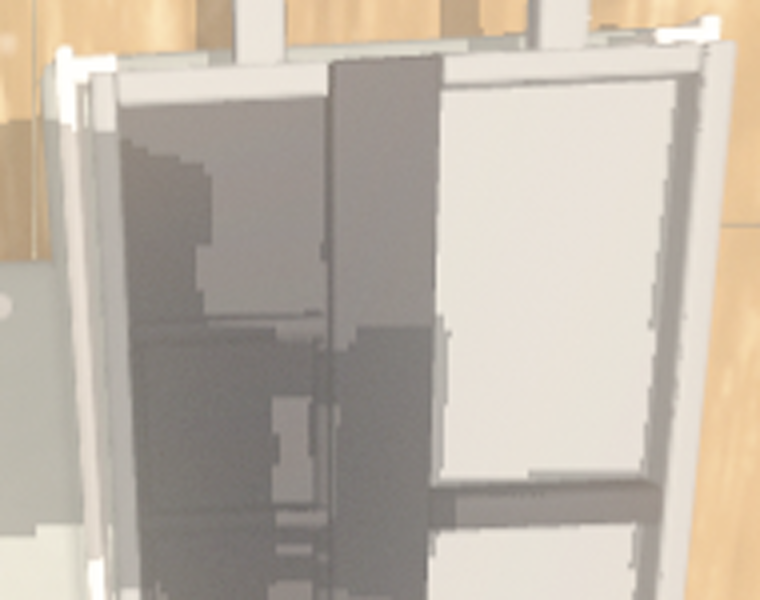

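```bash
python3 - <<'E'
from h import *
i=manip.camera_info('wrist')
def P(n,u,v,z=.08):
    p=onz(i,220+u/4,40+v/4,z);print(n,p.round(4));return p
P('tote +y edge L',110,72);P('tote +y edge R',700,48)
P('largeP +y,-x',120,104);P('largeP +y +x',328,95);P('largeP -y',328,316);P('small1 +y',325,340,);P('small1 -y',328,512);P('small2 +y',325,528)
P('hookP +y -x',442,90);P('hookP +y +x',700,75);P('hookP -y -x',434,487);P('hookP -y +x',662,484);P('hook2 +y -x',430,527)
P('right outer top',733,45);P('right outer low',690,560);P('right inner low',662,480)
P('left outer?',93,80);P('left outer?',120,560)
P('small left edge',140,420);
E
```

```text
tote +y edge L [ 0.515  -0.0138  0.08  ]
tote +y edge R [ 0.6508 -0.0096  0.08  ]
largeP +y,-x [ 0.5172 -0.0208  0.08  ]
largeP +y +x [ 0.5658 -0.0192  0.08  ]
largeP -y [ 0.5678 -0.0696  0.08  ]
small1 +y [ 0.5673 -0.0754  0.08  ]
small1 -y [ 0.5698 -0.1191  0.08  ]
small2 +y [ 0.5692 -0.1233  0.08  ]
hookP +y -x [ 0.5923 -0.0182  0.08  ]
hookP +y +x [ 0.6516 -0.0153  0.08  ]
hookP -y -x [ 0.5967 -0.1125  0.08  ]
hookP -y +x [ 0.6548 -0.1118  0.08  ]
hook2 +y -x [ 0.5963 -0.1231  0.08  ]
right outer top [ 0.6583 -0.009   0.08  ]
right outer low [ 0.6646 -0.132   0.08  ]
right inner low [ 0.6546 -0.1107  0.08  ]
left outer? [ 0.511  -0.0155  0.08  ]
left outer? [ 0.5157 -0.132   0.08  ]
small left edge [ 0.5213 -0.0951  0.08  ]
```

```bash
python3 - <<'E'
from h import *
z=np.load('/tmp/w7.npz')['im'][45:255,285:430]
g=(255*(z/255.)**0.45).astype(np.uint8)
cv2.imwrite('pics/w7z.png',cv2.resize(g[:145],None,fx=5,fy=4.1,interpolation=cv2.INTER_CUBIC))
z=np.load('/tmp/w13.npz')['im'][0:215,240:480]
g=(255*(z/255.)**0.45).astype(np.uint8)
cv2.imwrite('pics/w13t.png',cv2.resize(g[:200],None,fx=3,fy=3,interpolation=cv2.INTER_CUBIC))
E
```

```text
(no output)
```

View pics/w7z.png

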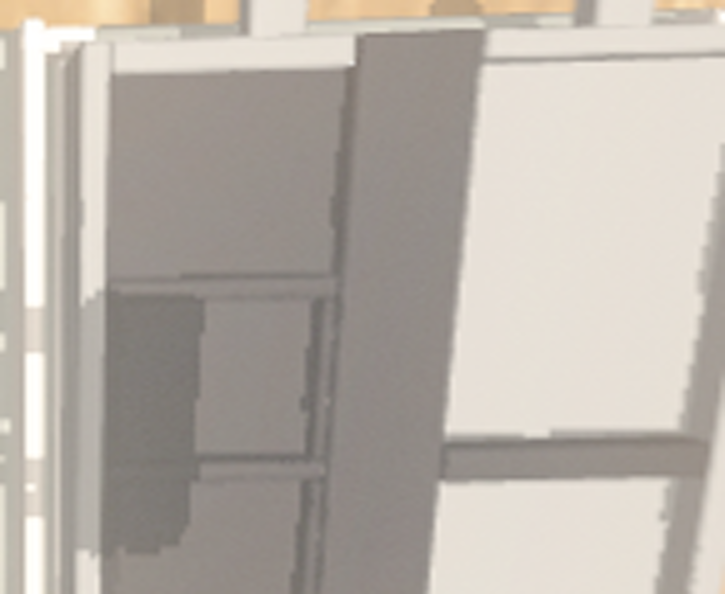

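View pics/w13t.png

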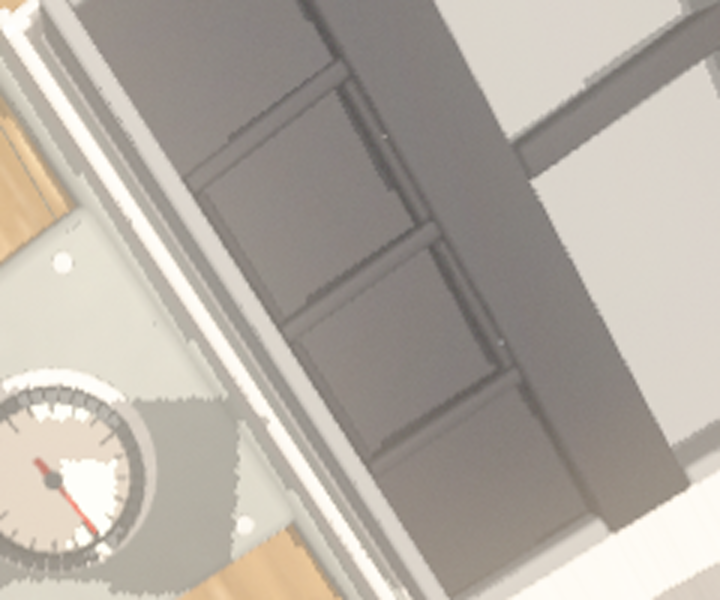

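```bash
python3 - <<'E'
from h import *
# camera pose at w13: reconstruct wrist cam from TCP pose then: relative transform now
i=manip.camera_info('wrist');s,p,R=state()
T=np.eye(4);T[:3,:3]=R;T[:3,3]=p
rel=np.array(i['world_to_cam'])@T   # tool->cam
np.save('/tmp/rel.npy',rel)
T2=np.eye(4)
# pose at w13
yaw=np.radians(-34.2);q=np.array([0.956,-0.294,-0.009,0.002]);R2=Ro.from_quat(q/np.linalg.norm(q)).as_matrix()
T2[:3,:3]=R2;T2[:3,3]=[.4281,-.1492,.1682]
j=dict(i);j['world_to_cam']=rel@np.linalg.inv(T2)
def P(n,u,v,z=.08):
    p=onz(j,240+u/3,v/3,z);
    c=np.array([.589,-.1195]);a=np.radians(2);d=p[:2]-c
    print(n,p.round(4),'tote-local',np.round([d[0]*np.cos(a)+d[1]*np.sin(a),-d[0]*np.sin(a)+d[1]*np.cos(a)],4))
P('pivot',53,480,.042)
P('L-left-low',190,180);P('L-right-low',340,70)
P('s1 lt',205,192);P('s1 rt',345,85);P('s1 rb',420,222);P('s1 lb',285,325)
P('s2 lt',300,340);P('s2 rt',435,250);P('s2 rb',500,370);P('s2 lb',375,462)
P('L2 lt',385,475);P('L2 rt',525,380);P('L2 rb',595,515);P('L2 lb',450,598)
P('midwall R top',435,0);P('midwall R bot',690,488)
P('hookdiv',518,140);P('hookdiv2',532,178)
E
```

```text
pivot [ 0.4382 -0.1313  0.042 ] tote-local [-0.1511 -0.0065]
L-left-low [ 0.5208 -0.077   0.08  ] tote-local [-0.0667  0.0449]
L-right-low [ 0.5669 -0.0764  0.08  ] tote-local [-0.0205  0.0439]
s1 lt [ 0.5225 -0.0818  0.08  ] tote-local [-0.0651  0.04  ]
s1 rt [ 0.5663 -0.0802  0.08  ] tote-local [-0.0213  0.0401]
s1 rb [ 0.5671 -0.1213  0.08  ] tote-local [-0.0219 -0.0011]
s1 lb [ 0.5231 -0.1244  0.08  ] tote-local [-0.066  -0.0026]
s2 lt [ 0.5246 -0.1304  0.08  ] tote-local [-0.0647 -0.0087]
s2 rt [ 0.5672 -0.1301  0.08  ] tote-local [-0.0221 -0.0098]
s2 rb [ 0.5679 -0.1698  0.08  ] tote-local [-0.0228 -0.0495]
s2 lb [ 0.5257 -0.1736  0.08  ] tote-local [-0.0651 -0.0519]
L2 lt [ 0.5264 -0.1788  0.08  ] tote-local [-0.0647 -0.057 ]
L2 rt [ 0.5726 -0.1764  0.08  ] tote-local [-0.0183 -0.0563]
L2 rb [ 0.573 -0.225  0.08 ] tote-local [-0.0196 -0.1049]
L2 lb [ 0.5249 -0.2248  0.08  ] tote-local [-0.0677 -0.103 ]
midwall R top [ 0.5946 -0.0759  0.08  ] tote-local [0.0071 0.0434]
midwall R bot [ 0.5999 -0.2331  0.08  ] tote-local [ 0.0069 -0.1139]
hookdiv [ 0.598  -0.1176  0.08  ] tote-local [0.0091 0.0016]
hookdiv2 [ 0.5971 -0.1282  0.08  ] tote-local [ 0.0078 -0.009 ]
```

```bash
python3 - <<'E'
from h import *
i=manip.camera_info('wrist');s,p,R=state()
k=knob('w18',i,(258,233),z=p[2]+.001,win=30)
print('knob offset from TCP',(k-p[:2]).round(4))
plan([.5441-(k-p[:2])[0],-.0971-(k-p[:2])[1],.12],2)
E
```

```text
knob px 258.0 232.8 [56.  57.8] world [ 0.5264 -0.1316] diam 0.0377 res 0.0013
knob offset from TCP [0.0006 0.0011]
t=12.95 pos [ 0.5258 -0.1327  0.2044] yaw -0.3 F [-0.  -0.3 -0.3] open 0.372 tilt [-0.019 -0.001 -1.   ] q [ 0.37  0.42 -0.32  2.01  0.19  0.76 -0.06]
  tool shift mm [ 19.1 -34.5  84.1] turn -2.3 rows>=3
```

```bash
python3 - <<'E'
s=open('h.py').read()
s=s.replace("    im,d=manip.camera(name); \n    np.savez('/tmp/%s.npz'%fn,im=im,d=d)","    info=manip.camera_info(name)\n    im,d=manip.camera(name)\n    np.savez('/tmp/%s.npz'%fn,im=im,d=d)\n    import pickle;pickle.dump(info,open('/tmp/%s.pkl'%fn,'wb'))")
s+='''
def info(fn):
    import pickle;return pickle.load(open('/tmp/%s.pkl'%fn,'rb'))
'''
open('h.py','w').write(s)
E
head -12 h.py
```

```text
import numpy as np, cv2
from cell import manip
def pic(name,fn,crop=None,scale=1):
    info=manip.camera_info(name)
    im,d=manip.camera(name)
    np.savez('/tmp/%s.npz'%fn,im=im,d=d)
    import pickle;pickle.dump(info,open('/tmp/%s.pkl'%fn,'wb'))
    o=im
    if crop: o=o[crop[1]:crop[3],crop[0]:crop[2]]
    if scale!=1:o=cv2.resize(o,None,fx=scale,fy=scale,interpolation=cv2.INTER_CUBIC)
    cv2.imwrite('pics/%s.png'%fn,o); return im,d
def ray(info,u,v):
```

arm_command(series=[[[0.006,-0.011,0.025],-1],[[0.012,-0.022,0.05],-2],[[0.018,-0.031,0.07],-2.3],[[0.018,-0.031,0.08],-2.3],[[0.018,-0.031,0.08],-2.3]])

```text
clock: 13.37
position: [0.5409, -0.1001, 0.122]
ee_rot: [1.0, 0.019, -0.011, -0.001]
force: [-1.0, -0.1, -0.5]
opening: 0.374
```

arm_command(series=[[[0,0,0],0],[[0,0,0],0]])

```text
clock: 13.53
position: [0.5406, -0.1001, 0.1226]
ee_rot: [1.0, 0.019, -0.011, -0.001]
force: [-0.1, 0.8, -0.3]
opening: 0.374
```

```bash
python3 - <<'E'
from h import *
plan([.544,-.1007,.083],2)
im,_=pic('wrist','w19')
z=im[40:280,140:400]
g=(255*(z/255.)**0.5).astype(np.uint8)
cv2.imwrite('pics/w19z.png',cv2.resize(g,None,fx=2.5,fy=2.5,interpolation=cv2.INTER_CUBIC))
E
```

```text
t=13.53 pos [ 0.5406 -0.1001  0.1226] yaw 2.2 F [-0.1  0.8 -0.3] open 0.374 tilt [-0.023 -0.002 -1.   ] q [ 0.28  0.54 -0.28  2.06  0.26  0.6  -0.15]
  tool shift mm [ 4.3  0.8 39.6] turn 0.2 rows>=1
```

View pics/w19z.png

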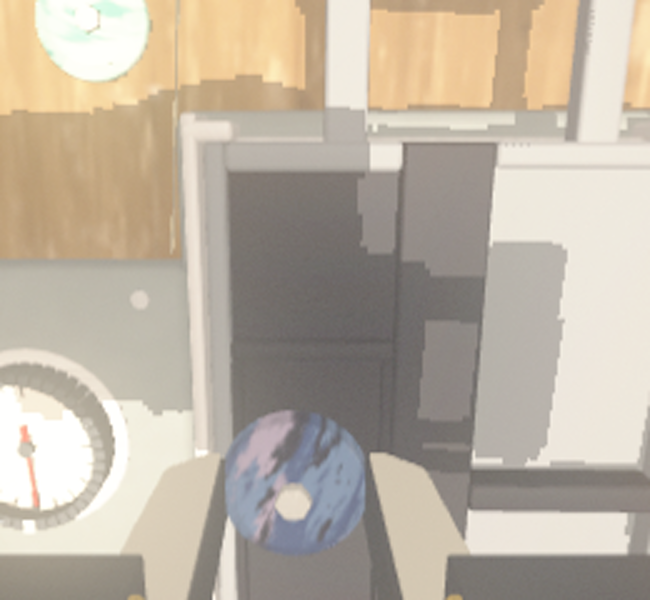

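```bash
python3 - <<'E'
from h import *
i=info('w19')
def P(n,u,v,z=.08):
    p=onz(i,140+u/2.5,40+v/2.5,z);print(n,p.round(4));return p
P('L left',231,250);P('L right',400,250);P('L+y',300,172);P('L-y',300,343)
P('s+y',300,358);P('s right',385,390);P('s left',238,390)
P('hook left',490,250);P('hookdiv +',475,470);P('hookdiv -',470,508);P('hook+y',540,166)
k=knob('w19',i,(257,232),z=.1236,win=30);print(k)
E
```

```text
L left [ 0.5196 -0.0468  0.08  ]
L right [ 0.5685 -0.0449  0.08  ]
L+y [ 0.5388 -0.0242  0.08  ]
L-y [ 0.5408 -0.0739  0.08  ]
s+y [ 0.5409 -0.0786  0.08  ]
s right [ 0.5674 -0.0877  0.08  ]
s left [ 0.5223 -0.0898  0.08  ]
hook left [ 0.5944 -0.0438  0.08  ]
hookdiv + [ 0.5978 -0.1132  0.08  ]
hookdiv - [ 0.5977 -0.1266  0.08  ]
hook+y [ 0.6055 -0.02    0.08  ]
knob px 258.8 231.7 [58.6 61.8] world [ 0.5415 -0.0987] diam 0.0399 res 0.0017
[ 0.54153179 -0.09873985]
```

arm_command(series=[[[0.003,0.001,0.01],0],[[0.004,0.0016,0.02],0],[[0.004,0.0016,0.025],0],[[0.004,0.0016,0.025],0]])

```text
clock: 13.92
position: [0.5436, -0.102, 0.0965]
ee_rot: [1.0, 0.019, -0.012, -0.001]
force: [0.6, -0.1, -0.3]
opening: 0.383
```

```bash
python3 - <<'E'
from h import *
plan([.5440,-.1015,.0835],2)
im,_=pic('wrist','w20')
z=im[40:280,140:400]
g=(255*(z/255.)**0.5).astype(np.uint8)
cv2.imwrite('pics/w20z.png',cv2.resize(g,None,fx=2.5,fy=2.5,interpolation=cv2.INTER_CUBIC))
i=info('w20');s,p,R=state();k=knob('w20',i,(257,232),z=p[2]+.001,win=30)
E
```

```text
t=13.92 pos [ 0.5436 -0.102   0.0965] yaw 2.1 F [ 0.6 -0.1 -0.3] open 0.383 tilt [-0.024 -0.002 -1.   ] q [ 0.27  0.59 -0.27  2.07  0.28  0.55 -0.17]
  tool shift mm [ 0.7 -0.5 13. ] turn 0.1 rows>=1
knob px 259.2 229.2 [59.  67.6] world [ 0.5454 -0.0986] diam 0.0418 res 0.0042
```

View pics/w20z.png

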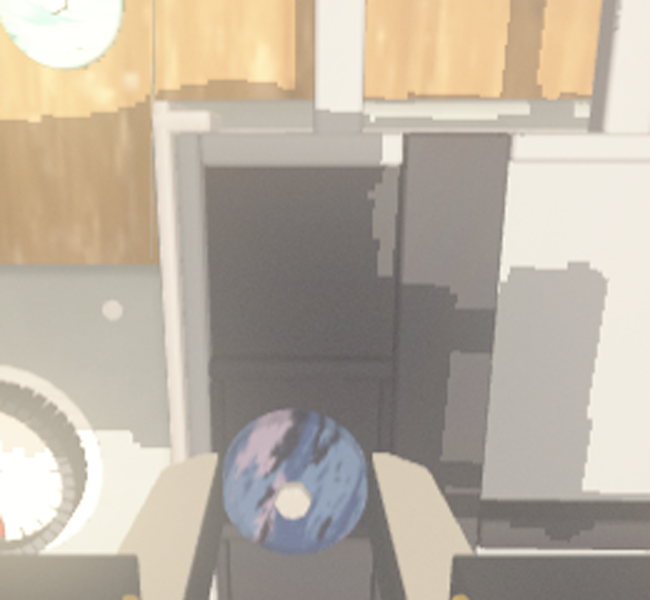

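```bash
python3 - <<'E'
from h import *
i=info('w20')
def P(n,u,v,z=.08):
    p=onz(i,140+u/2.5,40+v/2.5,z);print(n,p.round(4));return p
P('s+y',300,379);P('s left',221,400);P('s right',381,400);P('wall top',300,357)
P('knob c',295,482,.0975);P('knob L',222,482,.0975);P('knob R',368,482,.0975);P('knob top',295,408,.0975);P('k bot',295,554,.0975)
E
```

```text
s+y [ 0.5443 -0.0786  0.08  ]
s left [ 0.5232 -0.0856  0.08  ]
s right [ 0.5664 -0.0836  0.08  ]
wall top [ 0.5441 -0.0725  0.08  ]
knob c [ 0.5442 -0.1004  0.0975]
knob L [ 0.5257 -0.1013  0.0975]
knob R [ 0.5626 -0.0995  0.0975]
knob top [ 0.5435 -0.0805  0.0975]
k bot [ 0.545  -0.1212  0.0975]
```

arm_command(series=[[[0.001,0,0.006],0],[[0.001,0,0.012],0],[[0.001,0,0.013],0],[[0.001,0,0.013],0]])

```text
clock: 14.3
position: [0.5442, -0.1017, 0.0834]
ee_rot: [1.0, 0.019, -0.012, -0.001]
force: [0.4, 0.0, 0.8]
opening: 0.372
```

```bash
python3 - <<'E'
from h import *
plan([.5440,-.1015,.0825],2)
im,_=pic('wrist','w21')
z=im[100:300,160:360]
g=(255*(z/255.)**0.5).astype(np.uint8)
cv2.imwrite('pics/w21z.png',cv2.resize(g,None,fx=3,fy=3,interpolation=cv2.INTER_CUBIC))
E
```

```text
t=14.30 pos [ 0.5442 -0.1017  0.0834] yaw 2.2 F [0.4 0.  0.8] open 0.372 tilt [-0.024 -0.002 -1.   ] q [ 0.26  0.61 -0.25  2.08  0.29  0.52 -0.18]
  tool shift mm [-0.1 -0.2  0.9] turn 0.2 rows>=1
```

View pics/w21z.png

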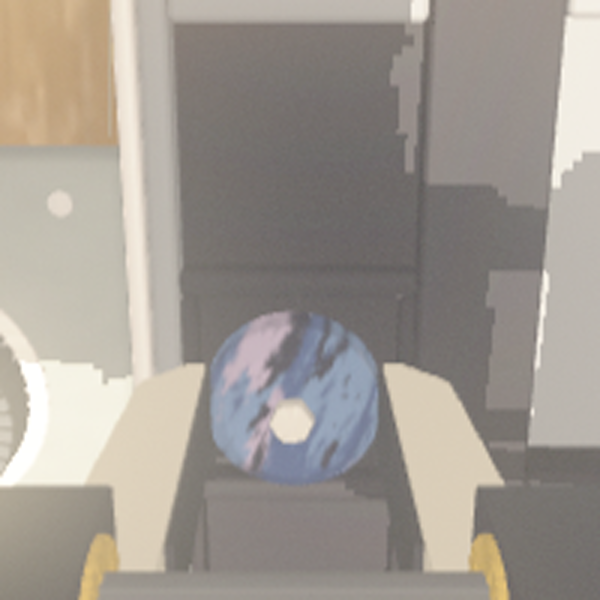

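arm_command(series=[[[0,0,0.001],0],[[0,0,0.001],0],[[0,0,0.001],0],[[0,0,0.001],0]], hand=0.15)

```text
clock: 14.68
position: [0.5444, -0.1018, 0.0829]
ee_rot: [1.0, 0.019, -0.012, -0.001]
force: [-0.8, 0.5, -0.1]
opening: 0.566
```

arm_command(series=[[[0,0,-0.015],0],[[0,0,-0.04],0],[[0,0,-0.07],0],[[0,0,-0.09],0]])

```text
clock: 15.02
position: [0.547, -0.1018, 0.175]
ee_rot: [1.0, 0.019, -0.011, -0.001]
force: [0.2, 0.4, -0.2]
opening: 0.573
```

```bash
python3 - <<'E'
from h import *
plan([.45,.24,.17],0)
im,_=pic('wrist','w22',scale=1.5)
pic('top','t22',crop=(10,80,290,250),scale=2.8)
E
```

```text
t=15.02 pos [ 0.547  -0.1018  0.175 ] yaw 2.2 F [ 0.2  0.4 -0.2] open 0.573 tilt [-0.022 -0.002 -1.   ] q [ 0.31  0.48 -0.32  2.    0.22  0.72 -0.11]
  tool shift mm [ -83.9 -345.2    7.7] turn 2.2 rows>=9
```

View pics/w22.png

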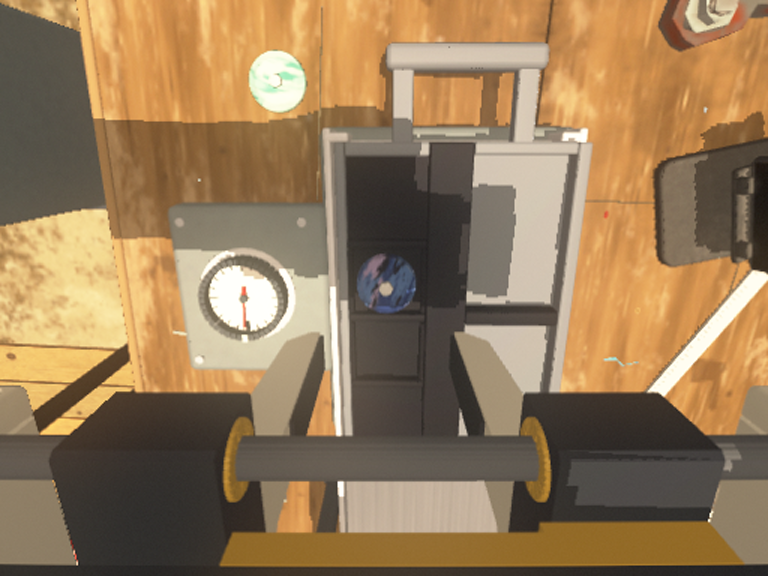

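View pics/t22.png

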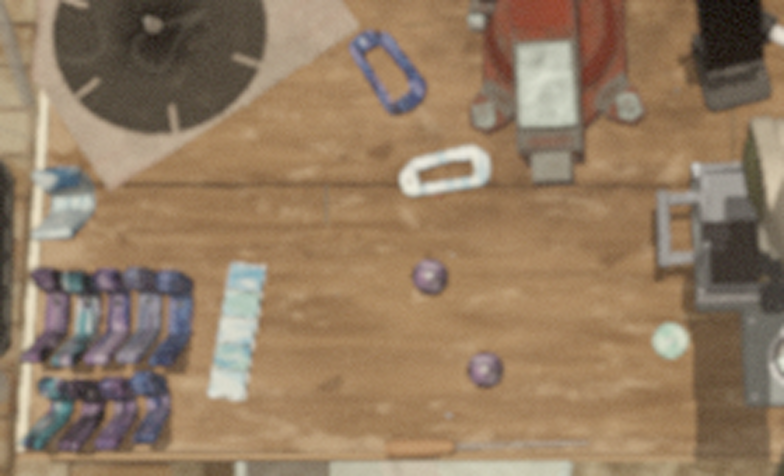

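arm_command(series=[[[-0.01,-0.04,0],0.5],[[-0.02,-0.08,0],1],[[-0.03,-0.12,0],1.5],[[-0.04,-0.16,0],2],[[-0.05,-0.2,0],2]])

```text
clock: 15.53
position: [0.4899, 0.0972, 0.1769]
ee_rot: [1.0, 0.0, -0.009, -0.0]
force: [0.6, 0.4, 0.7]
opening: 0.575
```

arm_command(series=[[[-0.01,-0.035,0.01],0],[[-0.025,-0.07,0.02],0],[[-0.045,-0.105,0.03],0],[[-0.06,-0.13,0.04],0],[[-0.06,-0.13,0.04],0]], hand=0.4)

```text
clock: 15.95
position: [0.4249, 0.2325, 0.1364]
ee_rot: [1.0, 0.005, -0.011, -0.001]
force: [-0.3, -0.3, -0.3]
opening: 0.702
```

```bash
python3 - <<'E'
from h import *
im,_=pic('wrist','w23',scale=1.5)
plan([.424,.242,.0095],0)
E
```

```text
t=16.00 pos [0.4266 0.2299 0.1368] yaw 0.4 F [-0.2 -0.7 -0.3] open 0.695 tilt [-0.021 -0.    -1.   ] q [-0.38  0.46 -0.3   2.19  0.24  0.54 -0.85]
  tool shift mm [ 1.000e-01 -1.210e+01  1.274e+02] turn 0.4 rows>=4
```

View pics/w23.png

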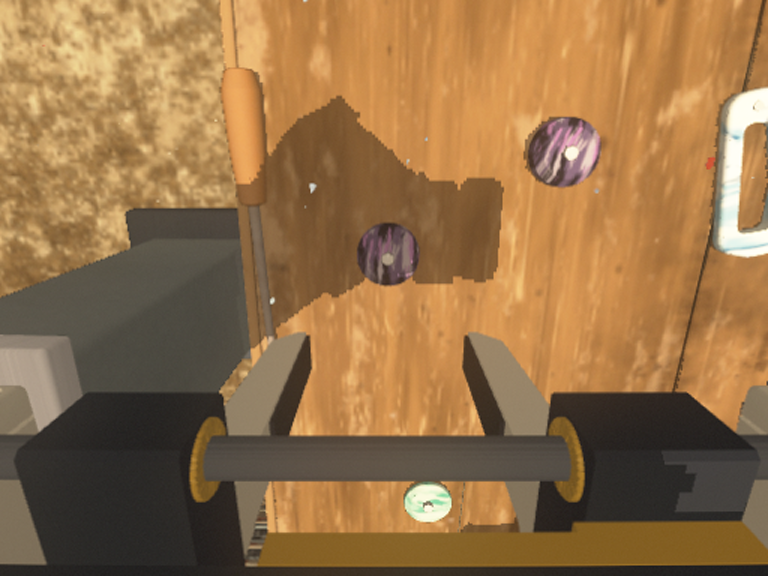

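```bash
python3 - <<'E'
from h import *
i=info('w23')
knob('w23',i,(259,169),z=.011);knob('w23',i,(376,101),z=.011)
print(onz(i,268/1.5,320/1.5,.005),onz(i,265/1.5,200/1.5,.012))
E
```

```text
knob px 253.9 161.1 [21.3 27.9] world [0.4186 0.2535] diam 0.0258 res 0.0025
knob px 380.2 98.9 [36.7 43.8] world [0.5391 0.315 ] diam 0.0386 res 0.0039
[0.33390857 0.19109123 0.005     ] [0.34042384 0.28104727 0.012     ]
```

```bash
cat >> h.py <<'E'
def box(fn,x0,y0,x1,y1,z,f=1.5,o=(0,0)):
    i=info(fn);g=lambda u,v:onz(i,o[0]+u/f,o[1]+v/f,z)[:2]
    xm,ym=(x0+x1)/2,(y0+y1)/2
    c=(g(x0,ym)+g(x1,ym)+g(xm,y0)+g(xm,y1))/4
    print('box centre',c.round(4),'w',np.linalg.norm(g(x1,ym)-g(x0,ym)).round(4),'h',np.linalg.norm(g(xm,y1)-g(xm,y0)).round(4));return c
E
python3 - <<'E'
from h import *
c=box('w23',357,222,419,286,.012);box('w23',527,116,601,188,.012)
plan([*c,.0095],0)
E
```

```text
box centre [0.4235 0.2446] w 0.043 h 0.0456
box centre [0.5359 0.3136] w 0.0473 h 0.0447
t=16.00 pos [0.4266 0.2299 0.1368] yaw 0.4 F [-0.2 -0.7 -0.3] open 0.695 tilt [-0.021 -0.    -1.   ] q [-0.38  0.46 -0.3   2.19  0.24  0.54 -0.85]
  tool shift mm [ -0.4 -14.8 127.4] turn 0.4 rows>=4
```

arm_command(series=[[[0,-0.005,0.03],0],[[0,-0.01,0.06],0],[[0,-0.0148,0.09],0],[[0,-0.0148,0.105],0],[[0,-0.0148,0.105],0]])

```text
clock: 16.42
position: [0.4234, 0.243, 0.029]
ee_rot: [1.0, 0.004, -0.012, 0.001]
force: [-0.3, -0.1, 1.2]
opening: 0.699
```

```bash
python3 - <<'E'
from h import *
im,_=pic('wrist','w24',scale=1.5)
plan([.4235,.2446,.0095],0)
E
```

```text
t=16.47 pos [0.4239 0.2432 0.0305] yaw 0.4 F [ 0.4 -0.5  1.3] open 0.700 tilt [-0.024  0.002 -1.   ] q [-0.51  0.65 -0.18  2.25  0.34  0.28 -0.97]
  tool shift mm [ 0.1 -1.5 21. ] turn 0.4 rows>=1
```

View pics/w24.png

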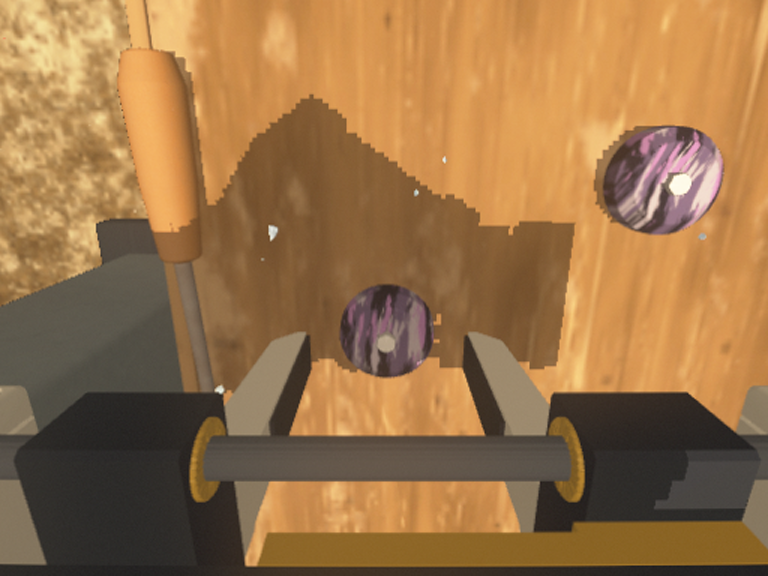

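arm_command(series=[[[0,-0.001,0.01],0],[[0,-0.0015,0.021],0],[[0,-0.0015,0.021],0]])

```text
clock: 16.72
position: [0.4238, 0.2441, 0.0091]
ee_rot: [1.0, 0.003, -0.012, 0.001]
force: [0.1, 0.1, 0.0]
opening: 0.699
```

arm_command(series=[[[0,0,0],0],[[0,0,0],0],[[0,0,0],0],[[0,0,0],0],[[0,0,0],0]], hand=-1, force=25)

```text
clock: 17.13
position: [0.4242, 0.2442, 0.0097]
ee_rot: [1.0, 0.003, -0.011, 0.001]
force: [0.2, 0.2, 6.3]
opening: 0.434
```

arm_command(series=[[[0.001,0,-0.01],0],[[0.002,0,-0.035],0],[[0.003,0,-0.07],0],[[0.004,0,-0.11],0],[[0.004,0,-0.14],0]])

```text
clock: 17.55
position: [0.4314, 0.2445, 0.1522]
ee_rot: [1.0, 0.003, -0.011, 0.001]
force: [0.3, 0.1, 0.1]
opening: 0.433
```

```bash
python3 - <<'E'
from h import *
im,_=pic('wrist','w25',scale=1.5)
plan([.52,-.06,.18],2)
E
```

```text
t=17.60 pos [0.4333 0.2458 0.1566] yaw 0.3 F [2.1 0.6 3.3] open 0.439 tilt [-0.016 -0.002 -1.   ] q [-0.38  0.44 -0.33  2.15  0.23  0.59 -0.87]
  tool shift mm [ 84.7 306.2 -25.3] turn -1.7 rows>=8
```

View pics/w25.png

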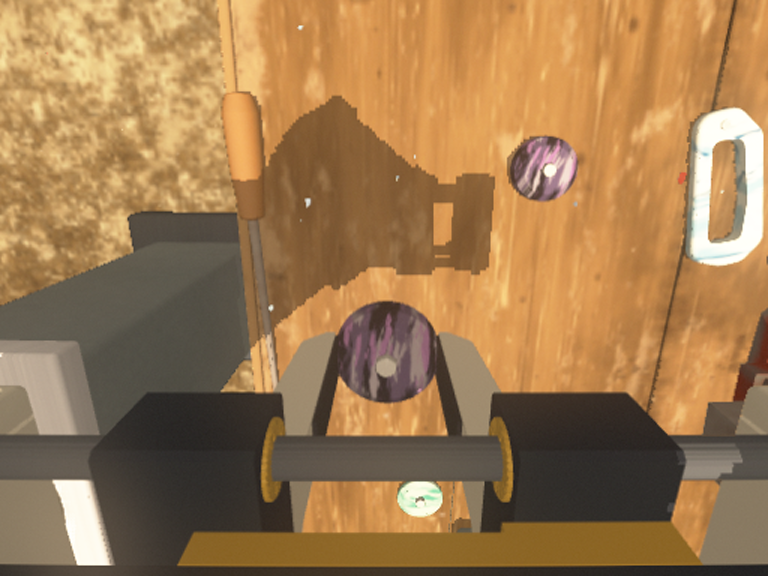

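arm_command(series=[[[0.012,0.04,-0.005],-0.5],[[0.024,0.08,-0.01],-1],[[0.036,0.12,-0.01],-1.5],[[0.048,0.16,-0.01],-1.7],[[0.06,0.2,-0.01],-1.7]])

```text
clock: 18.02
position: [0.4941, 0.0459, 0.1657]
ee_rot: [1.0, 0.018, -0.008, -0.001]
force: [1.4, 0.8, -0.4]
opening: 0.44
```

```bash
python3 - <<'E'
from h import *
plan([.5435,-.05,.125],2)
E
```

```text
t=18.02 pos [0.4941 0.0459 0.1657] yaw 2.0 F [ 1.4  0.8 -0.4] open 0.440 tilt [-0.015 -0.002 -1.   ] q [ 0.05  0.43 -0.34  2.14  0.23  0.62 -0.42]
  tool shift mm [46.5 97.7 39.8] turn 0.0 rows>=3
```

arm_command(series=[[[0.015,0.033,0.01],0],[[0.03,0.066,0.02],0],[[0.047,0.097,0.03],0],[[0.048,0.098,0.04],0],[[0.048,0.098,0.04],0]])

```text
clock: 18.43
position: [0.5445, -0.0525, 0.123]
ee_rot: [1.0, 0.016, -0.009, -0.001]
force: [-0.2, 0.4, -0.2]
opening: 0.434
```

arm_command(series=[[[0,0,0],0]])

```text
clock: 18.52
position: [0.5439, -0.0517, 0.1228]
ee_rot: [1.0, 0.016, -0.009, -0.001]
force: [-0.3, 0.9, -0.8]
opening: 0.439
```

```bash
cat >> h.py <<'E'
def zoom(fn,g=.5,b=(140,40,400,280),f=2.5):
    z=np.load('/tmp/%s.npz'%fn)['im'][b[1]:b[3],b[0]:b[2]]
    cv2.imwrite('pics/%sz.png'%fn,cv2.resize((255*(z/255.)**g).astype(np.uint8),None,fx=f,fy=f,interpolation=cv2.INTER_CUBIC))
E
python3 - <<'E'
from h import *
pic('wrist','w26');zoom('w26')
plan([.5435,-.05,.0835],2)
E
```

```text
t=18.57 pos [ 0.5438 -0.0518  0.1229] yaw 1.8 F [ 0.3  0.  -0.5] open 0.431 tilt [-0.019 -0.002 -1.   ] q [ 0.21  0.54 -0.31  2.07  0.28  0.59 -0.26]
  tool shift mm [ 0.5 -1.7 39.4] turn -0.2 rows>=1
```

View pics/w26z.png

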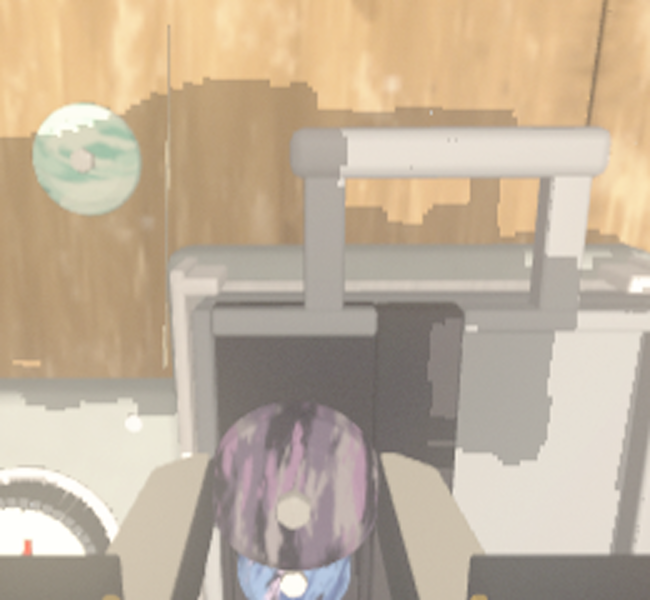

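```bash
python3 - <<'E'
from h import *
i=info('w26')
def P(n,u,v,z=.08):
    p=onz(i,140+u/2.5,40+v/2.5,z);print(n,p.round(4));return p
P('+y',295,335);P('l',217,350);P('r',378,350)
box('w26',213,402,381,570,.125,2.5,(140,40))
E
```

```text
+y [ 0.5428 -0.0231  0.08  ]
l [ 0.5193 -0.0286  0.08  ]
r [ 0.568  -0.0268  0.08  ]
box centre [ 0.545  -0.0511] w 0.0424 h 0.0468
```

arm_command(series=[[[0,-0.001,0.012],0],[[0,-0.002,0.024],0],[[0,-0.002,0.03],0],[[0,-0.002,0.03],0]])

```text
clock: 18.9
position: [0.5423, -0.0484, 0.0925]
ee_rot: [1.0, 0.017, -0.01, -0.001]
force: [-0.6, -0.3, -1.3]
opening: 0.436
```

```bash
python3 - <<'E'
from h import *
pic('wrist','w27');zoom('w27')
plan([.5435,-.05,.0835],2)
E
```

```text
t=18.95 pos [ 0.5427 -0.0486  0.0931] yaw 1.9 F [-0.2 -0.   0.7] open 0.435 tilt [-0.019 -0.002 -1.   ] q [ 0.18  0.58 -0.28  2.09  0.31  0.52 -0.29]
  tool shift mm [0.9 1.4 9.6] turn -0.1 rows>=1
```

View pics/w27z.png

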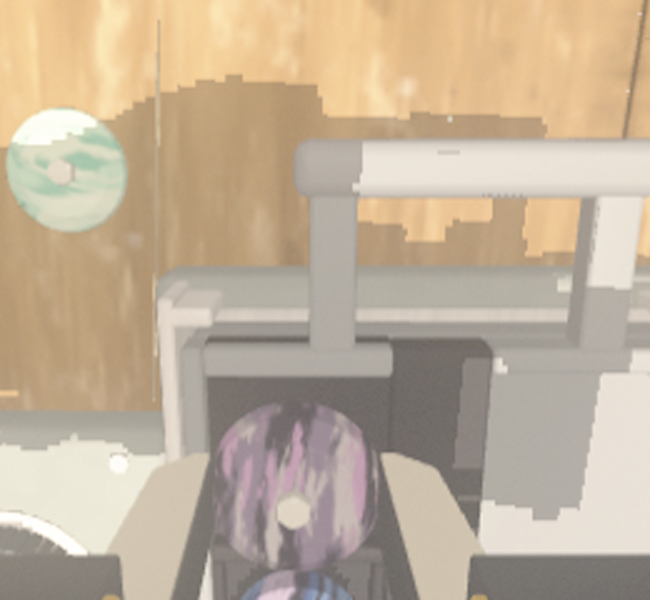

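```bash
python3 - <<'E'
from h import *
i=info('w27')
def P(n,u,v,z=.08):
    p=onz(i,140+u/2.5,40+v/2.5,z);print(n,p.round(4));return p
P('+y',295,376);P('-y',295,548);P('l',208,390);P('r',391,390)
box('w27',213,402,381,571,.0945,2.5,(140,40))
E
```

```text
+y [ 0.5418 -0.023   0.08  ]
-y [ 0.5436 -0.074   0.08  ]
l [ 0.519  -0.0278  0.08  ]
r [ 0.5671 -0.0258  0.08  ]
box centre [ 0.5434 -0.048 ] w 0.0424 h 0.0472
```

arm_command(series=[[[0,0,0.005],0],[[0,0,0.01],0],[[0,0,0.0105],0],[[0,0,0.0105],0]])

```text
clock: 19.28
position: [0.5424, -0.0486, 0.0824]
ee_rot: [1.0, 0.017, -0.01, -0.001]
force: [0.3, -0.1, -0.5]
opening: 0.432
```

arm_command(series=[[[0,0,0],0],[[0,0,0],0],[[0,0,0],0],[[0,0,0],0]], hand=0.3)

```text
clock: 19.62
position: [0.5425, -0.0486, 0.0826]
ee_rot: [1.0, 0.017, -0.01, -0.001]
force: [0.7, -0.1, 0.1]
opening: 0.64
```

arm_command(series=[[[0,0,-0.015],0],[[0,0,-0.04],0],[[0,0,-0.07],0],[[0,0,-0.09],0]])

```text
clock: 19.95
position: [0.5446, -0.0488, 0.1746]
ee_rot: [1.0, 0.017, -0.009, -0.001]
force: [0.9, 0.0, 0.3]
opening: 0.653
```

```bash
python3 - <<'E'
from h import *
im,_=pic('wrist','w28',scale=1.5)
pic('top','t28',crop=(10,80,290,250),scale=2.8)
plan([.535,.29,.14],0)
E
```

```text
t=20.05 pos [ 0.5461 -0.0489  0.1758] yaw 1.9 F [ 0.7 -0.6 -0.5] open 0.650 tilt [-0.014 -0.002 -1.   ] q [ 0.23  0.47 -0.35  2.02  0.24  0.7  -0.23]
  tool shift mm [   0.8 -339.    36.4] turn 1.9 rows>=9
```

View pics/w28.png

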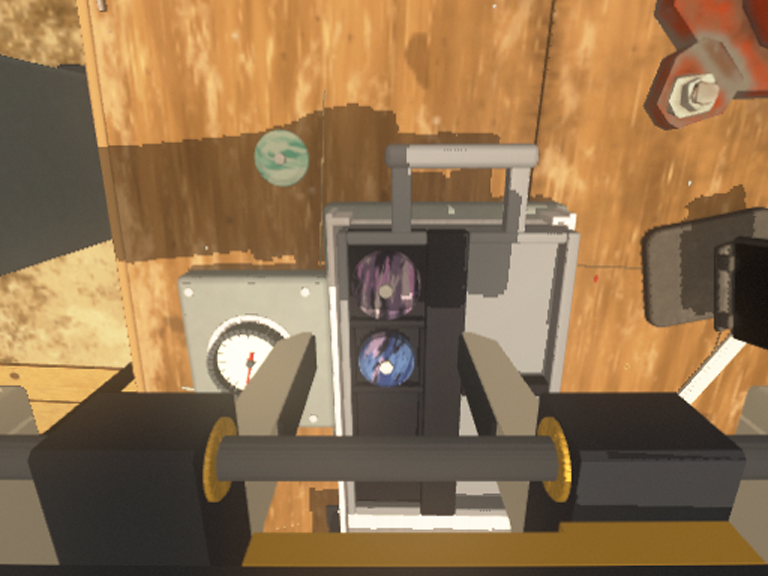

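View pics/t28.png

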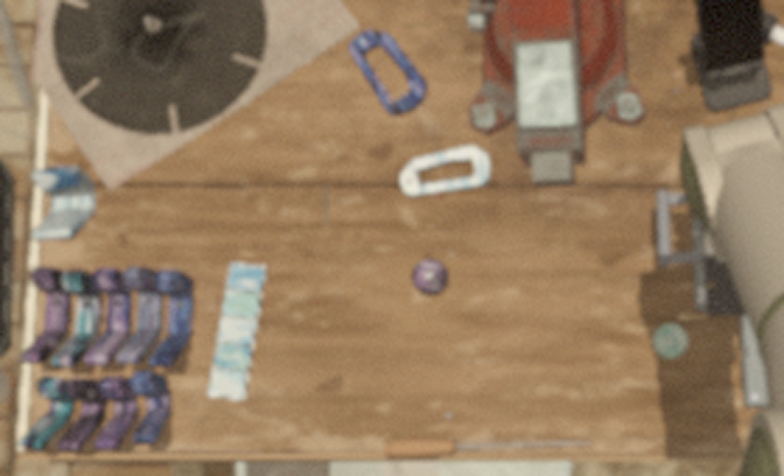

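arm_command(series=[[[-0.004,-0.04,0],0.5],[[-0.008,-0.08,0],1],[[-0.01,-0.12,0],1.5],[[-0.014,-0.16,0],1.9],[[-0.014,-0.2,0],1.9]])

```text
clock: 20.47
position: [0.5241, 0.1519, 0.1757]
ee_rot: [1.0, -0.0, -0.008, -0.0]
force: [0.5, 0.3, -0.6]
opening: 0.651
```

arm_command(series=[[[0,-0.04,0],0],[[0,-0.08,0.01],0],[[0,-0.12,0.025],0],[[0,-0.14,0.035],0],[[0,-0.14,0.035],0]], hand=0.4)

```text
clock: 20.88
position: [0.5213, 0.2977, 0.1382]
ee_rot: [1.0, 0.003, -0.009, -0.001]
force: [-1.4, 0.3, 0.8]
opening: 0.704
```

```bash
python3 - <<'E'
from h import *
im,_=pic('wrist','w29',scale=1.5)
plan([.535,.313,.0095],0)
E
```

```text
t=20.93 pos [0.5219 0.2944 0.1389] yaw 0.2 F [-0.6 -0.8  0.2] open 0.702 tilt [-0.018 -0.001 -1.   ] q [-0.39  0.57 -0.32  1.94  0.25  0.68 -0.85]
  tool shift mm [ 15.5 -18.4 129.2] turn 0.2 rows>=4
```

View pics/w29.png

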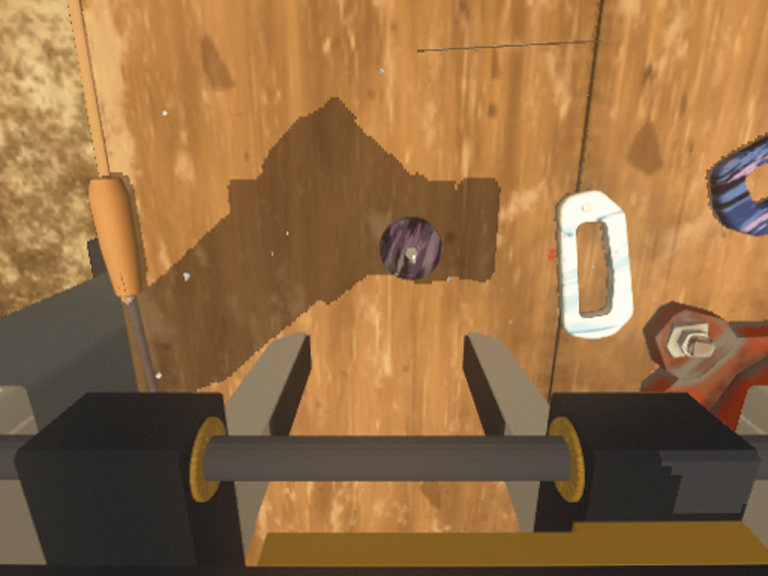

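```bash
python3 - <<'E'
from h import *
c=box('w29',379,216,441,280,.012)
i=info('w29');print(onz(i,557/1.5,240/1.5,.011))
plan([*c,.0095],0)
E
```

```text
box centre [0.5355 0.3139] w 0.043 h 0.0455
[0.636652   0.32062871 0.011     ]
t=20.93 pos [0.5219 0.2944 0.1389] yaw 0.2 F [-0.6 -0.8  0.2] open 0.702 tilt [-0.018 -0.001 -1.   ] q [-0.39  0.57 -0.32  1.94  0.25  0.68 -0.85]
  tool shift mm [ 16.  -19.4 129.2] turn 0.2 rows>=4
```

arm_command(series=[[[0.005,-0.007,0.03],0],[[0.011,-0.014,0.06],0],[[0.016,-0.0194,0.09],0],[[0.016,-0.0194,0.109],0],[[0.016,-0.0194,0.109],0]])

```text
clock: 21.35
position: [0.5344, 0.311, 0.0259]
ee_rot: [1.0, 0.001, -0.011, 0.002]
force: [0.2, -1.0, 1.0]
opening: 0.697
```

```bash
python3 - <<'E'
from h import *
im,_=pic('wrist','w30',scale=1.5)
plan([.5355,.3139,.0095],0)
E
```

```text
t=21.40 pos [0.5351 0.3115 0.0279] yaw 0.2 F [ 0.  -0.2  0.5] open 0.695 tilt [-0.021  0.003 -1.   ] q [-0.45  0.74 -0.24  1.95  0.32  0.51 -0.92]
  tool shift mm [ 0.8 -2.4 18.4] turn 0.2 rows>=1
```

View pics/w30.png

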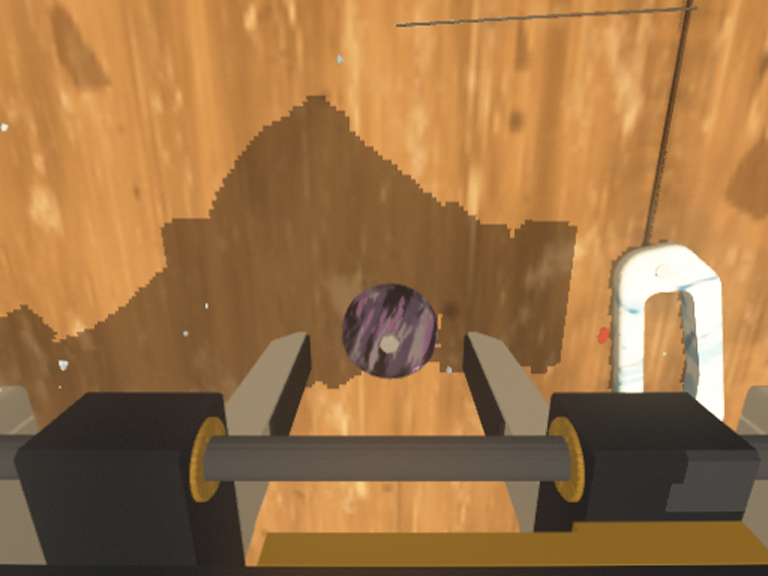

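arm_command(series=[[[0.001,-0.001,0.01],0],[[0.001,-0.002,0.018],0],[[0.001,-0.002,0.018],0]])

```text
clock: 21.65
position: [0.5357, 0.3128, 0.0095]
ee_rot: [1.0, 0.001, -0.011, 0.001]
force: [0.2, 0.9, 0.3]
opening: 0.701
```

arm_command(series=[[[0,0,0],0],[[0,0,0],0],[[0,0,0],0],[[0,0,0],0],[[0,0,0],0]], hand=-1, force=25)

```text
clock: 22.07
position: [0.5358, 0.3129, 0.01]
ee_rot: [1.0, 0.001, -0.01, 0.001]
force: [-0.5, -0.1, 3.0]
opening: 0.441
```

arm_command(series=[[[0,0,-0.01],0],[[-0.002,0,-0.04],0],[[-0.004,0,-0.08],0],[[-0.008,0,-0.12],0],[[-0.012,0.01,-0.16],0]])

```text
clock: 22.48
position: [0.5264, 0.3052, 0.1727]
ee_rot: [1.0, 0.002, -0.01, 0.0]
force: [0.9, 0.6, 0.3]
opening: 0.439
```

```bash
python3 - <<'E'
from h import *
im,_=pic('wrist','w31',scale=1)
plan([.55,-.2,.18],2)
E
```

```text
t=22.53 pos [0.5289 0.3039 0.1802] yaw 0.1 F [ 0.9 -0.7  3.3] open 0.439 tilt [-0.013 -0.001 -1.   ] q [-0.38  0.53 -0.34  1.89  0.23  0.77 -0.84]
  tool shift mm [ 20.  503.9  -0.8] turn -1.9 rows>=13
```

View pics/w31.png

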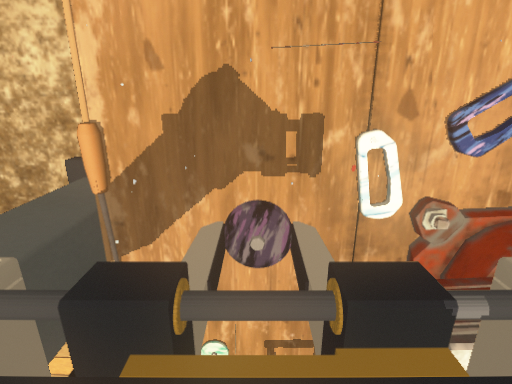

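arm_command(series=[[[0.001,0.041,0],-0.5],[[0.002,0.082,0],-1],[[0.004,0.123,0],-1.5],[[0.006,0.164,0],-1.9],[[0.008,0.205,0],-1.9]])

```text
clock: 22.95
position: [0.537, 0.097, 0.1806]
ee_rot: [1.0, 0.018, -0.006, -0.001]
force: [1.4, 0.5, -0.3]
opening: 0.445
```

arm_command(series=[[[0.001,0.041,0],0],[[0.002,0.082,0],0],[[0.004,0.123,0],0],[[0.006,0.164,0],0],[[0.008,0.205,0],0]])

```text
clock: 23.37
position: [0.5522, -0.1098, 0.1809]
ee_rot: [1.0, 0.018, -0.006, -0.001]
force: [1.5, -1.2, -0.7]
opening: 0.437
```

```bash
python3 - <<'E'
from h import *
plan([.549,-.2,.125],2)
E
```

```text
t=23.37 pos [ 0.5522 -0.1098  0.1809] yaw 2.1 F [ 1.5 -1.2 -0.7] open 0.437 tilt [-0.011 -0.001 -1.   ] q [ 0.34  0.48 -0.35  1.99  0.24  0.73 -0.11]
  tool shift mm [-5.8 90.1 55.8] turn 0.1 rows>=3
```

arm_command(series=[[[-0.002,0.03,0.015],0],[[-0.004,0.06,0.03],0],[[-0.005,0.088,0.045],0],[[-0.005,0.09,0.056],0],[[-0.005,0.09,0.056],0]])

```text
clock: 23.78
position: [0.5482, -0.2018, 0.1231]
ee_rot: [1.0, 0.016, -0.007, -0.001]
force: [0.4, 0.3, -0.4]
opening: 0.442
```

arm_command(series=[[[0,0,0],0]])

```text
clock: 23.87
position: [0.5482, -0.2007, 0.1233]
ee_rot: [1.0, 0.017, -0.007, -0.001]
force: [-0.3, 0.0, 0.1]
opening: 0.438
```

```bash
python3 - <<'E'
from h import *
pic('wrist','w32');zoom('w32')
plan([.549,-.2,.0935],2)
E
```

```text
t=23.92 pos [ 0.5482 -0.2009  0.1234] yaw 1.9 F [-1.  -0.2  0.2] open 0.441 tilt [-0.014 -0.002 -1.   ] q [ 0.47  0.57 -0.31  1.99  0.29  0.64  0.  ]
  tool shift mm [ 1.3 -0.8 29.9] turn -0.1 rows>=1
```

View pics/w32z.png

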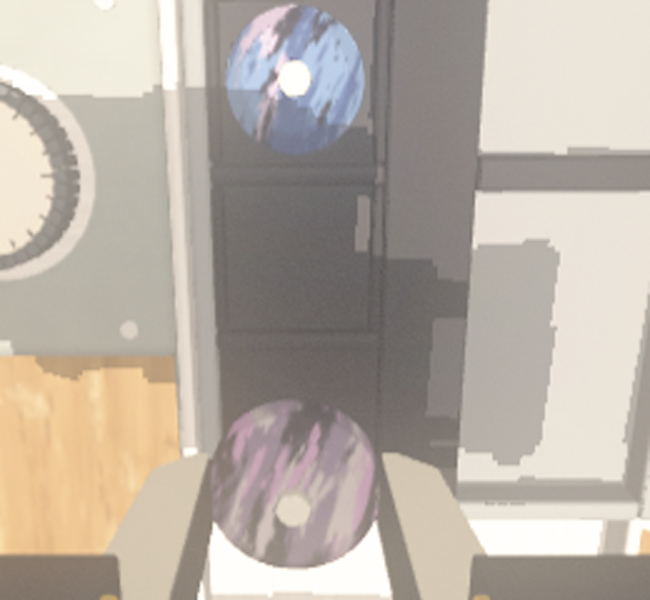

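```bash
python3 - <<'E'
from h import *
i=info('w32')
def P(n,u,v,z=.08):
    p=onz(i,140+u/2.5,40+v/2.5,z);print(n,p.round(4));return p
P('+y',295,349);P('l',218,380);P('r',381,380);P('s2 -y',295,330);P('s2 +y',295,183)
box('w32',210,399,379,569,.125,2.5,(140,40))
E
```

```text
+y [ 0.5475 -0.1767  0.08  ]
l [ 0.5241 -0.1874  0.08  ]
r [ 0.5742 -0.1856  0.08  ]
s2 -y [ 0.5473 -0.1707  0.08  ]
s2 +y [ 0.5459 -0.1279  0.08  ]
box centre [ 0.5487 -0.1999] w 0.0427 h 0.0474
```

arm_command(series=[[[0.001,0.001,0.012],0],[[0.0015,0.001,0.024],0],[[0.0015,0.001,0.03],0],[[0.0015,0.001,0.03],0]])

```text
clock: 24.25
position: [0.5485, -0.2007, 0.0917]
ee_rot: [1.0, 0.017, -0.008, -0.001]
force: [-0.4, -0.1, -0.9]
opening: 0.442
```

```bash
python3 - <<'E'
from h import *
pic('wrist','w33');zoom('w33')
plan([.549,-.2,.083],2)
E
```

```text
t=24.30 pos [ 0.5488 -0.201   0.0924] yaw 2.0 F [-0.1 -0.2  0.2] open 0.439 tilt [-0.016 -0.003 -1.   ] q [ 0.45  0.62 -0.29  2.    0.31  0.58 -0.02]
  tool shift mm [ 0.4 -0.9  9.4] turn -0.0 rows>=1
```

View pics/w33z.png

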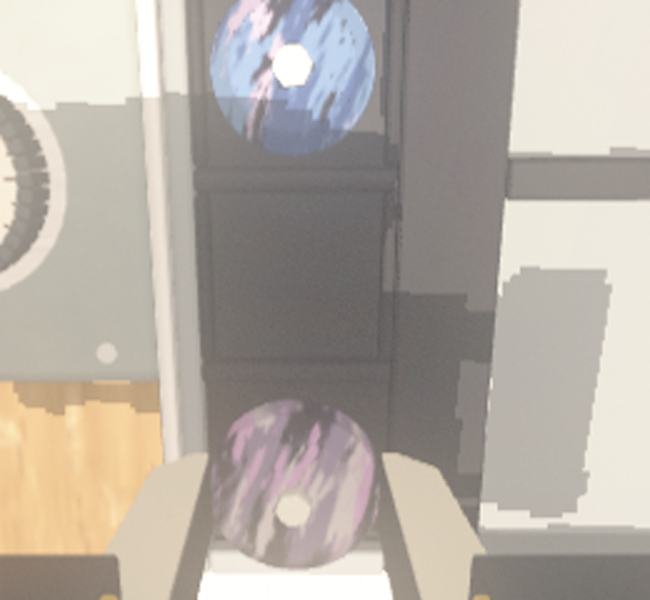

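```bash
python3 - <<'E'
from h import *
i=info('w33')
def P(n,u,v,z=.08):
    p=onz(i,140+u/2.5,40+v/2.5,z);print(n,p.round(4));return p
P('+y',295,378);P('l',207,400);P('r',391,400);P('-y',295,547);P('s2 -y',295,357);P('s2 +y',295,193)
box('w33',211,399,380,569,.0935,2.5,(140,40))
E
```

```text
+y [ 0.5481 -0.1756  0.08  ]
l [ 0.5251 -0.1826  0.08  ]
r [ 0.5734 -0.1807  0.08  ]
-y [ 0.5498 -0.2255  0.08  ]
s2 -y [ 0.5479 -0.1699  0.08  ]
s2 +y [ 0.5465 -0.1287  0.08  ]
box centre [ 0.5492 -0.1998] w 0.0427 h 0.0474
```

arm_command(series=[[[0.0005,0.0005,0.005],0],[[0.0005,0.0005,0.009],0],[[0.0005,0.0005,0.0095],0],[[0.0005,0.0005,0.0095],0]])

```text
clock: 24.63
position: [0.549, -0.2014, 0.0826]
ee_rot: [1.0, 0.017, -0.008, -0.001]
force: [0.2, 0.7, 0.4]
opening: 0.435
```

arm_command(series=[[[0,0,0],0],[[0,0,0],0],[[0,0,0],0],[[0,0,0],0]], hand=0.3)

```text
clock: 24.97
position: [0.5491, -0.2014, 0.0828]
ee_rot: [1.0, 0.017, -0.008, -0.001]
force: [0.1, -0.4, 0.6]
opening: 0.639
```

arm_command(series=[[[0,0,-0.015],0],[[0,0,-0.04],0],[[0,0,-0.08],0],[[0,-0.03,-0.11],0],[[0,-0.06,-0.14],0]])

```text
clock: 25.38
position: [0.5492, -0.1438, 0.2236]
ee_rot: [1.0, 0.015, -0.008, -0.001]
force: [0.8, 0.9, -1.3]
opening: 0.655
```

```bash
python3 - <<'E'
from h import *
im,_=pic('wrist','w34',scale=1.5)
pic('top','t34',crop=(10,80,290,250),scale=2.8)
plan([.5,.5,.25],0)
E
```

```text
t=25.48 pos [ 0.552  -0.1381  0.227 ] yaw 2.3 F [ 0.3 -0.  -0.7] open 0.648 tilt [-0.008 -0.003 -1.   ] q [ 0.42  0.43 -0.38  1.93  0.21  0.83 -0.03]
  tool shift mm [ -26.9 -639.7  -20.8] turn 2.3 rows>=16
```

View pics/w34.png

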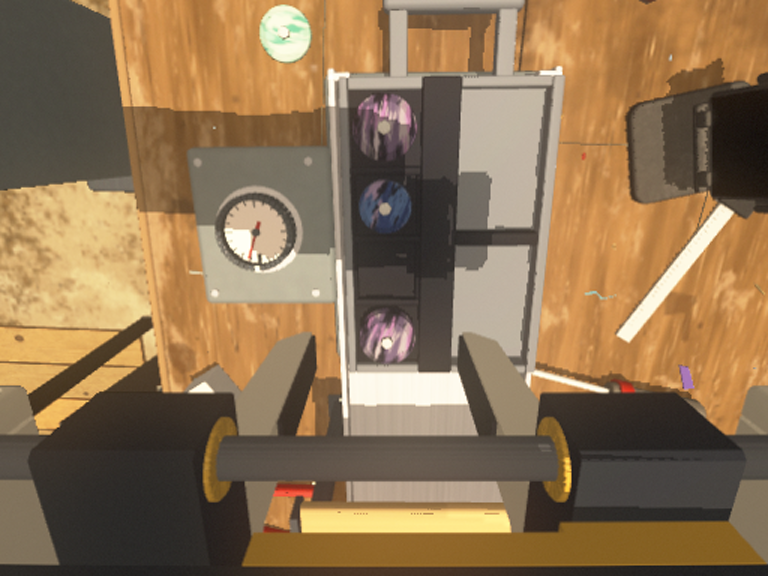

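View pics/t34.png

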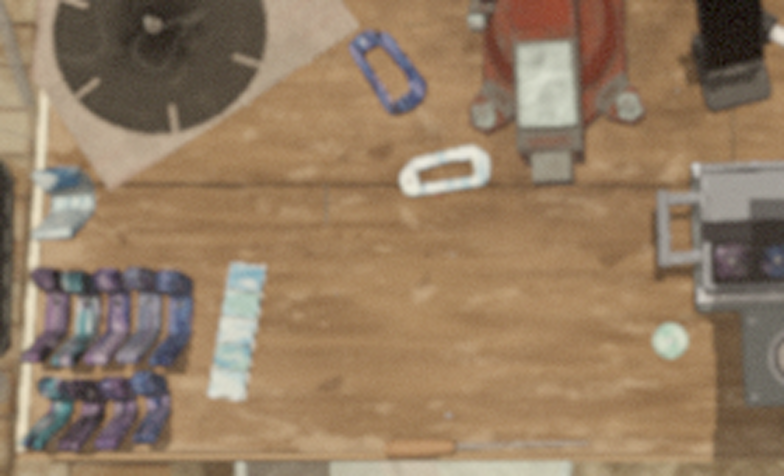

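arm_command(series=[[[0,-0.041,-0.01],0.5],[[0,-0.082,-0.02],1],[[0,-0.123,-0.03],2],[[0,-0.164,-0.04],2.3],[[0,-0.205,-0.05],2.3]], hand=1)

```text
clock: 25.9
position: [0.5441, 0.0595, 0.2758]
ee_rot: [1.0, -0.001, -0.004, -0.001]
force: [1.5, 0.2, 0.6]
opening: 0.959
```

arm_command(series=[[[0,-0.041,0],0],[[0,-0.082,0],0],[[0,-0.123,0],0],[[0,-0.164,0],0],[[0,-0.205,0],0]])

```text
clock: 26.32
position: [0.5442, 0.2659, 0.2759]
ee_rot: [1.0, -0.001, -0.004, -0.001]
force: [1.7, -0.1, 0.0]
opening: 1.001
```

arm_command(series=[[[0,-0.041,0],0],[[0,-0.082,0],0],[[0,-0.123,0],0],[[0,-0.164,0],0],[[0,-0.205,0],0]])

```text
clock: 26.73
position: [0.5446, 0.4724, 0.2757]
ee_rot: [1.0, -0.001, -0.004, -0.001]
force: [0.8, 0.4, 0.4]
opening: 0.999
```

arm_command(series=[[[0,-0.03,0],0],[[0,-0.06,0],0],[[0,-0.06,0],0]])

```text
clock: 26.98
position: [0.5417, 0.5388, 0.274]
ee_rot: [1.0, 0.002, -0.006, -0.002]
force: [-1.3, 0.2, -0.9]
opening: 1.001
```

```bash
python3 - <<'E'
from h import *
im,_=pic('wrist','w35',scale=1.5)
plan([.6,.7,.25],0)
E
```

```text
t=27.03 pos [0.5428 0.5356 0.274 ] yaw 0.1 F [-0.2 -0.6 -0. ] open 1.001 tilt [-0.01  -0.001 -1.   ] q [-0.61  0.64 -0.42  1.42  0.26  1.15 -1.06]
  tool shift mm [  57.8 -164.2   23.7] turn 0.1 rows>=5
```

View pics/w35.png

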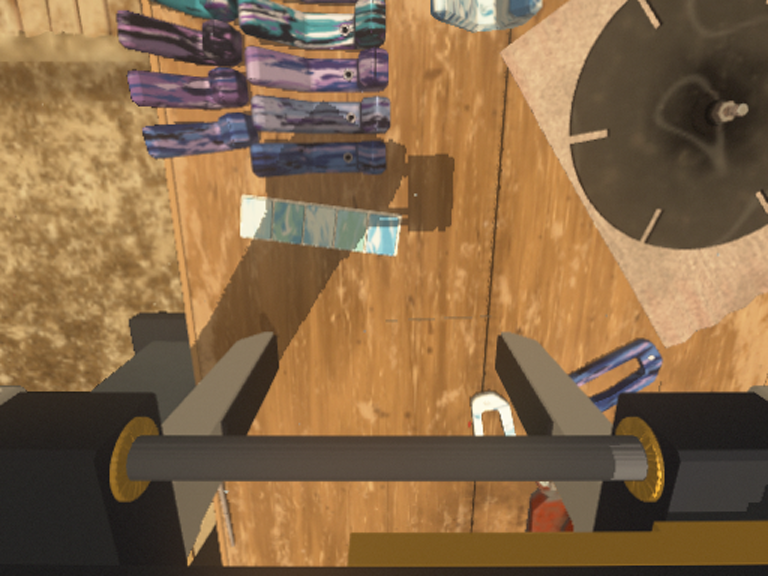

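arm_command(series=[[[0.01,-0.035,0],0],[[0.02,-0.07,0],0],[[0.03,-0.105,0],0],[[0.04,-0.13,0],0],[[0.04,-0.13,0],0]])

```text
clock: 27.45
position: [0.5824, 0.6686, 0.2708]
ee_rot: [1.0, 0.002, -0.006, -0.0]
force: [-0.2, -0.2, -0.9]
opening: 1.0
```

```bash
python3 - <<'E'
from h import *
im,_=pic('wrist','w36',scale=1.5)
plan([.65,.75,.25],0)
E
```

```text
t=27.50 pos [0.5826 0.6664 0.2712] yaw 0.2 F [ 0.5 -0.4  0.1] open 0.997 tilt [-0.012  0.    -1.   ] q [-0.75  0.82 -0.39  1.05  0.28  1.33 -1.09]
  tool shift mm [ 67.9 -83.4  20.4] turn 0.2 rows>=3
```

View pics/w36.png

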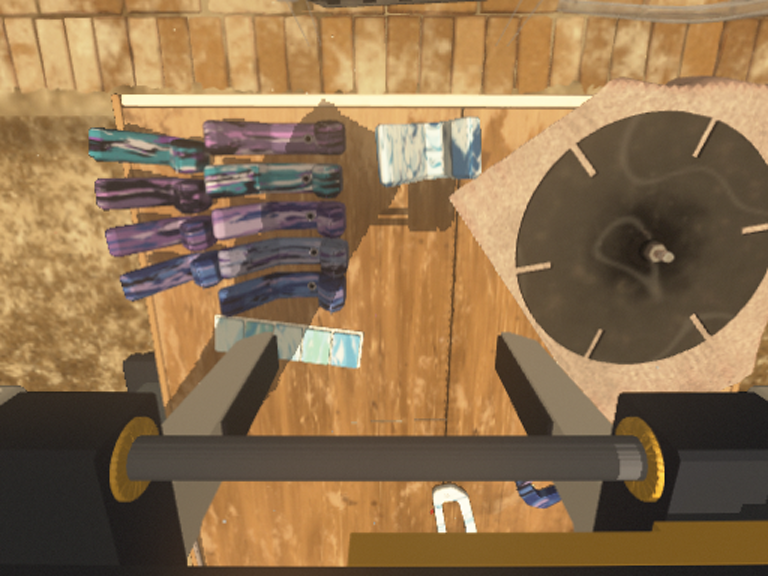

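```bash
python3 - <<'E'
from h import *
z=np.load('/tmp/w36.npz');im=z['im'];d=z['d']
cv2.imwrite('pics/w36z.png',cv2.resize(im[60:140,235:345],None,fx=7,fy=7,interpolation=cv2.INTER_CUBIC))
i=info('w36')
for v in range(74,130,4): print(v,' '.join('%4d'%(1000*atdepth(i,u,v,d[v,u])[2]) for u in range(246,330,4)))
print(np.round([atdepth(i,u,100,d[100,u])[:2] for u in range(246,330,4)],3).tolist())
E
```

```text
74    0    1    0    0    0    0    1    0    0    0    0    0    0   -1   -1    0    1    0    0   -1    0
78    0    0    0    0    0    0    0    0    0    1    0    0    0    1  436   -1   50   52   45    0    1
82    0    0    0    0    0   -1    0   23   16    8    9  436   10   29   45   51   54   55   50    0    0
86    2   59   64   61   55   48   41   33   23   13   11    8   10   30   46   51   54   55   50   -2    0
90   -1   57   63   63   56   49   40   32   23   13   10   11   11   31   44   50   53   55   51    2    0
94    0   56   64   62   56   49  436   34   25   14   11   11   11   30   46   49   52   56   51   -1    0
98    1    1   65   63   57   50   40   33   26   15   11   11   10   28   45   50   53   57   51    0    0
102    0    0   63   62   58   49   42   35   25   17   10   12    8   27   45   49   53   57   52    1    1
106    0   -1   63   64   59   51   43   34   26   16   10   10   10   27   44   48   53   56   49    2    0
110    0    0   63   63   60   51   44   34   26   16   10   11   10   25   44   49   53   58   52    0    0
114    0    0   62   65   60   51   45   34   28   18    9   10    9   23   43   48   53   57   52    0    2
118   -1    0   62   65   61   53   44   36   21   10    7    6    0   -2   29   45   49   57    7    6    3
122    1    1   56   62   57   46    0    0    0    0    1   -2    0    0    0   -1    3    5    7    5    3
126   -1    1    0    0    0    0    0    0    0    0    0    0    0    0   -1    2    3    7    5    8    4
[[0.562, 0.749], [0.568, 0.749], [0.575, 0.749], [0.58, 0.749], [0.585, 0.749], [0.59, 0.749], [0.596, 0.749], [0.601, 0.749], [0.607, 0.749], [0.613, 0.749], [0.619, 0.749], [0.625, 0.749], [0.631, 0.749], [0.634, 0.749], [0.637, 0.749], [0.642, 0.75], [0.646, 0.75], [0.651, 0.75], [0.657, 0.75], [0.672, 0.749], [0.678, 0.749]]
```

View pics/w36z.png

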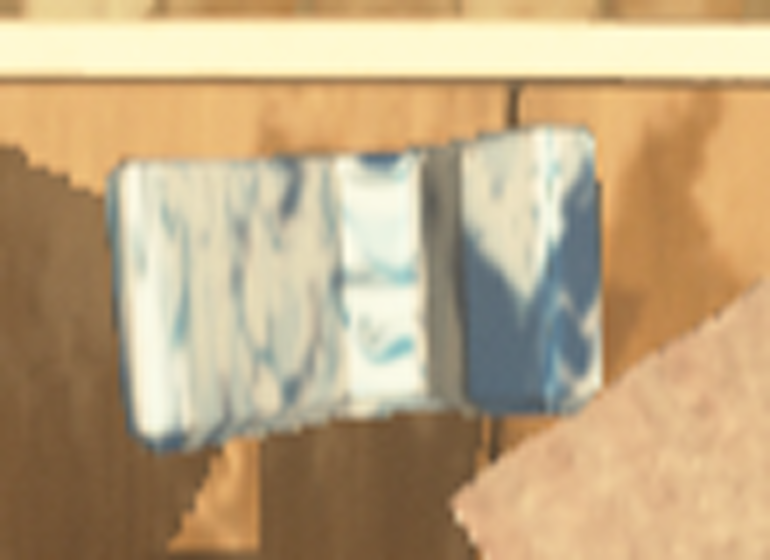

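```bash
cat >> h.py <<'E'
def cloud(fn,u0,v0,u1,v1):
    z=np.load('/tmp/%s.npz'%fn);d=z['d'];i=info(fn);P=[]
    for v in range(v0,v1):
        for u in range(u0,u1):
            if 0.02<d[v,u]<2: P.append(atdepth(i,u,v,d[v,u]))
    return np.array(P)
def rect(P):
    (c,s,a)=cv2.minAreaRect((P[:,:2]*1000).astype(np.float32)); print('rect',np.round(c,1),np.round(s,1),round(a,1)); return c,s,a
E
python3 - <<'E'
from h import *
P=cloud('w36',240,70,340,132)
P=P[(P[:,2]>.008)&(P[:,2]<.075)&(P[:,0]<.665)]
rect(P)
B=P[(P[:,2]>.043)&(P[:,0]>.632)&(P[:,0]<.67)];rect(B);print(len(B),B.mean(0))
A=P[(P[:,2]>.055)&(P[:,0]<.6)];rect(A);print(A.mean(0))
E
```

```text
rect [617.1 738.8] [90.5 70.3] 5.1
rect [648.3 751.2] [25.1 50.7] 4.8
774 [0.64742559 0.75187531 0.05135721]
rect [579.9 744.9] [17.7 50.4] 5.2
[0.57937808 0.7459523  0.0614821 ]
```

```bash
python3 - <<'E'
from h import *
for b in ((345,75,500,240),(300,60,345,130),(75,75,235,210)):
    P=cloud('w36',*b);print(np.percentile(P[:,2],[50,90,99,100]).round(3),P[:,0].min().round(3),P[:,0].max().round(3))
plan([.648,.751,.12],5)
E
```

```text
[0.008 0.01  0.277 0.296] 0.631 0.984
[0.001 0.053 0.057 0.06 ] 0.634 0.891
[0.019 0.056 0.064 0.067] -0.232 0.545
t=27.50 pos [0.5826 0.6664 0.2712] yaw 0.2 F [ 0.5 -0.4  0.1] open 0.997 tilt [-0.012  0.    -1.   ] q [-0.75  0.82 -0.39  1.05  0.28  1.33 -1.09]
  tool shift mm [ 67.5 -84.4 150.4] turn -4.8 rows>=5
```

arm_command(series=[[[0.014,-0.02,0.03],-2],[[0.03,-0.04,0.06],-4],[[0.05,-0.063,0.09],-4.8],[[0.067,-0.084,0.115],-4.8],[[0.067,-0.084,0.13],-4.8]], hand=-0.2)

```text
clock: 27.92
position: [0.6494, 0.7492, 0.1318]
ee_rot: [0.999, 0.043, -0.008, 0.003]
force: [0.5, 0.9, -2.7]
opening: 0.693
```

arm_command(series=[[[0,0,0],0],[[0,0,0],0],[[0,0,0],0]])

```text
clock: 28.17
position: [0.6505, 0.7478, 0.1338]
ee_rot: [0.999, 0.042, -0.007, 0.003]
force: [-0.4, 0.5, 0.9]
opening: 0.478
```

```bash
python3 - <<'E'
from h import *
im,_=pic('wrist','w37',scale=1.5)
plan([.648,.751,.028],5)
P=cloud('w37',200,150,330,300)
P=P[(P[:,2]>.043)&(P[:,2]<.075)&(P[:,0]>.632)&(P[:,0]<.67)&(P[:,1]>.7)];rect(P)
E
```

```text
t=28.22 pos [0.6506 0.7485 0.1355] yaw 4.9 F [-0.2 -0.   0.4] open 0.436 tilt [-0.013  0.003 -1.   ] q [-0.8   1.09 -0.37  0.75  0.33  1.35 -0.97]
  tool shift mm [ -1.   -3.  107.5] turn -0.1 rows>=3
rect [648.3 751.6] [24.8 52.3] 5.6
```

View pics/w37.png

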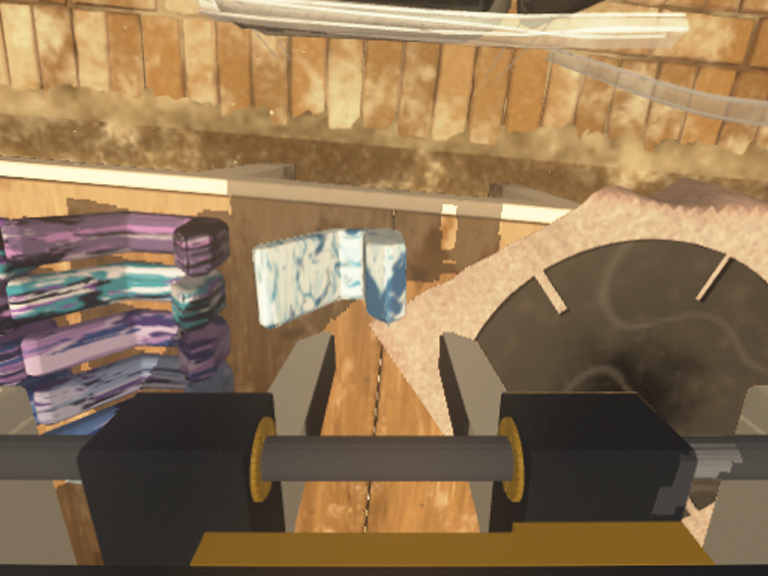

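arm_command(series=[[[-0.001,-0.002,0.02],0],[[-0.002,-0.003,0.04],0],[[-0.002,-0.003,0.06],0],[[-0.002,-0.003,0.06],0]])

```text
clock: 28.55
position: [0.6469, 0.7495, 0.0744]
ee_rot: [0.999, 0.043, -0.007, 0.003]
force: [-0.0, -0.7, -2.3]
opening: 0.401
```

```bash
python3 - <<'E'
from h import *
im,_=pic('wrist','w38',scale=1.5)
plan([.648,.7515,.028],5)
P=cloud('w38',200,150,330,300)
P=P[(P[:,2]>.043)&(P[:,2]<.065)&(P[:,0]>.632)&(P[:,0]<.67)&(P[:,1]>.7)];rect(P)
E
```

```text
t=28.60 pos [0.6474 0.7501 0.0763] yaw 4.9 F [0.6 0.7 0.1] open 0.399 tilt [-0.013  0.004 -1.   ] q [-0.8   1.13 -0.37  0.8   0.34  1.27 -0.98]
  tool shift mm [ 1.4 -1.5 48.3] turn -0.1 rows>=2
rect [648.5 751.2] [24.8 52.7] 5.4
```

View pics/w38.png

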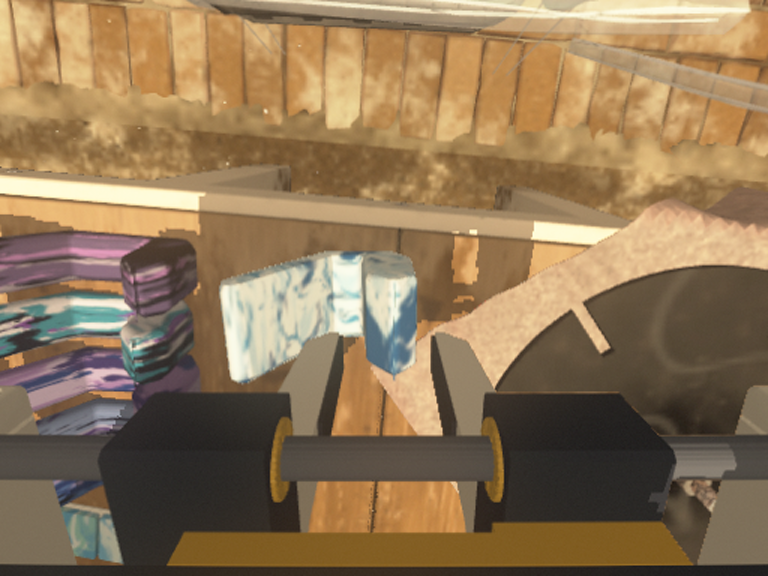

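```bash
python3 - <<'E'
from h import *
i=info('w38')
for p in ((.648,.7515,.054),(.648,.7255,.054),(.6474,.7501,.0763),(.648,.7515,.0)):print(p,proj(i,p)*1.5)
im=np.load('/tmp/w38.npz');d=im['d']
for u,v in ((390,265),(390,310),(390,360),(335,345),(330,370)):
    print(u,v,atdepth(i,u/1.5,v/1.5,d[int(v/1.5),int(u/1.5)]).round(4))
E
```

```text
(0.648, 0.7515, 0.054) [389.0607001  327.86331068]
(0.648, 0.7255, 0.054) [384.47118602 376.67719899]
(0.6474, 0.7501, 0.0763) [386.87205555 352.34079387]
(0.648, 0.7515, 0.0) [389.89640499 290.53997733]
390 265 [0.6461 0.7767 0.0347]
390 310 [0.6476 0.7611 0.0556]
390 360 [0.6498 0.7355 0.0553]
335 345 [0.6266 0.7572 0.0876]
330 370 [0.6271 0.7558 0.1045]
```

arm_command(series=[[[0.0014,-0.0015,0.01],0],[[0.0014,-0.0015,0.02],0],[[0.0014,-0.0015,0.03],0],[[0.0014,-0.0015,0.03],0]])

```text
clock: 28.93
position: [0.6476, 0.7506, 0.0437]
ee_rot: [0.999, 0.043, -0.007, 0.003]
force: [-0.0, 0.3, -0.7]
opening: 0.403
```

arm_command(series=[[[0,0,0.01],0],[[0,0,0.018],0],[[0,0,0.018],0]])

```text
clock: 29.18
position: [0.6463, 0.7494, 0.0224]
ee_rot: [0.999, 0.043, -0.009, 0.005]
force: [-1.2, 0.9, -1.1]
opening: 0.399
```

```bash
python3 - <<'E'
from h import *
im,_=pic('wrist','w39',scale=1.5)
plan([.6483,.7515,.028],5)
E
```

```text
t=29.23 pos [0.6466 0.7498 0.0235] yaw 4.9 F [-0.6 -0.5 -0.3] open 0.398 tilt [-0.017  0.008 -1.   ] q [-0.8   1.17 -0.36  0.83  0.35  1.21 -0.99]
  tool shift mm [ 1.8 -1.5 -4.5] turn -0.1 rows>=1
```

View pics/w39.png

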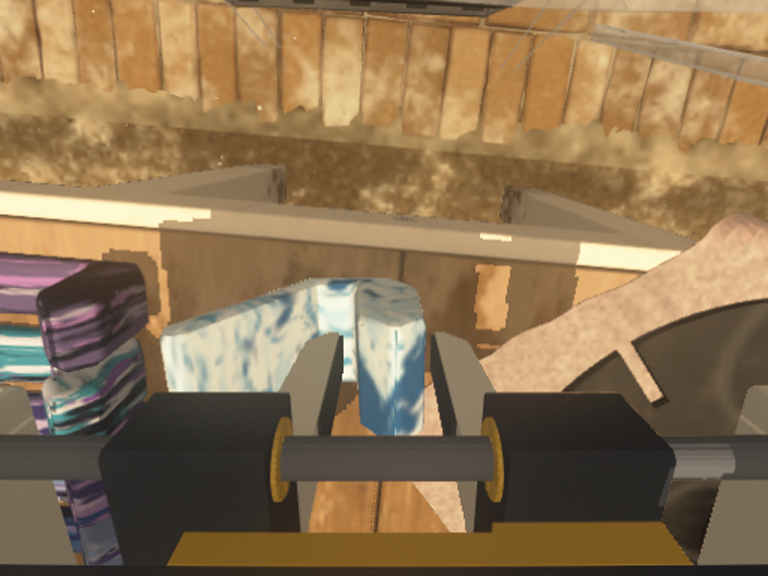

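arm_command(series=[[[0.0018,-0.0015,-0.004],0],[[0.0018,-0.0015,-0.004],0],[[0.0018,-0.0015,-0.004],0]])

```text
clock: 29.48
position: [0.6487, 0.752, 0.0284]
ee_rot: [0.999, 0.043, -0.008, 0.004]
force: [0.5, 0.5, 0.8]
opening: 0.4
```

arm_command(series=[[[0,0,0],0],[[0,0,0],0],[[0,0,0],0],[[0,0,0],0]], hand=-1, force=30)

```text
clock: 29.82
position: [0.6487, 0.752, 0.0287]
ee_rot: [0.999, 0.043, -0.008, 0.004]
force: [0.7, 0.1, 0.3]
opening: 0.162
```

arm_command(series=[[[0,0,-0.005],0],[[0,0,-0.01],0],[[0,0,-0.01],0]])

```text
clock: 30.07
position: [0.6495, 0.7527, 0.0407]
ee_rot: [0.999, 0.042, -0.007, 0.003]
force: [0.3, -0.5, 0.8]
opening: 0.008
```

```bash
python3 - <<'E'
from h import *
im,_=pic('wrist','w40',scale=1.5)
plan([.6483,.7515,.028],5)
E
```

```text
t=30.12 pos [0.6494 0.7526 0.0401] yaw 4.9 F [-0.3  0.7 -0.6] open 0.009 tilt [-0.015  0.005 -1.   ] q [-0.8   1.16 -0.37  0.81  0.35  1.23 -0.99]
  tool shift mm [-1.   1.  12.2] turn -0.1 rows>=1
```

View pics/w40.png

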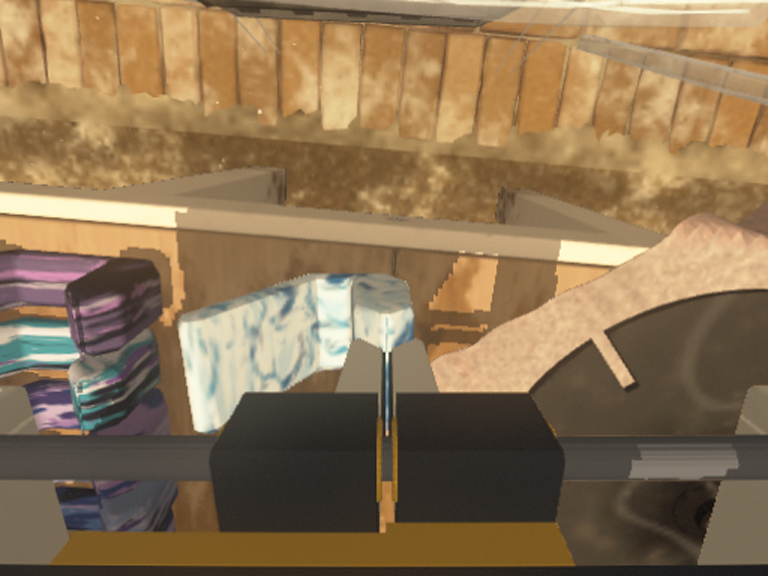

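arm_command(series=[[[0,0,-0.04],0],[[0,0,-0.08],0],[[-0.01,0.02,-0.12],0],[[-0.02,0.05,-0.15],0],[[-0.03,0.085,-0.17],0]])

```text
clock: 30.53
position: [0.6285, 0.673, 0.2113]
ee_rot: [0.999, 0.044, -0.006, 0.001]
force: [0.4, 0.4, 0.7]
opening: 0.005
```

arm_command(series=[[[-0.01,0.04,-0.01],1],[[-0.02,0.08,-0.02],2],[[-0.03,0.12,-0.03],3],[[-0.04,0.16,-0.04],3],[[-0.05,0.2,-0.05],3]])

```text
clock: 30.95
position: [0.5967, 0.4705, 0.2624]
ee_rot: [1.0, 0.017, -0.006, 0.001]
force: [1.3, 0.1, 0.4]
opening: 0.004
```

arm_command(series=[[[0,0.041,0],0],[[0,0.082,0],0],[[0,0.123,0],0],[[0,0.164,0],0],[[0,0.205,0],0]])

```text
clock: 31.37
position: [0.6036, 0.2635, 0.2634]
ee_rot: [1.0, 0.017, -0.006, 0.001]
force: [1.0, -1.5, 0.5]
opening: 0.004
```

```bash
python3 - <<'E'
from h import *
plan([.5835,.09,.2],2)
pic('top','t41',scale=1.5)
E
```

```text
t=31.37 pos [0.6036 0.2635 0.2634] yaw 2.0 F [ 1.  -1.5  0.5] open 0.004 tilt [-0.011  0.002 -1.   ] q [-0.2   0.51 -0.45  1.68  0.25  1.01 -0.7 ]
  tool shift mm [-25.4 172.6  64.1] turn -0.0 rows>=5
```

View pics/t41.png

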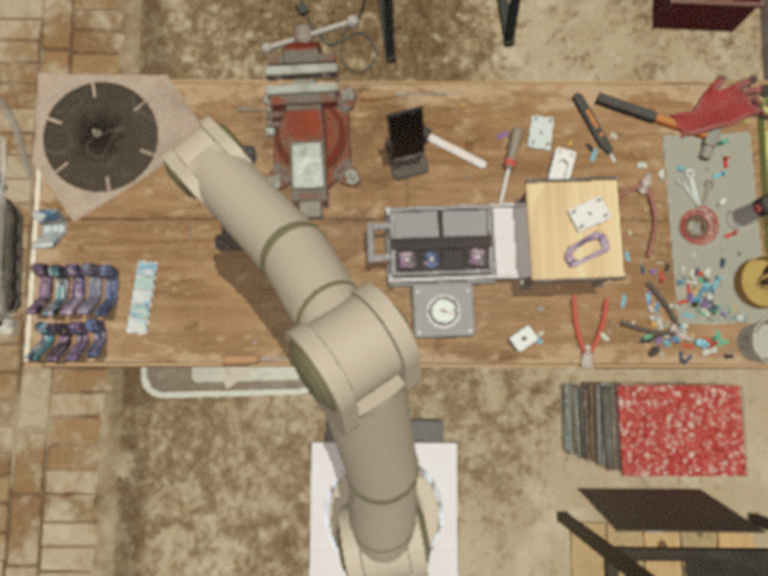

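arm_command(series=[[[-0.007,0.04,0],0],[[-0.014,0.08,0],0],[[-0.02,0.12,0],0],[[-0.025,0.16,0.02],0],[[-0.025,0.172,0.05],0]])

```text
clock: 31.83
position: [0.5863, 0.0758, 0.2184]
ee_rot: [1.0, 0.011, -0.002, 0.005]
force: [2.0, 0.2, -1.3]
opening: 0.007
```

```bash
python3 - <<'E'
from h import *
im,_=pic('wrist','w42',scale=1.5)
plan([.5835,.08,.06],2)
E
```

```text
t=31.88 pos [0.5824 0.0704 0.2099] yaw 1.0 F [-3.4 -5.5 -5.1] open 0.007 tilt [-0.015  0.014 -1.   ] q [ 0.07  0.48 -0.42  1.9   0.27  0.84 -0.48]
  tool shift mm [  3.5 -11.8 149.8] turn -1.0 rows>=4
```

View pics/w42.png

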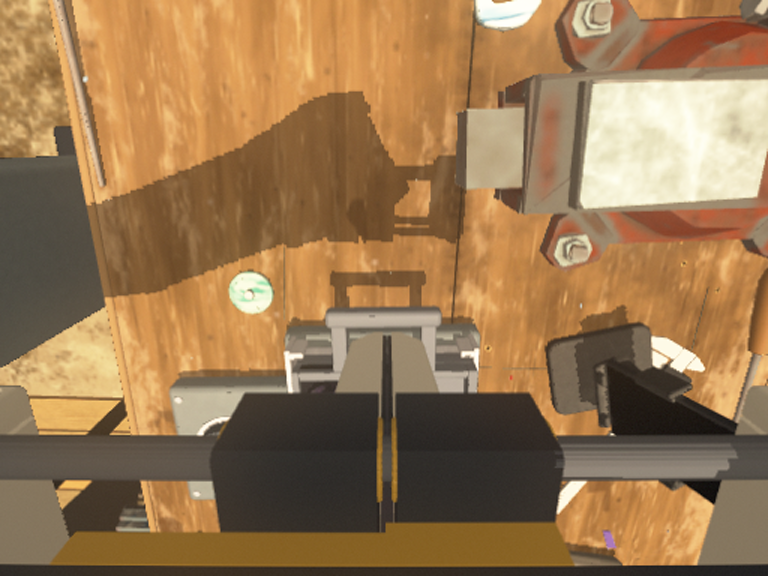

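```bash
python3 - <<'E'
from h import *
i=info('w42')
P=lambda n,u,v,z:print(n,onz(i,u/1.5,v/1.5,z).round(4))
P('barL',327,318,.074);P('barR',441,317,.074);P('bar outer',384,309,.08);P('vice',458,150,.12);P('vice low edge',470,188,.12)
plan([.5835,.064,.12],2)
E
```

```text
barL [0.5407 0.0293 0.074 ]
barR [0.6293 0.0321 0.074 ]
bar outer [0.5849 0.0402 0.08  ]
vice [0.6265 0.1571 0.12  ]
vice low edge [0.6353 0.1354 0.12  ]
t=31.88 pos [0.5824 0.0704 0.2099] yaw 1.0 F [-3.4 -5.5 -5.1] open 0.007 tilt [-0.015  0.014 -1.   ] q [ 0.07  0.48 -0.42  1.9   0.27  0.84 -0.48]
  tool shift mm [ 2.3  5.1 90. ] turn -1.0 rows>=3
```

arm_command(series=[[[0.001,0.003,0.03],-1],[[0.002,0.005,0.06],-1],[[0.002,0.005,0.09],-1],[[0.002,0.005,0.09],-1]])

```text
clock: 32.22
position: [0.5806, 0.0634, 0.1155]
ee_rot: [1.0, 0.017, -0.011, 0.008]
force: [-0.7, -0.4, 0.8]
opening: 0.007
```

```bash
python3 - <<'E'
from h import *
plan([.5845,.064,.06],2)
im,_=pic('wrist','w43',scale=1.5)
E
```

```text
t=32.22 pos [0.5806 0.0634 0.1155] yaw 2.0 F [-0.7 -0.4  0.8] open 0.007 tilt [-0.023  0.015 -1.   ] q [ 0.04  0.6  -0.37  1.98  0.36  0.65 -0.53]
  tool shift mm [ 5.2 -1.3 55.4] turn -0.0 rows>=2
```

View pics/w43.png

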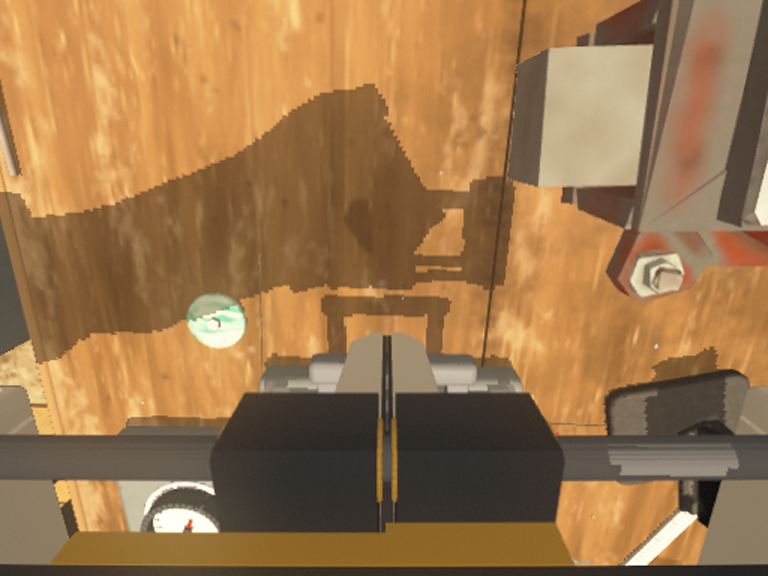

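arm_command(series=[[[0.002,-0.001,0.018],0],[[0.004,-0.002,0.036],0],[[0.005,-0.002,0.054],0],[[0.005,-0.002,0.054],0]])

```text
clock: 32.6
position: [0.5855, 0.0662, 0.0634]
ee_rot: [1.0, 0.018, -0.011, 0.008]
force: [-0.2, 0.7, 0.2]
opening: 0.004
```

```bash
python3 - <<'E'
from h import *
plan([.5845,.05,.06],2)
im,_=pic('wrist','w44',scale=1.5)
E
```

```text
t=32.60 pos [0.5855 0.0662 0.0634] yaw 2.1 F [-0.2  0.7  0.2] open 0.004 tilt [-0.022  0.015 -1.   ] q [ 0.    0.67 -0.33  2.    0.41  0.56 -0.58]
  tool shift mm [-1.5 16.1  3.7] turn 0.1 rows>=1
```

View pics/w44.png

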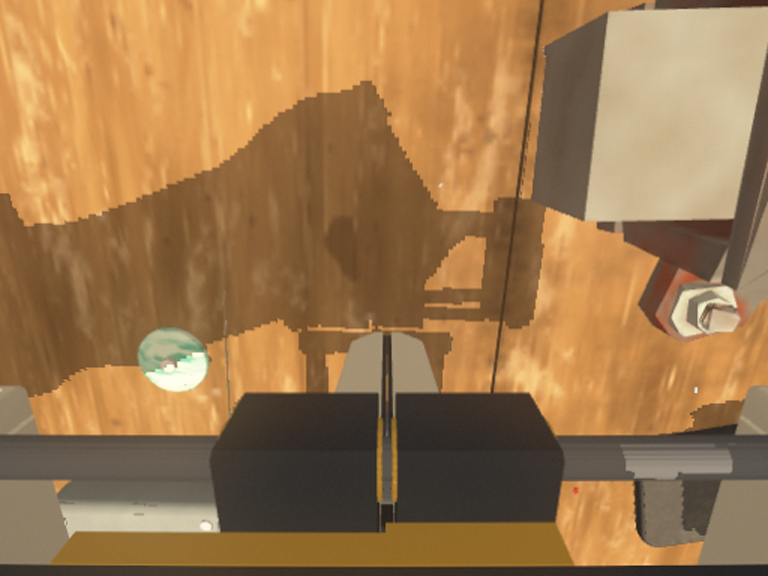

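arm_command(series=[[[0,0.006,0.001],0],[[0,0.012,0.002],0],[[0,0.018,0.002],0],[[0,0.026,0.002],0],[[0,0.036,0.002],0]])

```text
clock: 33.07
position: [0.5876, 0.03, 0.064]
ee_rot: [1.0, 0.018, -0.009, 0.007]
force: [0.1, 1.7, 0.5]
opening: 0.007
```

arm_command(series=[[[0,0.016,0],0],[[0,0.032,0.001],0],[[0,0.048,0.001],0],[[0,0.064,0.001],0],[[0,0.08,0.001],0]])

```text
clock: 33.48
position: [0.5905, -0.0515, 0.0645]
ee_rot: [1.0, 0.018, -0.009, 0.007]
force: [-0.1, 1.4, 0.2]
opening: 0.006
```

```bash
python3 - <<'E'
from h import *
plan([.593,-.195,.062],2)
im,_=pic('wrist','w45',scale=1.5)
pic('top','t45',crop=(220,100,430,250),scale=3.8)
E
```

```text
t=33.48 pos [ 0.5905 -0.0515  0.0645] yaw 2.1 F [-0.1  1.4  0.2] open 0.006 tilt [-0.019  0.014 -1.   ] q [ 0.21  0.67 -0.34  2.    0.43  0.56 -0.4 ]
  tool shift mm [ -2.6 143.5   4.6] turn 0.1 rows>=4
```

View pics/w45.png

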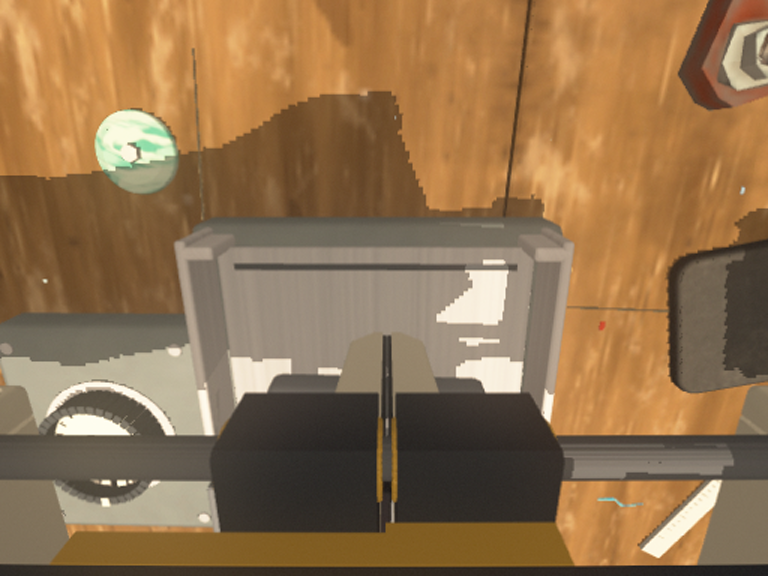

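View pics/t45.png

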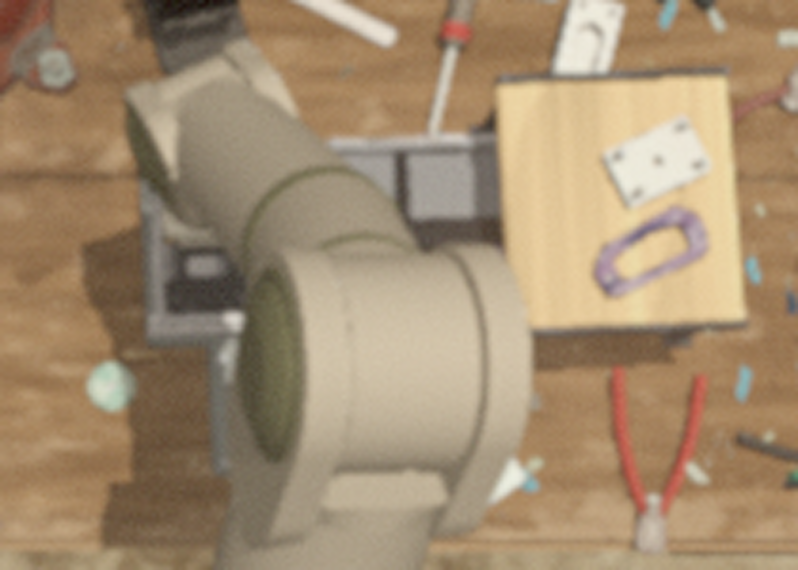

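Moving well, contact ~1.5 N. Continue.

arm_command(series=[[[-0.001,0.016,0.001],0],[[-0.001,0.032,0.002],0],[[-0.002,0.048,0.003],0],[[-0.002,0.064,0.003],0],[[-0.002,0.08,0.003],0]])

```text
clock: 34.0
position: [0.5909, -0.1338, 0.0629]
ee_rot: [1.0, 0.016, -0.009, 0.008]
force: [0.7, 2.9, 0.4]
opening: 0.007
```

arm_command(series=[[[0,0.012,0.001],0],[[0,0.024,0.001],0],[[0,0.034,0.001],0],[[0,0.042,0.001],0],[[0,0.046,0.001],0]])

```text
clock: 34.42
position: [0.5921, -0.1811, 0.0624]
ee_rot: [1.0, 0.016, -0.01, 0.008]
force: [0.7, 1.8, -1.0]
opening: 0.008
```

arm_command(series=[[[0,0.004,0],0],[[0,0.008,0],0],[[0,0.011,0],0]])

```text
clock: 34.67
position: [0.5924, -0.1922, 0.0625]
ee_rot: [1.0, 0.016, -0.01, 0.008]
force: [1.0, 1.7, -1.1]
opening: 0.003
```

arm_command(series=[[[0,0.002,0],0],[[0,0.004,0],0],[[0,0.004,0],0]])

```text
clock: 34.92
position: [0.5924, -0.1949, 0.0625]
ee_rot: [1.0, 0.016, -0.01, 0.007]
force: [-0.6, 3.2, -0.6]
opening: 0.005
```

arm_command(series=[[[0,0.002,0],0],[[0,0.004,0],0],[[0,0.004,0],0]])

```text
clock: 35.17
position: [0.5924, -0.195, 0.0625]
ee_rot: [1.0, 0.018, -0.01, 0.005]
force: [-2.1, 11.3, 2.2]
opening: 0.002
```

arm_command(series=[[[0,0.004,0],0],[[0,0.005,0],0],[[0,0.005,0],0]])

```text
clock: 35.42
position: [0.5923, -0.195, 0.0625]
ee_rot: [1.0, 0.02, -0.011, 0.003]
force: [-2.7, 13.9, 3.8]
opening: 0.003
```

arm_command(series=[[[0,-0.01,0],0],[[0,-0.03,0],0],[[0,-0.03,-0.04],0],[[0,-0.03,-0.08],0],[[0,-0.03,-0.12],0]])

```text
clock: 35.83
position: [0.5933, -0.1637, 0.1834]
ee_rot: [1.0, 0.02, -0.011, 0.003]
force: [-0.2, -0.2, -0.2]
opening: 0.002
```

arm_command(series=[[[-0.02,-0.02,-0.02],0],[[-0.04,-0.04,-0.04],0],[[-0.05,-0.06,-0.06],0],[[-0.05,-0.06,-0.06],0]])

```text
clock: 36.17
position: [0.5419, -0.1016, 0.2485]
ee_rot: [1.0, 0.022, -0.009, 0.003]
force: [0.7, 0.7, 0.6]
opening: 0.007
```

```bash
python3 - <<'E'
from h import *
plan([.593,-.195,.062],2)
im,_=pic('wrist','w46',scale=1.5)
pic('top','t46',crop=(220,100,430,250),scale=3.8)
i=info('w46')
E
```

```text
t=36.17 pos [ 0.5419 -0.1016  0.2485] yaw 2.5 F [0.7 0.7 0.6] open 0.007 tilt [-0.018  0.006 -1.   ] q [ 0.45  0.4  -0.52  1.93  0.26  0.89 -0.15]
  tool shift mm [ 50.3  94.6 186.2] turn 0.5 rows>=6
```

View pics/w46.png

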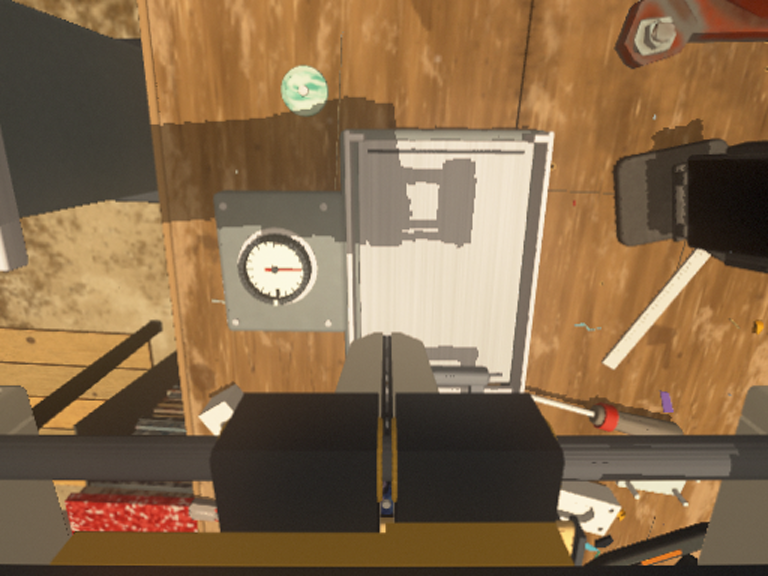

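View pics/t46.png

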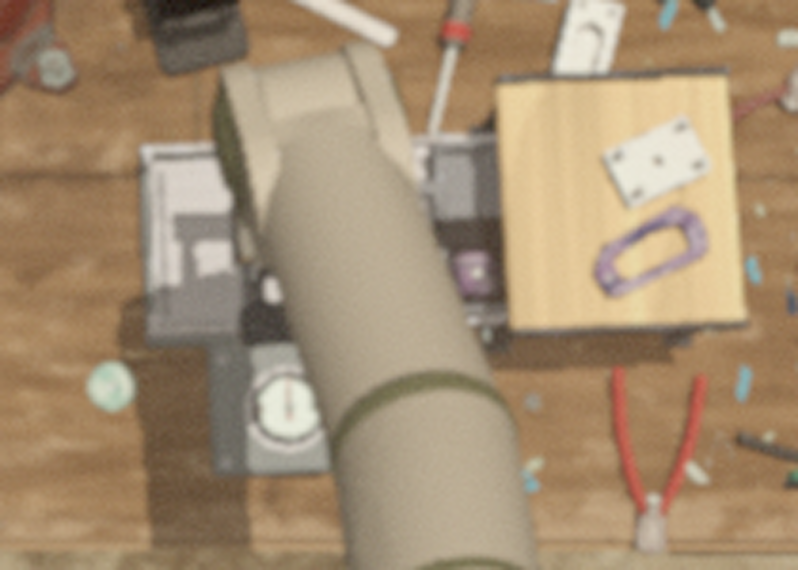

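```bash
python3 - <<'E'
from h import *
i=info('w46');print(onz(i,470/1.5,378/1.5,.08))
print(manip.close_job())
E
```

```text
[ 0.61694428 -0.2092659   0.08      ]
the job is handed in; nothing more can be done
None
```

I packed the kit with the three knobs I could pick up, pushed the tote fully home and handed the job in at about 36 s. No hook went in.

- **Tote out:** I pulled it by the handle onto the pan until it met the lugs (11 N), then let go.
- **Dial:** I turned the bezel clockwise about 67°. My last readings put the zero mark at about -87.1° and the pointer between -85.5° and -86.6°. The two sit 0.5 to 1.6° apart, the pointer lying over the broad mark. I did not trim it further.
- **Knobs:** The small knob is in a small pocket and the two large ones are in the end pockets. Overhead and wrist pictures showed each inside its pocket. I released each at seating height but did not measure afterwards that it sat flat.
- **Hook:** A wide hook is visible at the far left edge of the bench, beside the rack of narrow hooks, and it matches the hook in the task by shape and size. When I tried to grip it, the fingers closed straight through it with no contact, and it did not move. I took it as scenery and left it. That is the one check that disagreed with the pictures.
- **Tote back:** I pushed it home on the handle until it stopped dead, with no movement at 11 to 14 N. The handle is back at y = -0.209 m, against about -0.211 m at the start. With the pan empty the pointer went back to +x.
- **Other things on the bench:** The gripper made no contact with the disc, blank, file, cutters or mould block, and they looked unmoved in the last pictures that showed them.

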